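# Load and wind down the cheese press

### The arm

A 7-joint arm with a two-finger parallel gripper is mounted at the origin on the work surface. World frame = base frame: x ahead of the robot, y to its left, z up, the work surface at z = 0. Lengths are in mm, angles in rad, forces in N, time in s.
With the tool pointing down it reaches from about 425 to 925 mm from the base axis. Payload 6.8 kg.
Tool frame: the origin (TCP) lies midway between the tips of the shut fingers; the grasp point (between the pads) lies 19 mm behind it; y points along the fingers, x is the direction in which the jaws open and shut, and the axes are right-handed (so a half turn about y gives the same grasp; the last joint's range is limited). The gripper opens to 88 mm and grips with 3 to 60 N. Pads are 20 mm wide; open, the fingers measure 115 mm over their backs; the gripper's body (75 mm by 178 mm) begins 61 mm behind the grasp point.
Start: joints at [1.096, 0.477, 0.022, 1.555, -0.011, 1.109, -0.083], TCP at [242.086, -630.113, 189.464] pointing down, gripper open.
Joint ranges: [-2.96, 2.96], [-0.34, 2.1], [-1.41, 1.46], [0.24, 2.44], [-1.37, 4.51], [0.17, 1.92], [-2.96, 2.96]. Speed limits (rad/s): [2.39, 2.39, 3.14, 3.14, 3.14, 3.14, 3.14].

### API

Orientations are given as a rotation vector (axis times angle).
In Python, from rig import arm gives the robot as it stands. The module is installed in compiled form; this text tells all that it offers.
- The arm moves only by the tool servo_tool, never from a script. Its argument "moves" is text: rows parted by semicolons, each of 7 numbers parted by spaces: the turn, a rotation vector about the tool's x, y, z in rad, then the shift along the tool's x, y, z in m, then the opening in per cent of the stroke, from 0 (shut) to 100 (fully open). A call has 1 to 20 rows; each row is the pose to reach, as a shift and turn from the pose commanded when the call began, along the tool's axes at that moment; what a row does not reach only later rows make up. A row lasts 1/8 s, in which the tool goes at most 62.5 mm and 10.7 degrees, less where a joint would pass 70% of its speed; a pose out of reach is approached as far as the arm can. A call with a gripper value outside its range is refused whole. The fingers move at their own pace and stop on an object; the grip force is fixed at half the most. Time passes only in rows, so rows that repeat a pose let the fingers close. It gives the time, the measured TCP pose, the force and the opening at its end, in the units of the state.
- arm.observe(): the state, without advancing time (a new reading comes with each control period).
- arm.snapshot(name): name is "scene" or "top"; returns a dict with "pixels" (480x640x3 uint8, red, green, blue), "vertical_fov" (degrees; the focal length in pixels is half the picture's height over the tangent of half this angle, whatever the lens; pixels are square), "cx", "cy" (the principal point, pixels), "cam_to_world" (4x4, takes a point from camera to world coordinates). Camera axes: x right, y down, z forward; pixel columns grow to the right and rows downward; lengths in mm; the calibration is good to about 2 mm. A picture is of the moment at which its call begins. There is no depth.
- arm.job_done(): hands the job in, once; it reports no verdict.
The state is a dict: "time": time; "joint_pos": joint angles; "qd": joint speeds; "joint_efforts": joint torques, N m; "tcp_pos": TCP position; "tcp_rot": TCP orientation; "contact_force": force on the tool from outside, world axes, zero at the start; "wrist_torque": the same for the moment, N m; "finger_gap": finger opening in mm.
Only numpy, scipy, OpenCV 4.12 (cv2) and the standard library are available. Lean on these libraries where they do the work, as an engineer would, in place of code of your own. Each camera call takes 0.05 s, during which the arm holds its last target.

### The job

Put the filled cheese moulds under the press: nest every steel mould that is there in one upright pile in the dish of the drawn-out bed, made up to exactly three high with wooden filler cups, and slide the bed fully in. Then wind the collar clockwise with the bar, moving it from hole to hole and keeping your fingers off the collar, until the spring is squeezed by about 5 mm, and lay the bar back in its tray. Leave the spice jar standing where it is.

Things in the scene. Friction and masses are not known exactly. Their poses are not given: they have to be found in the camera images.
- press: Home cheese press, fixed. Base board 200 x 360 x 12 mm, from 70 mm to +y to 290 mm to -y of the origin. Rods 18 mm thick at x = +-78 mm, 270 mm high, carry a crosshead (196 mm along x, 46 along y, from 200 to 226 mm up); the collar sits on top of it, on the upright centre line. Origin: on the island under that line; z up; the bed draws out to -y.
- bed (a joint): How far the bed (steel plate between two low rails) is drawn out along the press's -y, m: 0 fully in, against a stop, the dish exactly on the press's centre line under the pressing foot; 0.18 fully out. Starts at 0.15 to 0.18. Slides with about 2 N and stays where left.
- dish (a point): Centre of the floor of the round dish on the bed, 30 mm above the island: a ring 9 mm high, 58 mm across inside, 73 mm outside, which takes the foot of the lowest mould. Moves with the bed; axes as the press's.
- bed_pull (a point): Middle of the top edge of the bed's upright pull tab, 76 mm above the island, 100 mm to -y of the dish's centre. The tab is a steel plate 70 mm wide along the press's x, 8 mm thick along y, 46 mm high. Moves with the bed.
- collar (a joint): Angle of the threaded collar, rad: 0 with the screw fully up, grows clockwise seen from above, at most 7; starts at 0 to 0.8. The collar keeps its height and drives screw, spring and pressing foot down 3.82 mm per rad (24 mm a turn). Takes 0.3 N m to turn, about 2.5 N at the bar's handle, and stays where left.
- collar_mid (a point): Centre of the collar, 242 mm above the island, at the height of its holes. x turns with it and points out through a hole; at joint value 0 it is the press's x. Dark steel disc 96 mm across, 28 mm high; 8 radial holes 45 deg apart, 15 x 15 mm, 25 mm deep, a bright dot on top over each. A bar in a hole can swing only between the press's two rods. The screw (24 mm thick) rises through it to 292 mm.
- presser (a joint): How much the spring above the pressing foot is squeezed, m: 0 hanging free, 0.010 coil to coil. It begins to give at 5 N, then 2.5 N per mm.
- presser_foot (a point): Centre of the underside of the white pressing foot (44 mm across, 14 mm high, under an 84 mm disc), 142 mm above the island at collar angle 0. With a pile of three and the bed in, it goes down into the top one's hollow (rim at 136 mm) and meets its floor at 126 mm. The screw is too short to press a pile of two.
- tray: Grey tray for the bar, fixed: 130 mm along its x, 200 mm along its y, rim 12 mm high and 4 mm thick, floor 4 mm thick. Origin: centre of its underside.
- bar: Bar for the collar, 145 mm long, 120 g: dark wooden handle 20 x 20 x 70 mm with a round steel rod, 10 mm thick, standing 75 mm out of one end. Origin: middle of the underside of the handle; x runs along the bar to the rod, tip at x = 110 mm; the rod's axis is 10 mm above the underside. Lies in the tray at the start.
- mould1: Filled cheese mould (one to three are there), perforated steel, closed inside by a white follower, 240-390 g, 64 mm across, 42 mm high; foot 52 mm across (lowest 12 mm, bevelled); hollow in the top 58 mm across, 10 mm deep, rim 3 mm thick. A foot nests in any other's hollow: each one piled adds 32 mm. Origin: centre of the underside, z up.
- mould2: Filled cheese mould (one to three are there), perforated steel, closed inside by a white follower, 240-390 g, 64 mm across, 42 mm high; foot 52 mm across (lowest 12 mm, bevelled); hollow in the top 58 mm across, 10 mm deep, rim 3 mm thick. A foot nests in any other's hollow: each one piled adds 32 mm. Origin: centre of the underside, z up.
- mould3: Filled cheese mould (one to three are there), perforated steel, closed inside by a white follower, 240-390 g, 64 mm across, 42 mm high; foot 52 mm across (lowest 12 mm, bevelled); hollow in the top 58 mm across, 10 mm deep, rim 3 mm thick. A foot nests in any other's hollow: each one piled adds 32 mm. Origin: centre of the underside, z up.
- filler1: Filler cup of pale turned wood, 120 g, same outline as the moulds: 64 mm across, 42 mm high; foot 52 mm across (lowest 12 mm, bevelled); hollow in the top 58 mm across, 10 mm deep, rim 3 mm thick. A foot nests in any other's hollow: each one piled adds 32 mm. Origin: centre of the underside, z up.
- filler2: Filler cup of pale turned wood, 120 g, same outline as the moulds: 64 mm across, 42 mm high; foot 52 mm across (lowest 12 mm, bevelled); hollow in the top 58 mm across, 10 mm deep, rim 3 mm thick. A foot nests in any other's hollow: each one piled adds 32 mm. Origin: centre of the underside, z up.
- jar: Empty spice jar, glass with red cap, 48 mm across, 95 mm high; not part of the job. Origin: centre of the underside.

How it is judged (in metres and radians):
On the way, in this order (a step that is already met when the one before it is completed fails the run):
1. every mould that is there stands nested in the pile in the dish, and the pile is three high (horizontal distance between each of mould1, mould2, mould3 and dish below 0.014 m and angle between each of mould1, mould2, mould3's own z axis and vertical below 0.1 rad and z of each of mould1, mould2, mould3 in the frame of dish below 0.07 m and ((horizontal distance between mould1 and dish below 0.014 m and z of mould1 in the frame of dish between 0.06 and 0.068 m and angle between mould1's own z axis and vertical below 0.1 rad) or (horizontal distance between mould2 and dish below 0.014 m and z of mould2 in the frame of dish between 0.06 and 0.068 m and angle between mould2's own z axis and vertical below 0.1 rad) or (horizontal distance between mould3 and dish below 0.014 m and z of mould3 in the frame of dish between 0.06 and 0.068 m and angle between mould3's own z axis and vertical below 0.1 rad) or (horizontal distance between filler1 and dish below 0.014 m and z of filler1 in the frame of dish between 0.06 and 0.068 m and angle between filler1's own z axis and vertical below 0.1 rad) or (horizontal distance between filler2 and dish below 0.014 m and z of filler2 in the frame of dish between 0.06 and 0.068 m and angle between filler2's own z axis and vertical below 0.1 rad))), for 0.3 s.
2. the bed with the pile is fully in (all of step 1 and value of joint bed below 0.006 m), for 0.3 s.
3. the collar is wound down: the spring is squeezed 2.5 to 8.5 mm on the pile (all of step 2 and value of joint presser between 0.0025 and 0.0085 m), for 0.3 s.
At the end, for the whole second after the job is handed in: Every mould present stands upright (within 0.1 rad) in the pile, within 14 mm of the dish's centre line, the pile is three high (moulds and fillers), the bed is within 6 mm of fully in, the spring is squeezed 2.5 to 8.5 mm, and the bar lies at rest in its tray (all of step 3 and y of bar in the frame of tray between -0.09 and 0.09 m and x of bar in the frame of tray between -0.06 and 0.06 m and height (world z) of bar below 0.03 m and linear speed of bar below 0.02 m/s); the robot touches nothing.
It fails at once if the spice jar moved more than 40 mm (distance of jar from where it was at the start of the episode above 0.04 m).
It fails at once if the collar is pushed by the fingers instead of the bar (over 5 N) (contact force between the fingers and collar above 5 N).
Of mould1, mould2, mould3 only 1 to 3 are there at a start; the rules pass over those that are not, and their reading is None.
At some moment in a run one of mould1, mould2, mould3, filler1, filler2 may be knocked a few centimetres aside while the robot is not near it.
Once in a run the grip may slacken for a moment while it holds something.
It also fails if it takes over 210 s, if anything falls off the work surface, if the arm or the gripper's body presses on something with over 40 N, if the wrist force passes 120 N, or if a joint passes its speed limit or range.

## Working session

There is one attempt and no reset: what is moved stays moved. The work goes in short steps, Python scripts to look and compute and a tool call to move; the robot and the scene stay as the last step left them, time stands still between calls to the robot, and variables do not carry over. Pictures are saved under pics/ and viewed, and the job is handed in when it is done.

Besides the shell and the picture viewer there is one more tool, called after "Emit:" by a JSON object that holds its "op" and its "data". servo_tool: Moves the arm, as the interface text tells. Its arguments: {"type":"object","properties":{"moves":{"type":"string"}},"required":["moves"]}

```bash
mkdir -p pics; ls; cat > h.py <<'E'
import numpy as np, cv2
from rig import arm
def snap(n,f):
    s=arm.snapshot(n); cv2.imwrite('pics/'+f,s['pixels'][:,:,::-1]); return s
def foc(s): return 240/np.tan(np.radians(s['vertical_fov'])/2)
def ray(s,u,v):
    d=np.array([(u-s['cx'])/foc(s),(v-s['cy'])/foc(s),1.]); T=np.array(s['cam_to_world'])
    return T[:3,3],T[:3,:3]@d
def onz(s,u,v,z):
    o,d=ray(s,u,v); return o+d*(z-o[2])/d[2]
def proj(s,p):
    T=np.array(s['cam_to_world']); c=T[:3,:3].T@(np.array(p,float)-T[:3,3]); return c[0]/c[2]*foc(s)+s['cx'],c[1]/c[2]*foc(s)+s['cy']
E
python3 - <<'E'
from h import *
np.set_printoptions(suppress=True,precision=3)
for n in('scene','top'):
    s=snap(n,n+'0.png'); print(n,foc(s),s['cx'],s['cy'],np.array(s['cam_to_world']))
print(arm.observe())
E
```

```text
pics
scene 488.9469936885471 318.49727324819344 237.1778142099522 [[  -0.448    0.692   -0.566 1124.268]
 [   0.894    0.334   -0.3    313.846]
 [  -0.018   -0.64    -0.768  959.95 ]
 [   0.       0.       0.       1.   ]]
top 542.6322640586222 322.741747079107 234.93194341485662 [[   0.012   -0.998    0.065  444.964]
 [  -1.      -0.012   -0.001    7.402]
 [   0.002   -0.065   -0.998 1270.674]
 [   0.       0.       0.       1.   ]]
{'time': 0.1, 'joint_pos': array([ 1.096,  0.478,  0.022,  1.556, -0.011,  1.109, -0.083]), 'qd': array([ 0.   , -0.001, -0.   , -0.001,  0.   ,  0.001,  0.   ]), 'joint_efforts': array([  0.005, -58.408,   1.54 , -27.331,  -0.054,   0.013,   0.   ]), 'tcp_pos': array([ 241.846, -629.557,  188.612]), 'tcp_rot': array([-1.36 ,  0.936, -0.934]), 'contact_force': array([ 0.086,  0.614, -0.403]), 'wrist_torque': array([-0.001,  0.029, -0.061]), 'finger_gap': 88.20945357686612}
```

View pics/scene0.png

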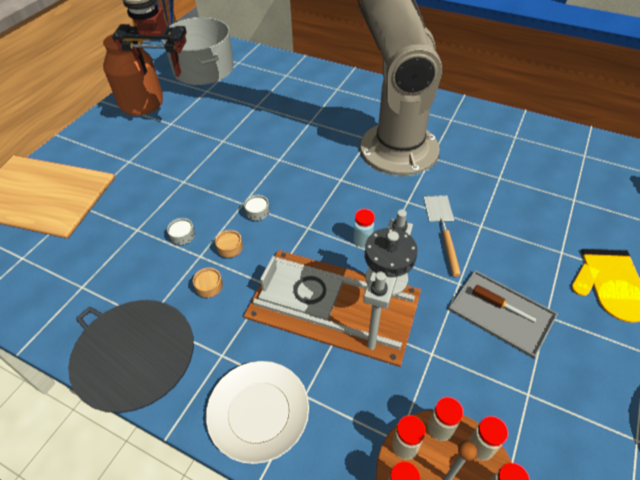

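View pics/top0.png

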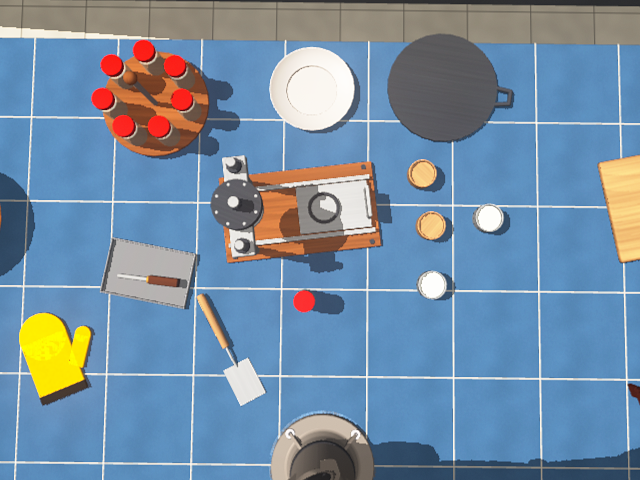

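```bash
python3 - <<'E'
from h import *
np.set_printoptions(suppress=True,precision=3)
o=arm.observe()
print(cv2.Rodrigues(np.array(o['tcp_rot']))[0])
E
```

```text
[[ 0.359 -0.001  0.933]
 [-0.933  0.001  0.359]
 [-0.002 -1.    -0.   ]]
```

```bash
python3 - <<'E'
from h import *
s=arm.snapshot('top');im=s['pixels'][:,:,::-1]
c=im[140:280,200:500]; cv2.imwrite('pics/c1.png',cv2.resize(c,None,fx=2.66,fy=2.66,interpolation=cv2.INTER_CUBIC))
c=im[140:270,200:390]; cv2.imwrite('pics/c2.png',cv2.resize(c,None,fx=4,fy=4,interpolation=cv2.INTER_CUBIC))
c=im[230:320,95:215]; cv2.imwrite('pics/c3.png',cv2.resize(c,None,fx=5,fy=5,interpolation=cv2.INTER_CUBIC))
s=arm.snapshot('scene');im=s['pixels'][:,:,::-1]
c=im[190:370,240:430]; cv2.imwrite('pics/c4.png',cv2.resize(c,None,fx=3.3,fy=3.3,interpolation=cv2.INTER_CUBIC))
c=im[260:360,440:560]; cv2.imwrite('pics/c5.png',cv2.resize(c,None,fx=5,fy=5,interpolation=cv2.INTER_CUBIC))
E
```

```text
(no output)
```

View pics/c2.png

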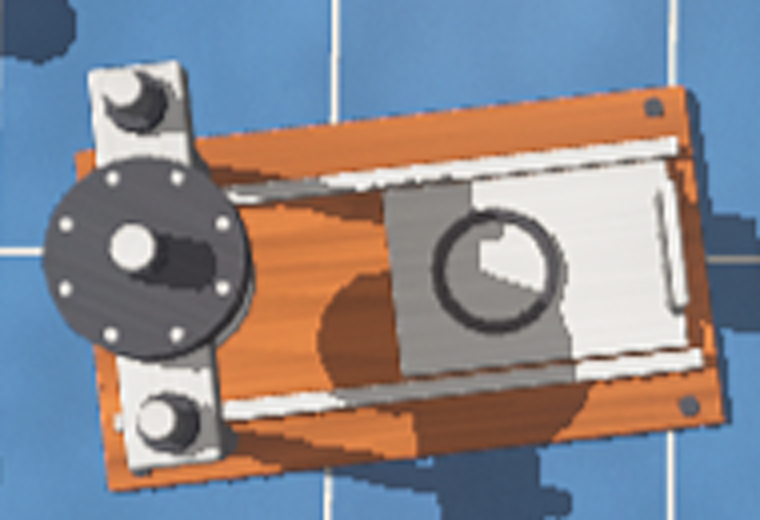

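View pics/c3.png

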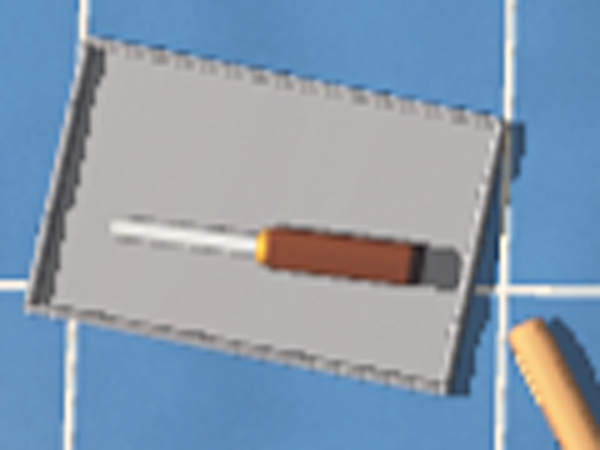

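View pics/c4.png

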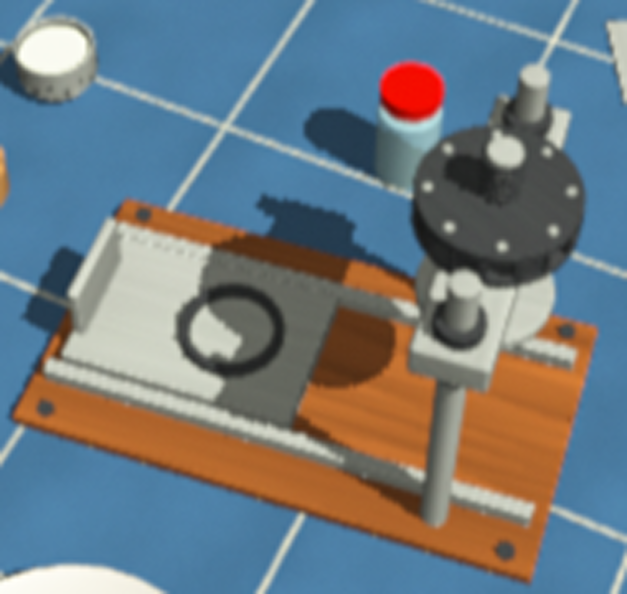

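View pics/c5.png

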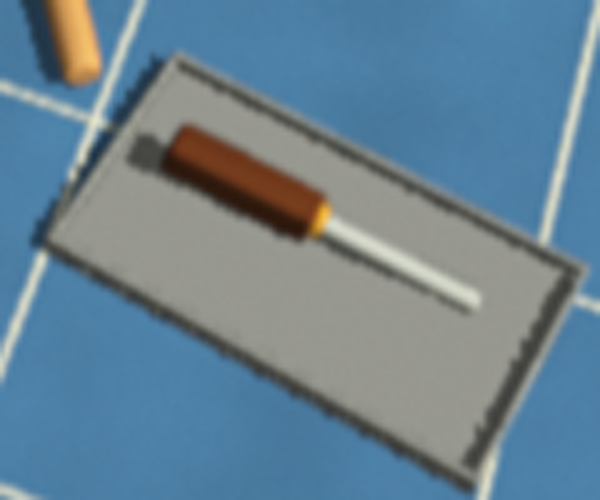

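```bash
cat > m.py <<'E'
from h import *
np.set_printoptions(suppress=True,precision=2)
s=arm.snapshot('top'); 
f=lambda x,y,z:onz(s,200+(x+.5)/4-.5,140+(y+.5)/4-.5,z)
D=np.array([f(x,y,256) for x,y in [(113,179),(178,178),(222,223),(222,288),(177,334),(111,334),(66,288),(66,224)]])
C=D.mean(0);print('collar',C,'screw top',f(132,246,292))
a=np.degrees(np.arctan2(D[:,1]-C[1],D[:,0]-C[0]));print(a, np.hypot(*(D-C)[:,:2].T))
B=[f(*p,12) for p in[(686,88),(728,423),(110,490),(77,152)]];print('base',np.array(B))
y=(B[3]-B[0])+(B[2]-B[1]); print('press y dir deg',np.degrees(np.arctan2(y[1],y[0])),'x dir',[np.degrees(np.arctan2(*(q)[1::-1])) for q in (B[0]-B[1],B[3]-B[2])],'len',[np.linalg.norm(B[i]-B[i-1]) for i in range(4)])
yd=y/np.linalg.norm(y); print('origin from base',np.mean(B,0)+yd*110)
print('rods',f(128,88,270),f(163,418,270))
print('dish',f(498,270,39))
T=[f(661,190,76),f(681,308,76)];print('tab',T,np.mean(T,0))
g=lambda x,y,z:onz(s,95+(x+.5)/5-.5,230+(y+.5)/5-.5,z)
K=np.array([g(*p,12) for p in[(88,40),(505,120),(450,392),(28,308)]]);print('tray',K,K.mean(0))
e=K[1]+K[2]-K[0]-K[3];print('tray -y dir',np.degrees(np.arctan2(e[1],e[0])))
b=[g(115,231,17),g(262,246,17)];print('rod',b);h=[g(262,247,24),g(418,264,24)];print('handle',h,np.mean(h,0))
d=b[0]-h[1];print('bar dir',np.degrees(np.arctan2(d[1],d[0])), np.linalg.norm(d))
im=s['pixels'];hsv=cv2.cvtColor(im,cv2.COLOR_RGB2HSV)
nb=(((hsv[...,0]<95)|(hsv[...,0]>130)|(hsv[...,1]<60))&(hsv[...,2]>110)).astype('uint8')
for (u,v) in [(422,174),(431,226),(489,218),(432,285),(304,300)]:
    w=nb[v-22:v+23,u-22:u+23]; n,l,st,ce=cv2.connectedComponentsWithStats(w)
    i=1+np.argmax([st[k,4] if abs(ce[k]-22).max()<6 else 0 for k in range(1,n)])
    cu,cv=u-22+ce[i][0],v-22+ce[i][1]
    print((cu,cv),st[i],onz(s,cu,cv,95 if u<310 else 40))
E
python3 m.py
```

```text
collar [567.84 170.29 256.  ] screw top [567.92 170.23 292.  ]
[  23.28  -22.02  -66.11 -111.8  -156.26  158.19  113.19   68.53] [39.46 40.02 39.55 39.61 40.04 39.88 39.65 39.97]
base [[ 700.32 -105.76   12.  ]
 [ 504.02 -131.39   12.  ]
 [ 460.82  226.3    12.  ]
 [ 658.01  250.23   12.  ]]
press y dir deg 96.83237604515143 x dir [np.float64(7.438900885171586), np.float64(6.920684477054992)] len [np.float64(358.497457033608), np.float64(197.968240934151), np.float64(360.2869342809614), np.float64(198.63200727258513)]
origin from base [567.7  169.06  12.  ]
rods [644.71 177.44 270.  ] [491.04 157.77 270.  ]
dish [588.52   3.28  39.  ]
tab [array([629.95, -86.5 ,  76.  ]), array([564.33, -98.02,  76.  ])] [597.14 -92.26  76.  ]
tray [[514.45 494.34  12.  ]
 [479.67 299.8   12.  ]
 [354.12 321.71  12.  ]
 [390.29 517.38  12.  ]] [434.63 408.31  12.  ]
tray -y dir -100.30390022467083
rod [array([426.26, 476.7 ,  17.  ]), array([420.19, 408.85,  17.  ])]
handle [array([419.88, 406.59,  24.  ]), array([412.99, 335.01,  24.  ])] [416.43 370.8   24.  ]
bar dir 84.64802378464108 142.4895691714012
(np.float64(421.3956204379562), np.float64(173.03795620437955)) [  7   7  30  29 685] [ 669.66 -218.58   40.  ]
(np.float64(430.3125), np.float64(225.18323863636363)) [  6   7  31  29 704] [ 550.06 -238.92   40.  ]
(np.float64(488.157824933687), np.float64(216.49867374005305)) [  0   7  45  29 754] [ 571.54 -370.83   40.  ]
(np.float64(433.74845869297167), np.float64(284.81997533908753)) [  0   0  45  45 811] [ 414.91 -246.59   40.  ]
(np.float64(303.3346007604563), np.float64(297.98669201520914)) [  0   0  45  35 526] [384.6   45.91  95.  ]
```

View pics/c1.png

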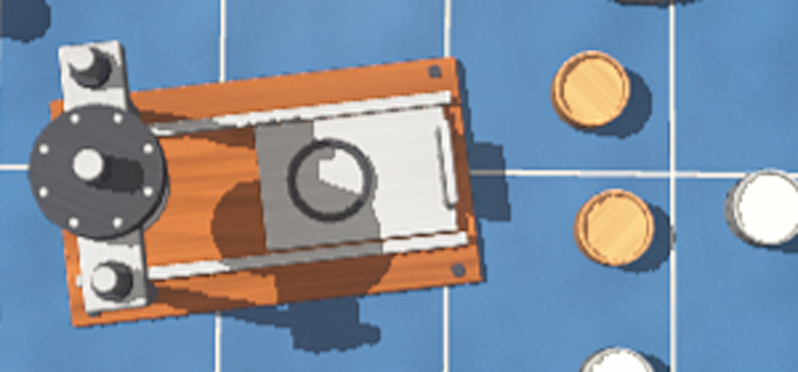

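```bash
cat > cup.py <<'E'
from h import *
def cup(s,p,z=42,r=32.):
    # refine circle of rim: maximise radial gradient along projected circle (Hough on 6x upscaled patch)
    im=s['pixels']; u,v=proj(s,(p[0],p[1],z)); u0,v0=int(u)-26,int(v)-26
    c=cv2.resize(im[v0:v0+52,u0:u0+52],None,fx=8,fy=8,interpolation=cv2.INTER_CUBIC)
    T=np.array(s['cam_to_world']); R=r*foc(s)/(T[2,3]-z)*8
    H=cv2.HoughCircles(cv2.medianBlur(cv2.cvtColor(c,cv2.COLOR_RGB2GRAY),5),cv2.HOUGH_GRADIENT_ALT,1.5,20,param1=150,param2=0.3,minRadius=int(R*.92),maxRadius=int(R*1.09))
    out=[]
    if H is not None:
        for h in H[0][:4]:
            x,y=(h[0]+.5)/8-.5+u0,(h[1]+.5)/8-.5+v0; out.append((onz(s,x,y,z),h[2]/R)); cv2.circle(c,(int(h[0]),int(h[1])),int(h[2]),(255,0,255),1)
    return out,c
if __name__=='__main__':
    np.set_printoptions(suppress=True,precision=1)
    s=arm.snapshot('top'); cs=[]
    for n,p in dict(f1=(669.7,-219),f2=(550,-239),mA=(571.5,-371),mB=(415,-247)).items():
        o,c=cup(s,p); print(n,o); cs.append(c)
    cv2.imwrite('pics/cups.png',cv2.resize(np.vstack([np.hstack(cs[:2]),np.hstack(cs[2:])])[:,:,::-1],None,fx=.7,fy=.7))
E
python3 cup.py
```

```text
f1 []
f2 [(array([ 548.6, -239.1,   42. ]), np.float64(0.9965158771538097))]
mA []
mB [(array([ 417.2, -241.7,   42. ]), np.float64(0.9999435047274595))]
```

View pics/cups.png

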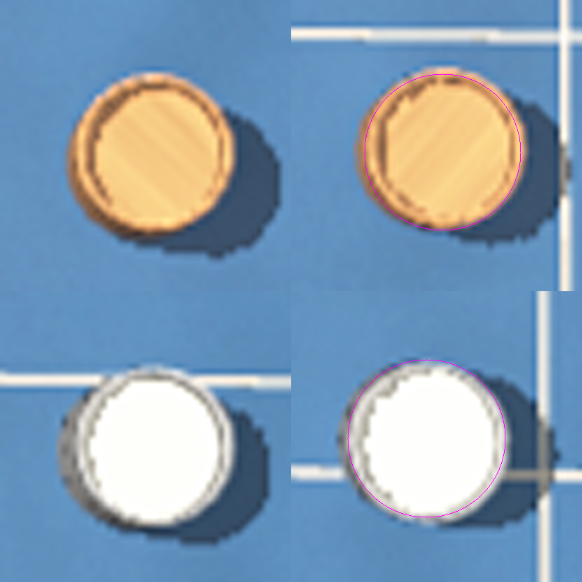

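```bash
cat > wh.py <<'E'
from h import *
def white(s,p,z=32):
    g=s['pixels'].min(2); u,v=proj(s,(p[0],p[1],z)); u,v=int(round(u)),int(round(v))
    w=(g[v-16:v+17,u-16:u+17]>240).astype('uint8')
    w=cv2.morphologyEx(w,cv2.MORPH_OPEN,np.ones((5,5),np.uint8))
    m=cv2.moments(w,True); return onz(s,u-16+m['m10']/m['m00'],v-16+m['m01']/m['m00'],z),m['m00']
if __name__=='__main__':
    s=arm.snapshot('top')
    for p in ((571.5,-371),(417,-242)): print(white(s,p))
    g=lambda x,y,t:onz(s,0,0,0)
    for n,p,l in (('f1',(669.7,-219),(155,152)),('mA',(571.5,-371),(156,448-291)),('f2',(550,-239),(445-291,150))):
        u,v=proj(s,(*p,42)); print(n,onz(s,int(u)-26+(l[0]/.7+.5)/8-.5,int(v)-26+(l[1]/.7+.5)/8-.5,42))
E
python3 wh.py; cat > plan.py <<'E'
import sys
from h import *
def plan(x,y,z,yaw=None):
    o=arm.observe(); R=cv2.Rodrigues(np.array(o['tcp_rot']))[0]; p=np.array(o['tcp_pos'])
    d=R.T@(np.array([x,y,z])-p)/1000
    cur=np.degrees(np.arctan2(R[1,0],R[0,0])); yaw=cur if yaw is None else yaw
    t=np.radians(yaw); G=np.array([[np.cos(t),0,-np.sin(t)],[np.sin(t),0,np.cos(t)],[0,-1,0]])
    w=cv2.Rodrigues(R.T@G)[0].ravel()
    print('cur',p.round(1),'yaw %.1f'%cur,'gap %.1f'%o['finger_gap'],'F',np.array(o['contact_force']).round(1),'t %.1f'%o['time'])
    print('rot',w.round(3),'shift',d.round(4), 'rows',np.ceil(max(np.linalg.norm(d)/.0625,np.degrees(np.linalg.norm(w))/10.7)))
if __name__=='__main__': plan(*map(float,sys.argv[1:]))
E
python3 plan.py 571.5 -371 150 -33
```

```text
(array([ 569.1363586 , -375.24785119,   32.        ]), 405.0)
(array([ 415.16377728, -245.34498548,   32.        ]), 421.0)
f1 [ 670.08224552 -220.14254794   42.        ]
mA [ 568.86005083 -373.06899045   42.        ]
f2 [ 549.53505113 -240.22553953   42.        ]
cur [ 242.  -630.   189.2] yaw -69.0 gap 87.9 F [ 0.  -0.2  1. ] t 0.3
rot [-0.    -0.628 -0.   ] shift [-0.1236  0.0393  0.4005] rows 7.0
```

```bash
python3 plan.py 569 -373.5 100 -33
```

```text
cur [ 242.  -630.   189.2] yaw -69.0 gap 87.9 F [ 0.  -0.2  1. ] t 0.3
rot [-0.    -0.628 -0.   ] shift [-0.1221  0.0893  0.3972] rows 7.0
```

Emit:
{"op": "servo_tool", "data": {"moves": "0 -0.628 0 -0.122 0.089 0.397 100;0 -0.628 0 -0.122 0.089 0.397 100;0 -0.628 0 -0.122 0.089 0.397 100;0 -0.628 0 -0.122 0.089 0.397 100;0 -0.628 0 -0.122 0.089 0.397 100;0 -0.628 0 -0.122 0.089 0.397 100;0 -0.628 0 -0.122 0.089 0.397 100;0 -0.628 0 -0.122 0.089 0.397 100;0 -0.628 0 -0.122 0.089 0.397 100;0 -0.628 0 -0.122 0.089 0.397 100"}}

```text
time: 1.6
tcp_pos: [567.5, -376.0, 100.8]
tcp_rot: [-1.524, 0.454, -0.454]
contact_force: [0.6, 0.2, -0.1]
finger_gap: 87.9
```

```bash
python3 plan.py 569 -373.5 14 -33; python3 - <<'E'
from h import *
s=snap('scene','s1.png')
E
```

```text
cur [ 567.5 -376.   100.8] yaw -33.2 gap 87.9 F [ 0.6  0.2 -0.1] t 1.6
rot [ 0.001 -0.003  0.   ] shift [-0.0001  0.0868  0.003 ] rows 2.0
```

View pics/s1.png

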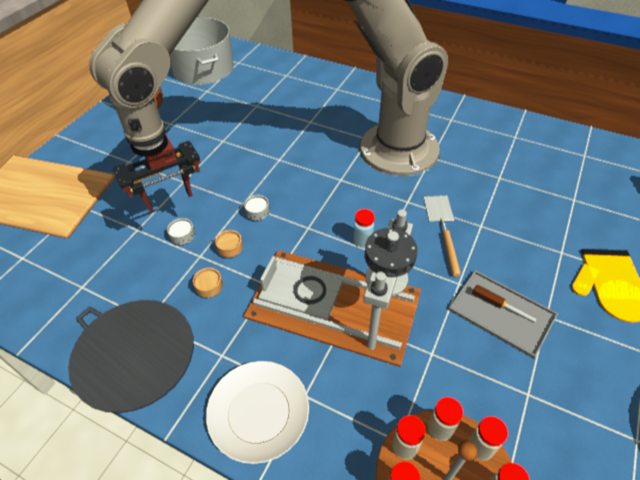

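```bash
python3 - <<'E'
from h import *
s=snap('scene','s2.png'); print(proj(s,(569,-373.5,42)),proj(s,(567.5,-376,100.8)),proj(s,(416.5,-243,42)),proj(s,(549,-240,42)),proj(s,(670,-220,42)))
o=arm.observe(); print(o['tcp_pos'],o['qd'],o['time'])
snap('top','t2.png')
E
```

```text
(np.float64(179.52325315806507), np.float64(226.55852601399945)) (np.float64(173.30229356562015), np.float64(209.82598213993862)) (np.float64(255.75972772543258), np.float64(203.14522924600567)) (np.float64(228.6018563741835), np.float64(238.8701158153512)) (np.float64(206.78629774357665), np.float64(278.38302664579044))
[ 567.80402963 -375.58561582  100.86985366] [-0.00538414  0.00174774 -0.00578227 -0.00055836 -0.00227603 -0.00043692
 -0.00082218] 1.7
```

View pics/t2.png

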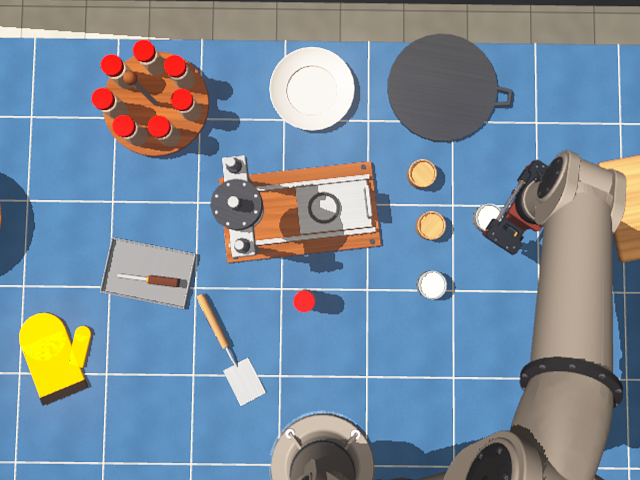

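View pics/s2.png

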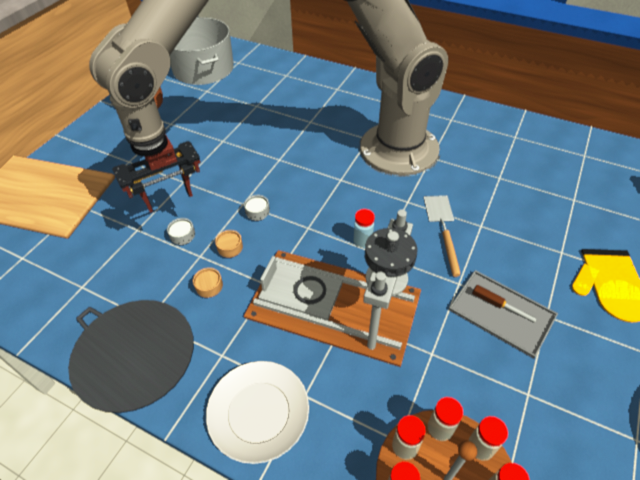

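```bash
python3 - <<'E'
from h import *
s=arm.snapshot('scene'); im=s['pixels'][:,:,::-1]
R=cv2.Rodrigues(np.array(arm.observe()['tcp_rot']))[0]; p=np.array(arm.observe()['tcp_pos'])
c=cv2.resize(im[130:250,100:220],None,fx=5,fy=5,interpolation=cv2.INTER_CUBIC)
for q in (p,p+R[:,0]*44,p-R[:,0]*44,p-R[:,1]*80):
    u,v=proj(s,q); cv2.circle(c,(int((u-100)*5),int((v-130)*5)),4,(255,0,255),-1)
cv2.imwrite('pics/c6.png',c)
E
```

```text
(no output)
```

View pics/c6.png

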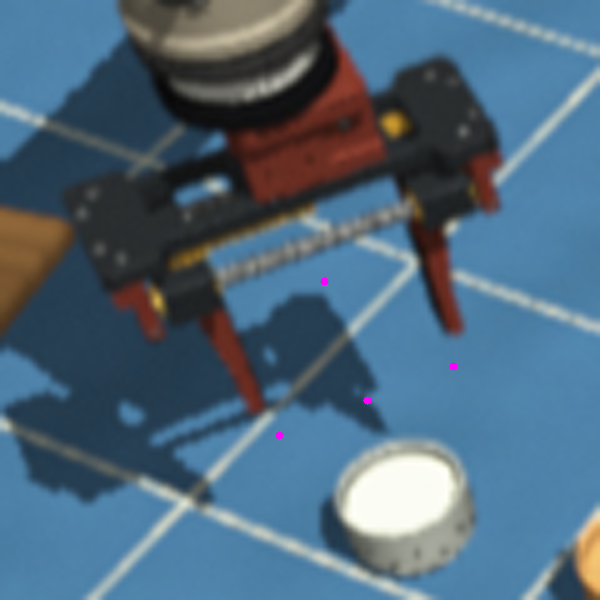

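Emit:
{"op": "servo_tool", "data": {"moves": "0 0 0 0 0 0 0;0 0 0 0 0 0 0;0 0 0 0 0 0 0;0 0 0 0 0 0 0;0 0 0 0 0 0 0;0 0 0 0 0 0 0;0 0 0 0 0 0 0;0 0 0 0 0 0 0"}}

```text
time: 2.8
tcp_pos: [568.9, -373.9, 100.5]
tcp_rot: [-1.523, 0.451, -0.451]
contact_force: [0.1, 0.2, -0.1]
finger_gap: 11.4
```

```bash
cat > tipv.py <<'E'
from h import *
for n,(x,y,w) in dict(scene=(100,130,120),top=(440,130,120)).items():
    s=arm.snapshot(n); im=s['pixels'][:,:,::-1]
    o=arm.observe();R=cv2.Rodrigues(np.array(o['tcp_rot']))[0]; p=np.array(o['tcp_pos'])
    print(p,o['finger_gap'])
    c=cv2.resize(im[y:y+w,x:x+w],None,fx=5,fy=5,interpolation=cv2.INTER_CUBIC)
    g=o['finger_gap']/2
    for q in (p,p+R[:,0]*g,p-R[:,0]*g,p-R[:,1]*80):
        u,v=proj(s,q); cv2.circle(c,(int((u-x)*5),int((v-y)*5)),4,(255,0,255),-1)
    cv2.imwrite('pics/tip_%s.png'%n,c)
E
python3 tipv.py
```

```text
[ 568.93097445 -373.8541363   100.45460173] 7.245758592298711
[ 568.90955466 -373.8621916   100.45663552] 3.281559182454691
```

View pics/tip_scene.png

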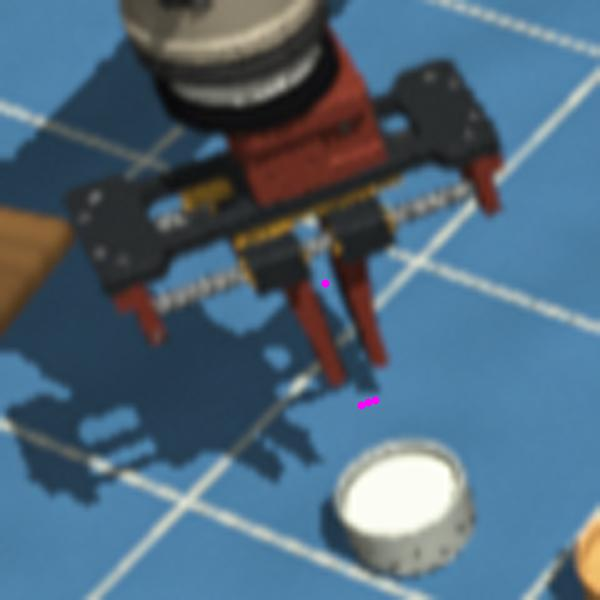

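View pics/tip_top.png

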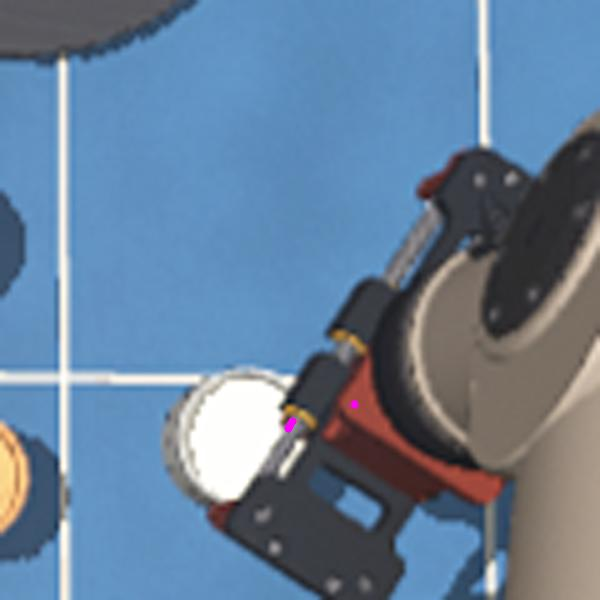

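```bash
python3 - <<'E'
from h import *
for n,(x,y,w) in dict(scene=(100,90,120),top=(440,130,120)).items():
    s=arm.snapshot(n); im=s['pixels'][:,:,::-1]
    print(n,'base',proj(s,(0,0,0)),proj(s,(0,0,340)))
    o=arm.observe();R=cv2.Rodrigues(np.array(o['tcp_rot']))[0]; p=np.array(o['tcp_pos'])
    print(R.round(3),o['finger_gap'])
    c=cv2.resize(im[y:y+w,x:x+w],None,fx=5,fy=5,interpolation=cv2.INTER_CUBIC)
    for h in range(0,340,20):
        u,v=proj(s,p-R[:,1]*h); cv2.circle(c,(int((u-x)*5),int((v-y)*5)),3 if h%100 else 6,(255,0,255),-1)
    cv2.imwrite('pics/ax_%s.png'%n,c)
E
```

```text
scene base (np.float64(398.9373110784836), np.float64(147.6183795233777)) (np.float64(413.8085568570381), np.float64(40.04504189589662))
[[ 0.839  0.     0.545]
 [-0.545 -0.     0.839]
 [ 0.    -1.    -0.   ]] 1.0243650998017086
top base (np.float64(322.4010484365177), np.float64(465.4113209839827)) (np.float64(322.7230995781976), np.float64(539.035288755035))
[[ 0.839  0.     0.545]
 [-0.545 -0.     0.839]
 [ 0.    -1.    -0.   ]] 0.3428698984960265
```

View pics/ax_scene.png

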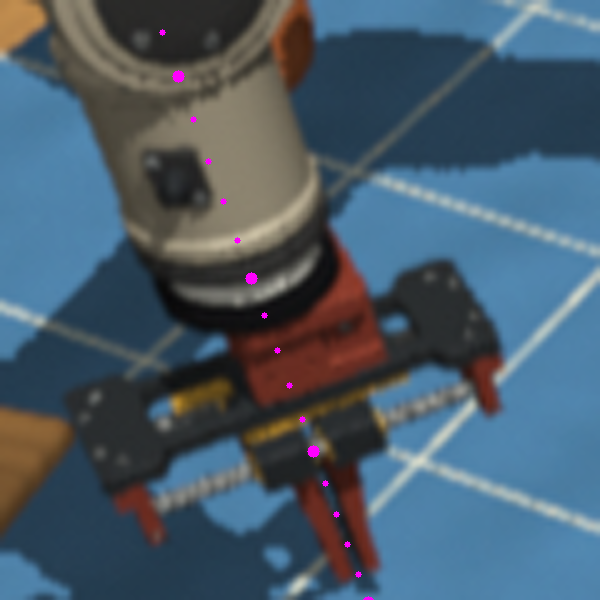

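View pics/ax_top.png

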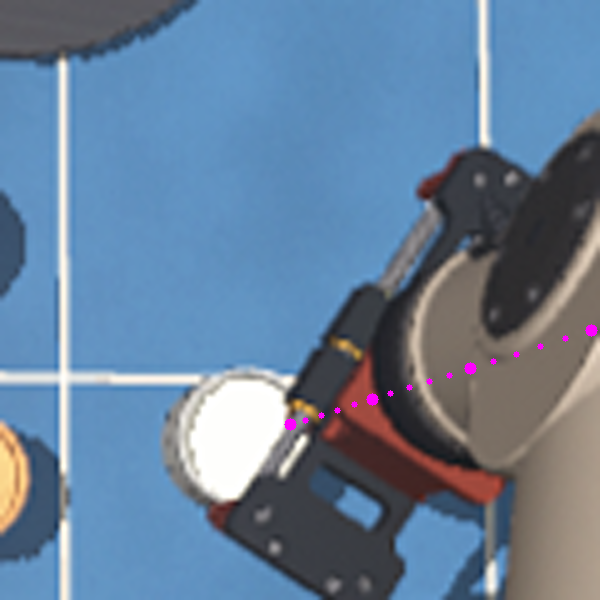

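Emit:
{"op": "servo_tool", "data": {"moves": "0 0 0 0 0.04 0 0;0 0 0 0 0.062 0 0;0 0 0 0 0.064 0 0;0 0 0 0 0.066 0 0;0 0 0 0 0.068 0 0;0 0 0 0 0.069 0 0;0 0 0 0 0.069 0 0"}}

```text
time: 3.88
tcp_pos: [569.1, -374.0, 31.8]
tcp_rot: [-1.523, 0.451, -0.452]
contact_force: [0.0, -0.0, 0.8]
finger_gap: 0.5
```

Emit:
{"op": "servo_tool", "data": {"moves": "0 0 0 0 0.001 0 0;0 0 0 0 0.002 0 0;0 0 0 0 0.003 0 0;0 0 0 0 0.003 0 0"}}

```text
time: 4.38
tcp_pos: [568.9, -373.8, 28.3]
tcp_rot: [-1.523, 0.451, -0.451]
contact_force: [-1.0, -0.1, 0.5]
finger_gap: 0.7
```

```bash
sed -i 's/100,130,120/100,160,120/' tipv.py; python3 tipv.py; python3 plan.py 569 -373 20
```

```text
[ 568.89697276 -373.8216355    28.39144795] 0.5206669866847619
[ 568.91716072 -373.85708833   28.4181227 ] 0.5973514600489988
cur [ 568.9 -373.9   28.4] yaw -33.0 gap 0.6 F [-0.4  0.8  0.1] t 4.5
rot [ 0.  0. -0.] shift [-0.0004  0.0084  0.0008] rows 1.0
```

View pics/tip_scene.png

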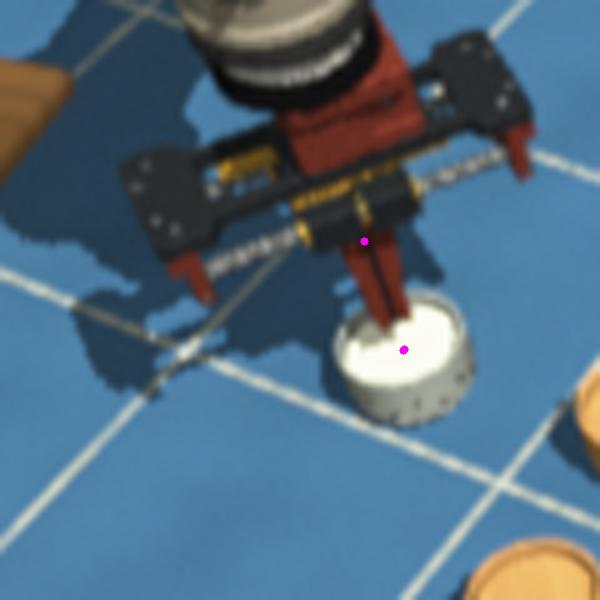

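Emit:
{"op": "servo_tool", "data": {"moves": "0 0 0 0 0.004 0 0;0 0 0 0 0.006 0 0;0 0 0 0 0.008 0 0;0 0 0 0 0.010 0 0;0 0 0 0 0.010 0 0"}}

```text
time: 5.1
tcp_pos: [568.8, -373.8, 18.3]
tcp_rot: [-1.523, 0.452, -0.451]
contact_force: [-0.1, -0.1, 0.4]
finger_gap: 0.6
```

Emit:
{"op": "servo_tool", "data": {"moves": "0 0 0 0 0.002 0 0;0 0 0 0 0.003 0 0;0 0 0 0 0.004 0 0;0 0 0 0 0.005 0 0;0 0 0 0 0.005 0 0"}}

```text
time: 5.72
tcp_pos: [568.8, -373.9, 13.4]
tcp_rot: [-1.523, 0.451, -0.451]
contact_force: [0.2, 0.0, -0.5]
finger_gap: 0.4
```

```bash
python3 tipv.py
```

```text
[ 568.94533154 -373.82794145   13.41956474] 0.6076599703686795
[ 568.93382623 -373.91425899   13.48456478] 0.2167559961973319
```

View pics/tip_scene.png

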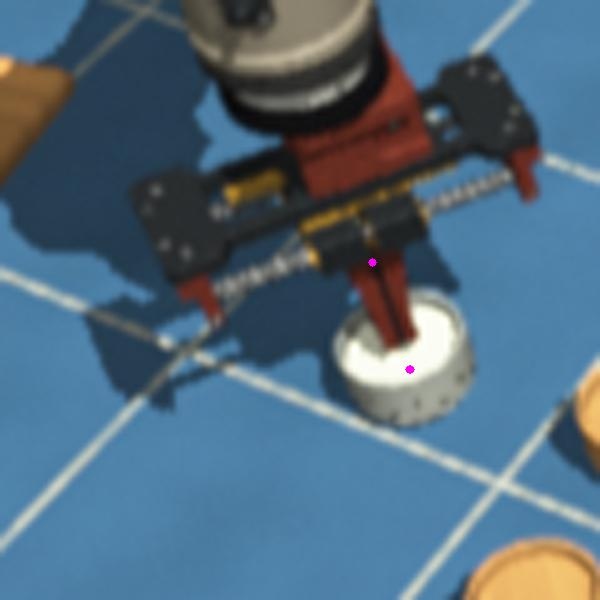

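Emit:
{"op": "servo_tool", "data": {"moves": "0 0 0 0 0.001 0 0;0 0 0 0 0.002 0 0;0 0 0 0 0.003 0 0;0 0 0 0 0.003 0 0"}}

```text
time: 6.32
tcp_pos: [568.8, -373.8, 10.3]
tcp_rot: [-1.523, 0.451, -0.451]
contact_force: [-0.6, 0.5, -0.0]
finger_gap: 0.8
```

Emit:
{"op": "servo_tool", "data": {"moves": "0 0 0 0 0.001 0 0;0 0 0 0 0.002 0 0;0 0 0 0 0.003 0 0;0 0 0 0 0.003 0 0"}}

```text
time: 6.82
tcp_pos: [568.9, -373.8, 7.3]
tcp_rot: [-1.523, 0.451, -0.451]
contact_force: [0.7, -0.2, -0.7]
finger_gap: 0.5
```

```bash
python3 tipv.py
```

```text
[ 568.86195826 -373.83803008    7.39612467] 0.35517472237521086
[ 568.93841312 -373.88375461    7.44983715] 0.435587231399275
```

View pics/tip_scene.png

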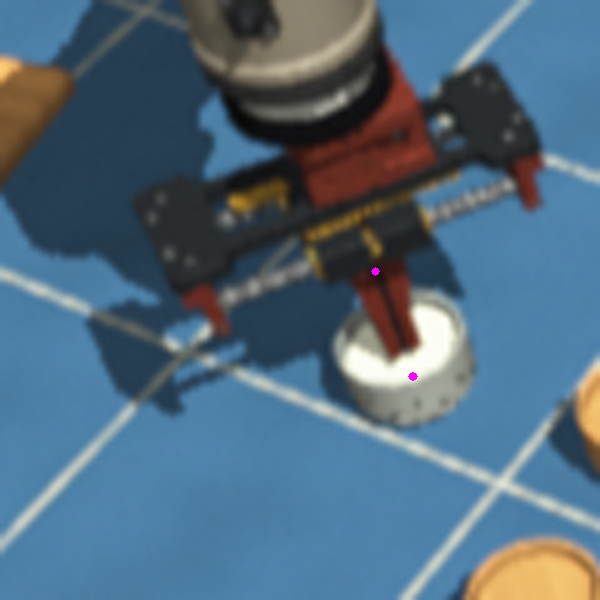

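View pics/tip_top.png

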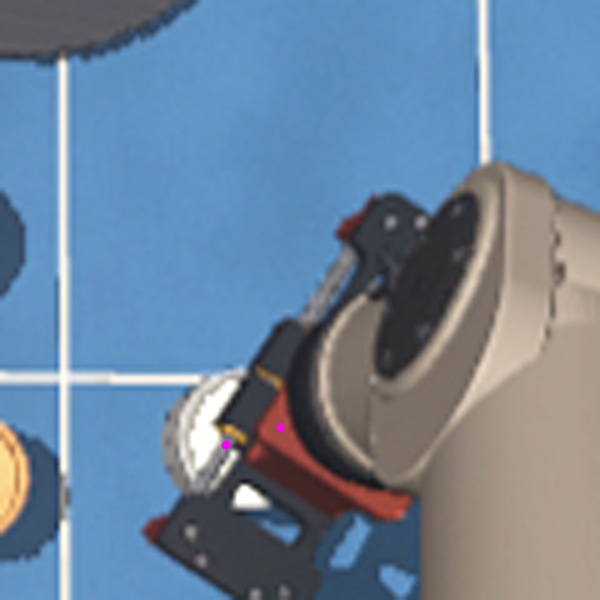

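```bash
python3 - <<'E'
from h import *
np.set_printoptions(suppress=True,precision=1)
a=arm.snapshot('scene');b=arm.snapshot('top')
o=arm.observe();R=cv2.Rodrigues(np.array(o['tcp_rot']))[0]; p=np.array(o['tcp_pos'])
def tri(s,t):
    o1,d1=ray(a,100+s[0]/5,160+s[1]/5);o2,d2=ray(b,440+t[0]/5,130+t[1]/5)
    A=np.stack([d1,-d2],1);x=np.linalg.lstsq(A,o2-o1,rcond=None)[0]
    q1,q2=o1+d1*x[0],o2+d2*x[1]; q=(q1+q2)/2; print(q,'miss',np.linalg.norm(q1-q2),'tool',R.T@(q-p))
tri((370,240),(262,370)); tri((220,325),(347,228)); tri((530,200),(152,530))
E
```

```text
[ 587.2 -348.5  139.1] miss 2.1448643932815017 tool [   1.5 -131.6   31.2]
[ 650.6 -390.2  123.8] miss 2.072973461951973 tool [  77.4 -116.4   30.8]
[ 521.1 -307.6  122.1] miss 0.10858753136545617 tool [ -76.2 -114.7   29.5]
```

```bash
python3 - <<'E'
from h import *
np.set_printoptions(suppress=True,precision=1)
a=arm.snapshot('scene');b=arm.snapshot('top')
o=arm.observe();R=cv2.Rodrigues(np.array(o['tcp_rot']))[0]; p=np.array(o['tcp_pos'])
for zo in (0,10,20,30):
  for h in (0,15,30,45,60):
    q=p-R[:,1]*h+R[:,2]*zo; u,v=proj(a,q); print(zo,h,q, ((u-100)*5).round(),((v-160)*5).round())
im=b['pixels'][:,:,::-1]; c=cv2.resize(im[180:260,460:540],None,fx=7,fy=7,interpolation=cv2.INTER_CUBIC);cv2.imwrite('pics/c7.png',c)
im=a['pixels'][:,:,::-1]; c=cv2.resize(im[190:250,140:200],None,fx=10,fy=10,interpolation=cv2.INTER_CUBIC);cv2.imwrite('pics/c8.png',c)
E
```

```text
0 0 [ 569.  -373.9    7.5] 413.0 377.0
0 15 [ 569.  -373.9   22.5] 406.0 358.0
0 30 [ 569.  -373.9   37.5] 399.0 338.0
0 45 [ 569.  -373.9   52.5] 392.0 319.0
0 60 [ 569.  -373.9   67.5] 385.0 299.0
10 0 [ 574.4 -365.5    7.5] 420.0 390.0
10 15 [ 574.4 -365.5   22.5] 413.0 371.0
10 30 [ 574.4 -365.5   37.5] 406.0 351.0
10 45 [ 574.4 -365.5   52.5] 399.0 332.0
10 60 [ 574.4 -365.5   67.5] 392.0 311.0
20 0 [ 579.9 -357.1    7.5] 427.0 403.0
20 15 [ 579.9 -357.1   22.5] 420.0 384.0
20 30 [ 579.9 -357.1   37.5] 413.0 364.0
20 45 [ 579.9 -357.1   52.5] 406.0 345.0
20 60 [ 579.9 -357.1   67.5] 399.0 325.0
30 0 [ 585.3 -348.7    7.5] 434.0 416.0
30 15 [ 585.3 -348.7   22.5] 427.0 397.0
30 30 [ 585.3 -348.7   37.5] 420.0 377.0
30 45 [ 585.3 -348.7   52.5] 413.0 358.0
30 60 [ 585.3 -348.7   67.5] 406.0 338.0
```

View pics/c7.png

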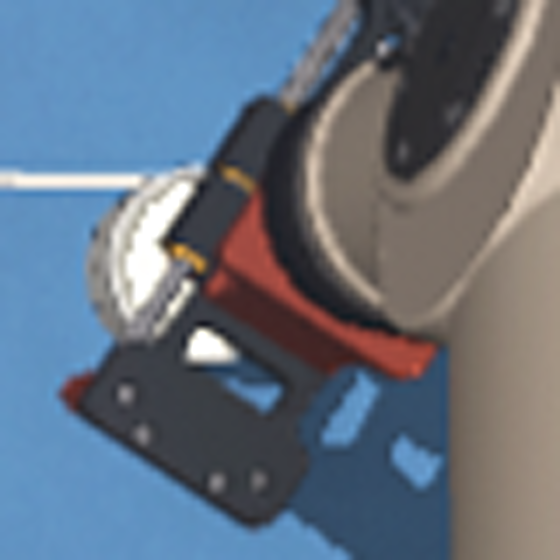

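View pics/c8.png

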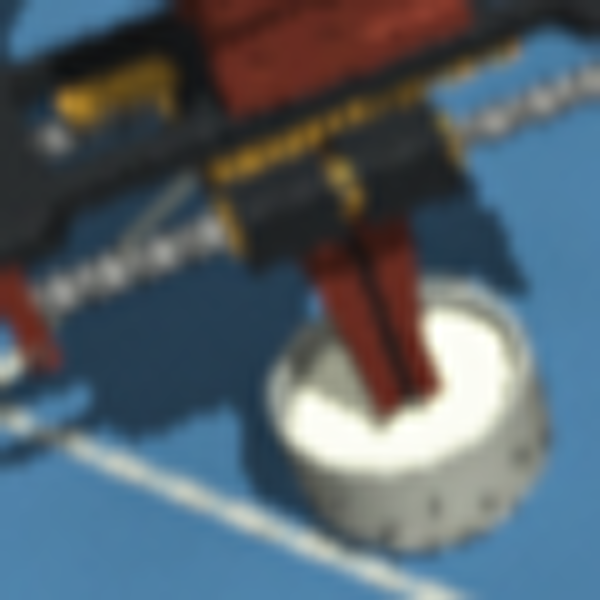

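```bash
python3 - <<'E'
from h import *
np.set_printoptions(suppress=True,precision=1)
a=arm.snapshot('scene');b=arm.snapshot('top')
o=arm.observe();R=cv2.Rodrigues(np.array(o['tcp_rot']))[0]; p=np.array([568.9,-373.9,100.5])
def tri(s,t):
    o1,d1=ray(a,*s);o2,d2=ray(b,*t)
    A=np.stack([d1,-d2],1);x=np.linalg.lstsq(A,o2-o1,rcond=None)[0]
    q1,q2=o1+d1*x[0],o2+d2*x[1]; q=(q1+q2)/2; print(q,'miss',np.linalg.norm(q1-q2),'tool',R.T@(q-p))
tri((150,147),(530,203))
tri((100+315/5,90+440/5),(440+340/5,130+350/5))
print(o['joint_pos'])
print(proj(b,(0,0,0)))
for n,s in(('a',a),('b',b)):
    im=s['pixels'][:,:,::-1].copy()
    for h in (0,20,100): 
        q=np.array(o['tcp_pos'])-R[:,1]*h
        u,v=proj(s,q); cv2.circle(im,(int(u),int(v)),2,(255,0,255),-1)
    cv2.imwrite('pics/full_%s.png'%n,im)
E
```

```text
[ 571.7 -368.9  300.1] miss 5.337158039121487 tool [  -0.4 -199.6    5.7]
[ 584.5 -351.   230.4] miss 0.23104792714951428 tool [   0.6 -129.9   27.7]
[ 0.6  0.7 -0.2  1.7  0.2  0.8 -0.2]
(np.float64(322.4010484365177), np.float64(465.4113209839827))
```

View pics/full_b.png

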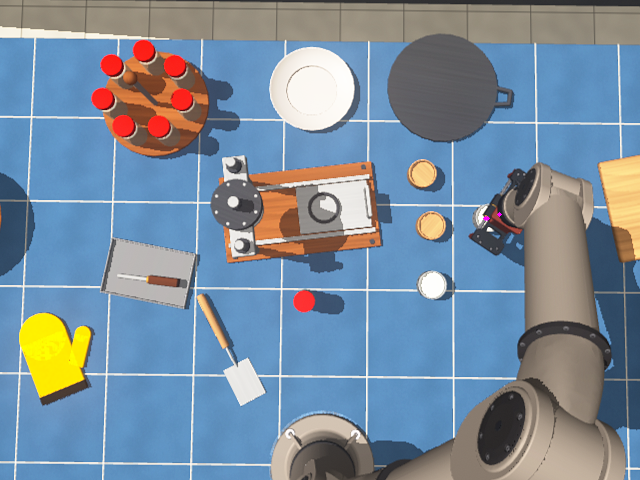

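View pics/full_a.png

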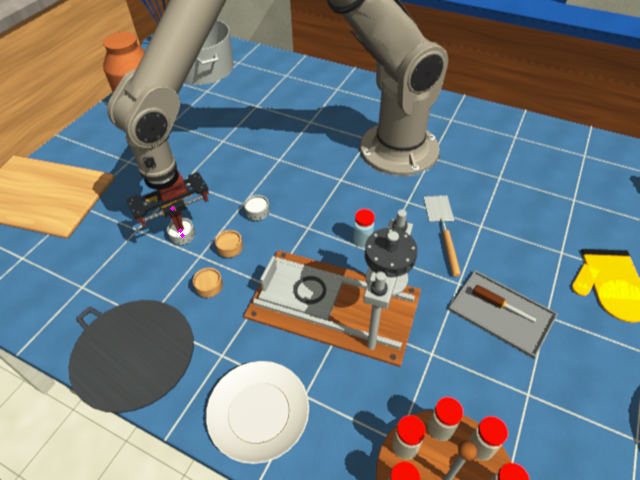

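Emit:
{"op": "servo_tool", "data": {"moves": "0 0 0 0 0.001 0 0;0 0 0 0 0.002 0 0;0 0 0 0 0.003 0 0;0 0 0 0 0.004 0 0;0 0 0 0 0.004 0 0"}}

```text
time: 7.85
tcp_pos: [568.9, -373.8, 3.3]
tcp_rot: [-1.523, 0.451, -0.451]
contact_force: [-0.4, -0.3, -0.7]
finger_gap: 0.7
```

```bash
python3 - <<'E'
from h import *
a=arm.snapshot('scene')
print(arm.observe()['tcp_pos'],arm.observe()['contact_force'])
im=a['pixels'][:,:,::-1]; c=cv2.resize(im[190:250,140:200],None,fx=10,fy=10,interpolation=cv2.INTER_CUBIC);cv2.imwrite('pics/c9.png',c)
E
```

```text
[ 568.91260649 -373.86189247    3.40829829] [-0.11022398 -0.30824722 -0.06884653]
```

View pics/c9.png

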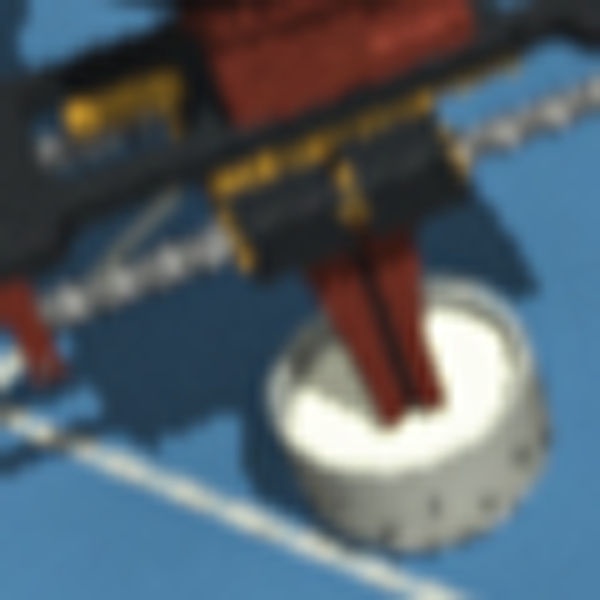

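Emit:
{"op": "servo_tool", "data": {"moves": "0 0 0 0 0.001 0 0;0 0 0 0 0.002 0 0;0 0 0 0 0.003 0 0;0 0 0 0 0.004 0 0;0 0 0 0 0.005 0 0;0 0 0 0 0.005 0 0"}}

```text
time: 8.65
tcp_pos: [569.0, -373.9, -0.7]
tcp_rot: [-1.523, 0.451, -0.451]
contact_force: [-2.4, 1.3, 6.7]
finger_gap: 0.2
```

Emit:
{"op": "servo_tool", "data": {"moves": "0 0 0 0 -0.03 0 0;0 0 0 0 -0.055 0 100;0 0 0 0 -0.055 0 100;0 0 0 0 -0.055 0 100;0 0 0 0 -0.055 0 100;0 0 0 0 -0.055 0 100;0 0 0 0 -0.055 0 100;0 0 0 0 -0.055 0 100;0 0 0 0 -0.055 0 100;0 0 0 0 -0.055 0 100;0 0 0 0 -0.01 0 100;0 0 0 0 -0.002 0 100;0 0 0 0 0 0 100;0 0 0 0 0.002 0 100;0 0 0 0 0.004 0 100;0 0 0 0 0.004 0 100"}}

```text
time: 10.65
tcp_pos: [569.2, -374.0, -5.0]
tcp_rot: [-1.523, 0.451, -0.452]
contact_force: [0.3, -0.7, -0.4]
finger_gap: 87.5
```

```bash
python3 - <<'E'
from h import *
a=arm.snapshot('scene')
print(arm.observe()['tcp_pos'],arm.observe()['contact_force'])
im=a['pixels'][:,:,::-1]; c=cv2.resize(im[180:260,130:210],None,fx=7,fy=7,interpolation=cv2.INTER_CUBIC);cv2.imwrite('pics/c10.png',c)
E
```

```text
[ 569.1501622  -374.01790325   -5.07850746] [0.26056852 1.33516326 0.77611224]
```

View pics/c10.png

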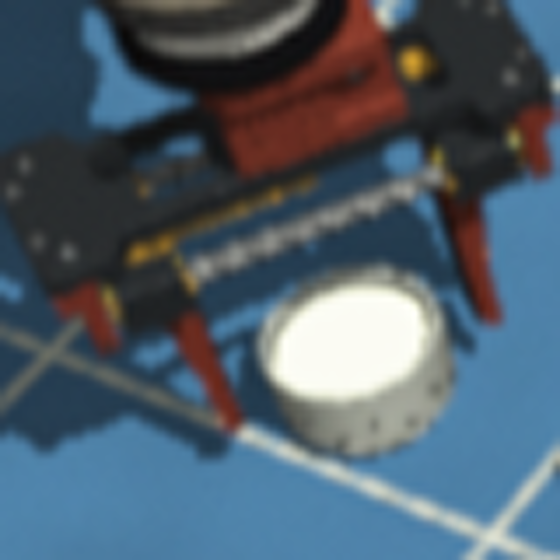

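Emit:
{"op": "servo_tool", "data": {"moves": "0 0 0 0 0.008 0 100;0 0 0 0 0.013 0 100;0 0 0 0 0.013 0 100;0 0 0 0 0.013 0 0;0 0 0 0 0.013 0 0;0 0 0 0 0.013 0 0;0 0 0 0 0.013 0 0;0 0 0 0 0.013 0 0"}}

```text
time: 11.7
tcp_pos: [569.0, -373.9, -18.4]
tcp_rot: [-1.523, 0.451, -0.451]
contact_force: [0.5, 0.5, 1.6]
finger_gap: 63.6
```

Emit:
{"op": "servo_tool", "data": {"moves": "0 0 0 0 0 0 100;0 0 0 0 0 0 100;0 0 0 0 0 0 100;0 -1.571 0 0 0 0 100;0 -1.571 0 0 0 0 100;0 -1.571 0 0 0 0 100;0 -1.571 0 0 0 0 100;0 -1.571 0 0 0 0 100;0 -1.571 0 0 0 0 100;0 -1.571 0 0 0 0 100;0 -1.571 0 0 0 0 100;0 -1.571 0 0 0 0 100;0 -1.571 0 0 0 0 100;0 -1.571 0 0 0 0 0;0 -1.571 0 0 0 0 0;0 -1.571 0 0 0 0 0;0 -1.571 0 0 0 0 0;0 -1.571 0 0 0 0 0;0 -1.571 0 0 0 0 0"}}

```text
time: 14.08
tcp_pos: [568.9, -373.9, -18.5]
tcp_rot: [-1.428, -0.775, 0.775]
contact_force: [0.2, -0.9, 1.2]
finger_gap: 63.8
```

```bash
python3 plan.py 588.5 3.3 40 7
```

```text
cur [ 568.9 -373.9  -18.5] yaw 57.0 gap 63.8 F [ 0.2 -0.9  1.2] t 14.1
rot [0.    0.873 0.   ] shift [ 0.327  -0.0585  0.189 ] rows 7.0
```

Emit:
{"op": "servo_tool", "data": {"moves": "0 0 0 0 -0.057 0 0;0 0 0 0 -0.114 0 0;0 0.873 0 0.327 -0.114 0.189 0;0 0.873 0 0.327 -0.114 0.189 0;0 0.873 0 0.327 -0.114 0.189 0;0 0.873 0 0.327 -0.114 0.189 0;0 0.873 0 0.327 -0.114 0.189 0;0 0.873 0 0.327 -0.114 0.189 0;0 0.873 0 0.327 -0.114 0.189 0;0 0.873 0 0.327 -0.114 0.189 0;0 0.873 0 0.327 -0.114 0.189 0"}}

```text
time: 15.45
tcp_pos: [588.2, 1.0, 95.0]
tcp_rot: [-1.57, -0.093, 0.094]
contact_force: [-0.3, 0.3, -2.0]
finger_gap: 64.0
```

```bash
python3 plan.py 588.5 3.3 13.5 7; python3 - <<'E'
from h import *
s=snap('scene','s3.png');snap('top','t3.png')
E
```

```text
cur [588.2   1.   95. ] yaw 6.8 gap 64.0 F [-0.3  0.3 -2. ] t 15.4
rot [ 0.001 -0.003 -0.001] shift [0.0007 0.0815 0.0023] rows 2.0
```

View pics/s3.png

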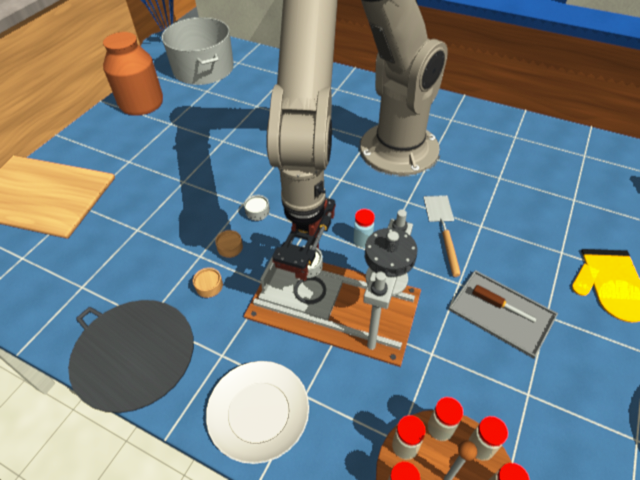

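View pics/t3.png

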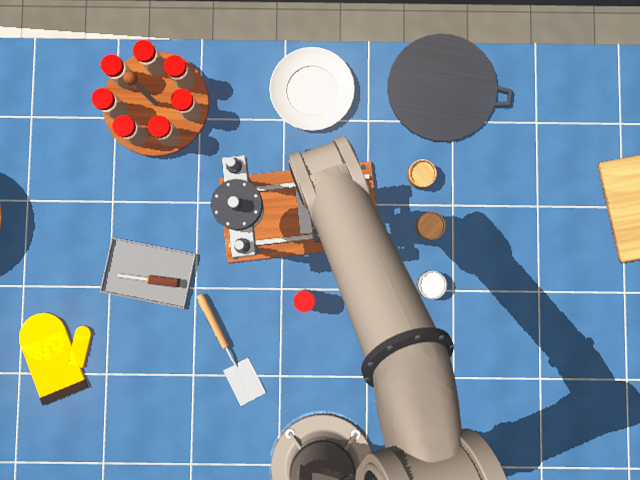

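Emit:
{"op": "servo_tool", "data": {"moves": "0 0 0 0 0.02 0 0;0 0 0 0 0.04 0 0;0 0 0 0 0.055 0 0;0 0 0 0 0.055 0 0;0 0 0 0 0.055 0 0;0 0 0 0 0.055 0 0"}}

```text
time: 16.3
tcp_pos: [589.1, 3.5, 41.1]
tcp_rot: [-1.569, -0.097, 0.095]
contact_force: [-0.8, -0.7, -2.3]
finger_gap: 64.0
```

```bash
python3 plan.py 588.4 3.2 13.5 7; python3 - <<'E'
from h import *
s=arm.snapshot('scene');im=s['pixels'][:,:,::-1];c=cv2.resize(im[230:320,260:350],None,fx=6,fy=6,interpolation=cv2.INTER_CUBIC);cv2.imwrite('pics/c11.png',c)
E
```

```text
cur [589.1   3.5  41.1] yaw 7.0 gap 64.0 F [-0.8 -0.7 -2.3] t 16.3
rot [ 0.    -0.     0.001] shift [-0.0007  0.0276 -0.0002] rows 1.0
```

View pics/c11.png

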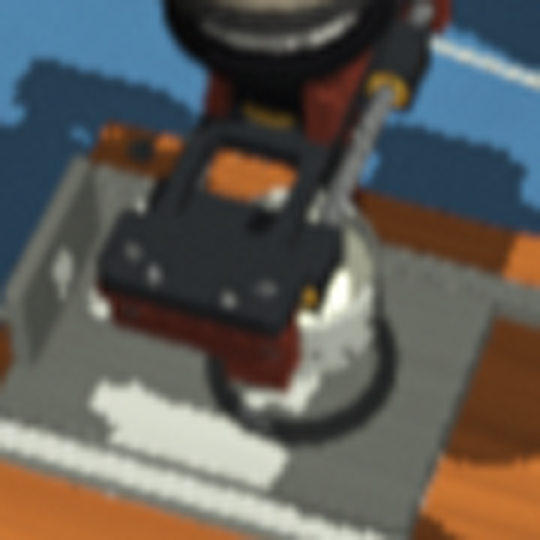

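Mould hangs just above the dish ring, centred by eye. Lowering to the floor.

Emit:
{"op": "servo_tool", "data": {"moves": "0 0 0 -0.0007 0.014 0 0;0 0 0 -0.0007 0.02 0 0;0 0 0 -0.0007 0.024 0 0;0 0 0 -0.0007 0.027 0 0;0 0 0 -0.0007 0.029 0 0;0 0 0 -0.0007 0.029 0 0"}}

```text
time: 17.1
tcp_pos: [587.9, 3.3, 11.6]
tcp_rot: [-1.569, -0.096, 0.096]
contact_force: [0.2, 0.0, -1.8]
finger_gap: 64.4
```

Emit:
{"op": "servo_tool", "data": {"moves": "0 0 0 0 0.001 0 0;0 0 0 0 0.001 0 100;0 0 0 0 0.001 0 100;0 0 0 0 0.001 0 100;0 0 0 0 0.001 0 100;0 0 0 0 -0.04 0 100;0 0 0 0 -0.1 0 100;0 0 0 0 -0.13 0 100;0 0 0 0 -0.13 0 100"}}

```text
time: 18.23
tcp_pos: [589.7, 3.5, 144.2]
tcp_rot: [-1.569, -0.1, 0.092]
contact_force: [-0.1, 0.6, -1.0]
finger_gap: 87.6
```

```bash
python3 plan.py 416.5 -243 90 -30;python3 - <<'E'
from h import *
s=arm.snapshot('scene');im=s['pixels'][:,:,::-1];c=cv2.resize(im[190:320,190:370],None,fx=4,fy=4,interpolation=cv2.INTER_CUBIC);cv2.imwrite('pics/c12.png',c)
E
```

```text
cur [589.7   3.5 144.2] yaw 7.0 gap 87.6 F [-0.1  0.6 -1. ] t 18.2
rot [-0.001  0.645  0.005] shift [-0.2021  0.0533 -0.2236] rows 5.0
```

View pics/c12.png

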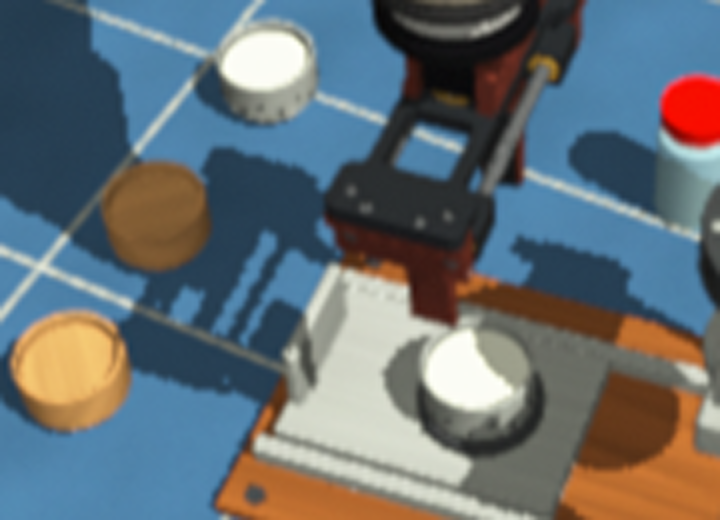

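Emit:
{"op": "servo_tool", "data": {"moves": "0 0.645 0 -0.202 0.054 -0.2235 100;0 0.645 0 -0.202 0.054 -0.2235 100;0 0.645 0 -0.202 0.054 -0.2235 100;0 0.645 0 -0.202 0.054 -0.2235 100;0 0.645 0 -0.202 0.054 -0.2235 100;0 0.645 0 -0.202 0.054 -0.2235 100;0 0.645 0 -0.202 0.054 -0.2235 100;0 0.645 0 -0.202 0.054 -0.2235 100"}}

```text
time: 19.27
tcp_pos: [415.3, -241.7, 87.2]
tcp_rot: [-1.531, 0.408, -0.408]
contact_force: [-0.6, -0.1, -0.5]
finger_gap: 87.9
```

```bash
python3 plan.py 416.5 -243 -18.4 -30;python3 - <<'E'
from h import *
np.set_printoptions(suppress=True,precision=1)
s=arm.snapshot('scene');im=s['pixels'][:,:,::-1];c=cv2.resize(im[150:270,190:310],None,fx=5,fy=5,interpolation=cv2.INTER_CUBIC);cv2.imwrite('pics/c13.png',c)
print(proj(s,(416.5,-243,42)))
E
```

```text
cur [ 415.3 -241.7   87.2] yaw -29.8 gap 87.9 F [-0.6 -0.1 -0.5] t 19.3
rot [-0.001  0.003 -0.   ] shift [ 0.0017  0.1056 -0.0006] rows 2.0
(np.float64(255.75972772543258), np.float64(203.14522924600567))
```

View pics/c13.png

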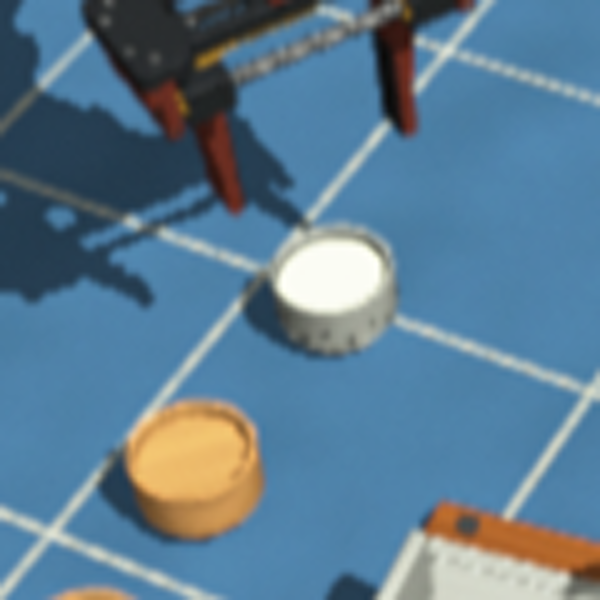

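Emit:
{"op": "servo_tool", "data": {"moves": "0 0 0 0.001 0.05 0 100;0 0 0 0.001 0.08 0 100;0 0 0 0.001 0.1 0 100;0 0 0 0.001 0.1055 0 100;0 0 0 0.001 0.1055 0 100;0 0 0 0.001 0.1055 0 0;0 0 0 0.001 0.1055 0 0;0 0 0 0.001 0.1055 0 0;0 0 0 0.001 0.1055 0 0;0 0 0 0.001 0.1055 0 0"}}

```text
time: 20.58
tcp_pos: [415.3, -243.8, -17.6]
tcp_rot: [-1.532, 0.41, -0.41]
contact_force: [-2.6, 1.0, 5.6]
finger_gap: 63.5
```

Emit:
{"op": "servo_tool", "data": {"moves": "0 0 0 0 0 0 100;0 0 0 0 0 0 100;0 0 0 0 0 0 100;0 -1.571 0 0 0 0 100;0 -1.571 0 0 0 0 100;0 -1.571 0 0 0 0 100;0 -1.571 0 0 0 0 100;0 -1.571 0 0 0 0 100;0 -1.571 0 0 0 0 100;0 -1.571 0 0 0 0 100;0 -1.571 0 0 0 0 100;0 -1.571 0 0 0 0 100;0 -1.571 0 0 0 0 100;0 -1.571 0 0 0 0 0;0 -1.571 0 0 0 0 0;0 -1.571 0 0 0 0 0;0 -1.571 0 0 0 0 0;0 -1.571 0 0 0 0 0;0 -1.571 0 0 0 0 0"}}

```text
time: 22.95
tcp_pos: [415.3, -243.7, -18.0]
tcp_rot: [-1.412, -0.816, 0.816]
contact_force: [-1.2, -0.4, 1.3]
finger_gap: 63.5
```

```bash
python3 plan.py 588.4 3.2 127 7
```

```text
cur [ 415.3 -243.7  -18. ] yaw 60.0 gap 63.5 F [-1.2 -0.4  1.3] t 22.9
rot [ 0.     0.926 -0.   ] shift [ 0.3003 -0.145  -0.0266] rows 6.0
```

Emit:
{"op": "servo_tool", "data": {"moves": "0 0 0 0 -0.06 0 0;0 0 0 0 -0.12 0 0;0 0.926 0 0.3 -0.145 -0.0265 0;0 0.926 0 0.3 -0.145 -0.0265 0;0 0.926 0 0.3 -0.145 -0.0265 0;0 0.926 0 0.3 -0.145 -0.0265 0;0 0.926 0 0.3 -0.145 -0.0265 0;0 0.926 0 0.3 -0.145 -0.0265 0;0 0.926 0 0.3 -0.145 -0.0265 0;0 0.926 0 0.3 -0.145 -0.0265 0;0 0.926 0 0.3 -0.145 -0.0265 0;0 0.926 0 0.3 -0.145 -0.0265 0"}}

```text
time: 24.45
tcp_pos: [587.8, 1.9, 126.9]
tcp_rot: [-1.569, -0.095, 0.095]
contact_force: [0.2, -0.2, -2.9]
finger_gap: 63.6
```

```bash
python3 plan.py 588.4 3.2 60 7; python3 - <<'E'
from h import *
s=arm.snapshot('scene');im=s['pixels'][:,:,::-1];c=cv2.resize(im[190:320,240:370],None,fx=4.5,fy=4.5,interpolation=cv2.INTER_CUBIC);cv2.imwrite('pics/c14.png',c)
E
```

```text
cur [587.8   1.9 126.9] yaw 6.9 gap 63.6 F [ 0.2 -0.2 -2.9] t 24.4
rot [ 0.    -0.002 -0.   ] shift [0.0007 0.0669 0.0012] rows 2.0
```

View pics/c14.png

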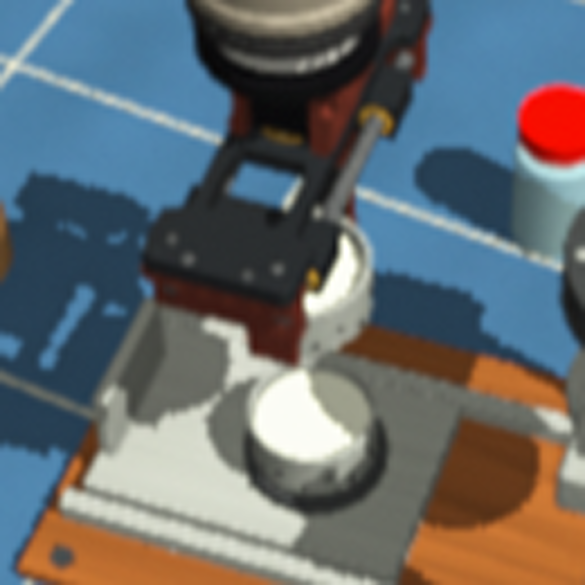

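Mould B is held above mould A in the dish. Lowering to just above its rim, then in.

Emit:
{"op": "servo_tool", "data": {"moves": "0 0 0 0 0.03 0 0;0 0 0 0 0.055 0 0;0 0 0 0 0.067 0 0;0 0 0 0 0.067 0 0;0 0 0 0 0.067 0 0;0 0 0 0 0.067 0 0"}}

```text
time: 25.25
tcp_pos: [588.9, 3.1, 61.0]
tcp_rot: [-1.569, -0.097, 0.094]
contact_force: [-0.8, 0.4, -2.0]
finger_gap: 63.8
```

```bash
python3 plan.py 588.4 3.2 44 7; python3 - <<'E'
from h import *
s=arm.snapshot('scene');im=s['pixels'][:,:,::-1];c=cv2.resize(im[210:320,250:360],None,fx=5,fy=5,interpolation=cv2.INTER_CUBIC);cv2.imwrite('pics/c15.png',c)
E
```

```text
cur [588.9   3.1  61. ] yaw 7.0 gap 63.8 F [-0.8  0.4 -2. ] t 25.2
rot [ 0.    -0.     0.002] shift [-0.0005  0.017   0.0002] rows 1.0
```

View pics/c15.png

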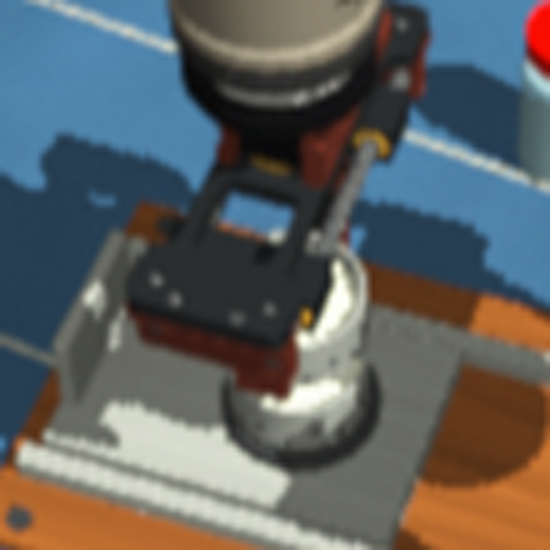

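Emit:
{"op": "servo_tool", "data": {"moves": "0 0 0 -0.0005 0.006 0 0;0 0 0 -0.0005 0.010 0 0;0 0 0 -0.0005 0.014 0 0;0 0 0 -0.0005 0.017 0 0;0 0 0 -0.0005 0.0175 0 0;0 0 0 -0.0005 0.0175 0 0"}}

```text
time: 26.05
tcp_pos: [587.5, 2.9, 43.9]
tcp_rot: [-1.57, -0.095, 0.096]
contact_force: [-5.5, -0.6, 12.5]
finger_gap: 64.1
```

Emit:
{"op": "servo_tool", "data": {"moves": "0 0 0 0 -0.0005 0 100;0 0 0 0 -0.0005 0 100;0 0 0 0 -0.0005 0 100;0 0 0 0 -0.0005 0 100;0 0 0 0 -0.03 0 100;0 0 0 0 -0.09 0 100;0 0 0 0 -0.12 0 100;0 0 0 0 -0.12 0 100"}}

```text
time: 27.05
tcp_pos: [589.4, 3.3, 165.1]
tcp_rot: [-1.569, -0.1, 0.092]
contact_force: [-0.5, 0.4, 0.7]
finger_gap: 88.0
```

```bash
python3 plan.py 549.3 -239.7 80 -23;python3 - <<'E'
from h import *
s=arm.snapshot('scene');im=s['pixels'][:,:,::-1];c=cv2.resize(im[190:320,190:370],None,fx=4,fy=4,interpolation=cv2.INTER_CUBIC);cv2.imwrite('pics/c16.png',c)
s=snap('top','t4.png')
E
```

```text
cur [589.4   3.3 165.1] yaw 7.0 gap 88.0 F [-0.5  0.4  0.7] t 27.1
rot [-0.001  0.523  0.005] shift [-0.0698  0.0849 -0.2362] rows 5.0
```

View pics/c16.png

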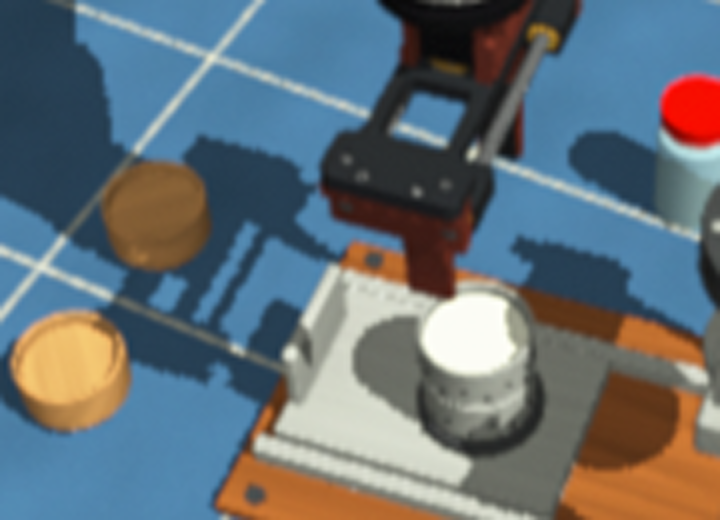

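View pics/t4.png

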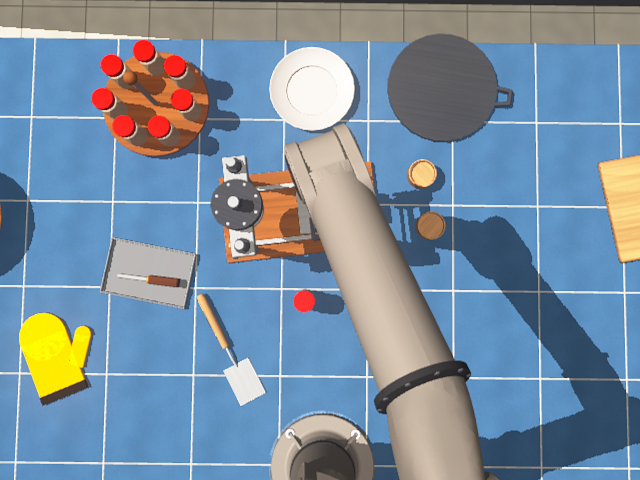

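Emit:
{"op": "servo_tool", "data": {"moves": "0 0.523 0 -0.07 0.06 -0.236 100;0 0.523 0 -0.07 0.085 -0.236 100;0 0.523 0 -0.07 0.085 -0.236 100;0 0.523 0 -0.07 0.085 -0.236 100;0 0.523 0 -0.07 0.085 -0.236 100;0 0.523 0 -0.07 0.085 -0.236 100;0 0.523 0 -0.07 0.085 -0.236 100;0 0.523 0 -0.07 0.085 -0.236 100"}}

```text
time: 28.15
tcp_pos: [547.7, -237.8, 78.0]
tcp_rot: [-1.548, 0.312, -0.313]
contact_force: [-0.1, -0.6, -0.1]
finger_gap: 88.0
```

```bash
python3 plan.py 549.3 -239.7 -18.4 -23;python3 - <<'E'
from h import *
s=arm.snapshot('scene');im=s['pixels'][:,:,::-1];c=cv2.resize(im[180:300,170:290],None,fx=5,fy=5,interpolation=cv2.INTER_CUBIC)
u,v=proj(s,(549.3,-239.7,42));cv2.circle(c,(int((u-170)*5),int((v-180)*5)),3,(255,0,255),-1);cv2.imwrite('pics/c17.png',c)
E
```

```text
cur [ 547.7 -237.8   78. ] yaw -22.8 gap 88.0 F [-0.1 -0.6 -0.1] t 28.1
rot [-0.001  0.003  0.001] shift [ 0.0021  0.0964 -0.0012] rows 2.0
```

View pics/c17.png

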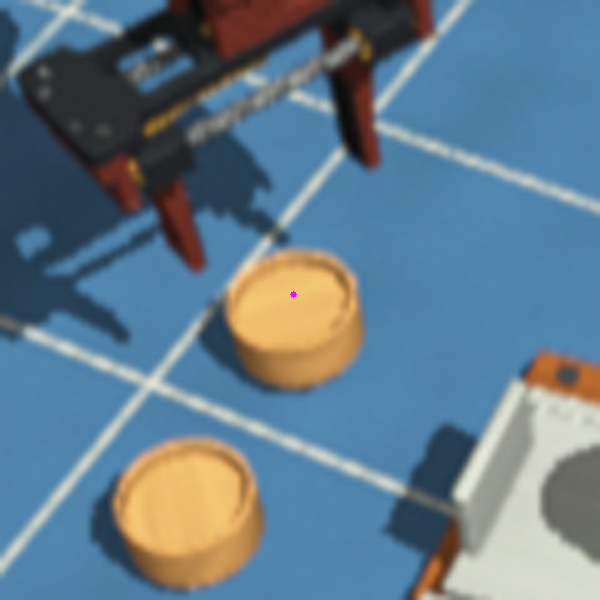

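Emit:
{"op": "servo_tool", "data": {"moves": "0 0 0 0.0005 0.05 0 100;0 0 0 0.0005 0.08 0 100;0 0 0 0.0005 0.092 0 100;0 0 0 0.0005 0.096 0 100;0 0 0 0.0005 0.096 0 100;0 0 0 0.0005 0.096 0 0;0 0 0 0.0005 0.096 0 0;0 0 0 0.0005 0.096 0 0;0 0 0 0.0005 0.096 0 0;0 0 0 0.0005 0.096 0 0"}}

```text
time: 29.45
tcp_pos: [547.9, -240.3, -17.9]
tcp_rot: [-1.548, 0.314, -0.316]
contact_force: [-0.3, 0.1, 5.3]
finger_gap: 63.6
```

Emit:
{"op": "servo_tool", "data": {"moves": "0 0 0 0 0 0 100;0 0 0 0 0 0 100;0 0 0 0 0 0 100;0 -1.571 0 0 0 0 100;0 -1.571 0 0 0 0 100;0 -1.571 0 0 0 0 100;0 -1.571 0 0 0 0 100;0 -1.571 0 0 0 0 100;0 -1.571 0 0 0 0 100;0 -1.571 0 0 0 0 100;0 -1.571 0 0 0 0 100;0 -1.571 0 0 0 0 100;0 -1.571 0 0 0 0 100;0 -1.571 0 0 0 0 0;0 -1.571 0 0 0 0 0;0 -1.571 0 0 0 0 0;0 -1.571 0 0 0 0 0;0 -1.571 0 0 0 0 0;0 -1.571 0 0 0 0 0"}}

```text
time: 31.82
tcp_pos: [547.3, -240.0, -18.5]
tcp_rot: [-1.373, -0.909, 0.909]
contact_force: [-0.3, -0.0, 0.6]
finger_gap: 63.9
```

```bash
python3 plan.py 588 3.2 150 7
```

```text
cur [ 547.3 -240.   -18.5] yaw 67.0 gap 63.9 F [-0.3 -0.   0.6] t 31.8
rot [0.    1.048 0.   ] shift [ 0.2398 -0.1685  0.0574] rows 6.0
```

Emit:
{"op": "servo_tool", "data": {"moves": "0 0 0 0 -0.06 0 0;0 0 0 0 -0.12 0 0;0 1.048 0 0.24 -0.1685 0.0575 0;0 1.048 0 0.24 -0.1685 0.0575 0;0 1.048 0 0.24 -0.1685 0.0575 0;0 1.048 0 0.24 -0.1685 0.0575 0;0 1.048 0 0.24 -0.1685 0.0575 0;0 1.048 0 0.24 -0.1685 0.0575 0;0 1.048 0 0.24 -0.1685 0.0575 0;0 1.048 0 0.24 -0.1685 0.0575 0;0 1.048 0 0.24 -0.1685 0.0575 0;0 1.048 0 0.24 -0.1685 0.0575 0"}}

```text
time: 33.33
tcp_pos: [587.9, 3.2, 149.9]
tcp_rot: [-1.568, -0.096, 0.096]
contact_force: [-0.4, 0.1, -1.3]
finger_gap: 64.0
```

```bash
python3 plan.py 588 3.1 92 7; python3 - <<'E'
from h import *
s=arm.snapshot('scene');im=s['pixels'][:,:,::-1];c=cv2.resize(im[180:310,240:370],None,fx=4.5,fy=4.5,interpolation=cv2.INTER_CUBIC);cv2.imwrite('pics/c18.png',c)
E
```

```text
cur [587.9   3.2 149.9] yaw 7.0 gap 64.0 F [-0.4  0.1 -1.3] t 33.3
rot [-0.  0. -0.] shift [ 0.0001  0.0579 -0.0001] rows 1.0
```

View pics/c18.png

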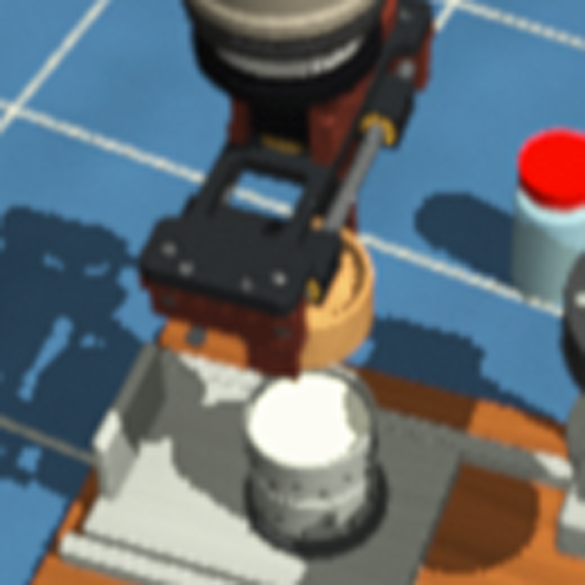

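Emit:
{"op": "servo_tool", "data": {"moves": "0 0 0 0 0.03 0 0;0 0 0 0 0.05 0 0;0 0 0 0 0.058 0 0;0 0 0 0 0.062 0 0;0 0 0 0 0.066 0 0;0 0 0 0 0.070 0 0;0 0 0 0 0.073 0 0;0 0 0 0 0.0745 0 0;0 0 0 0 0.0745 0 0"}}

```text
time: 34.5
tcp_pos: [588.1, 3.5, 75.5]
tcp_rot: [-1.569, -0.096, 0.096]
contact_force: [-0.0, 0.8, -1.5]
finger_gap: 64.2
```

Emit:
{"op": "servo_tool", "data": {"moves": "0 0 0 0 0.0005 0 0;0 0 0 0 0 0 100;0 0 0 0 0 0 100;0 0 0 0 0 0 100;0 0 0 0 0 0 100;0 0 0 0 -0.03 0 100;0 0 0 0 -0.09 0 100;0 0 0 0 -0.12 0 100;0 0 0 0 -0.12 0 100"}}

```text
time: 35.62
tcp_pos: [589.7, 3.8, 198.1]
tcp_rot: [-1.569, -0.1, 0.092]
contact_force: [-0.3, 0.8, 0.5]
finger_gap: 87.8
```

```bash
python3 plan.py 602 -140 150 7;python3 - <<'E'
from h import *
s=arm.snapshot('scene');im=s['pixels'][:,:,::-1];c=cv2.resize(im[190:320,190:370],None,fx=4,fy=4,interpolation=cv2.INTER_CUBIC);cv2.imwrite('pics/c19.png',c)
E
```

```text
cur [589.7   3.8 198.1] yaw 7.0 gap 87.8 F [-0.3  0.8  0.5] t 35.6
rot [ 0.001 -0.     0.005] shift [-0.0055  0.0482 -0.1442] rows 3.0
```

View pics/c19.png

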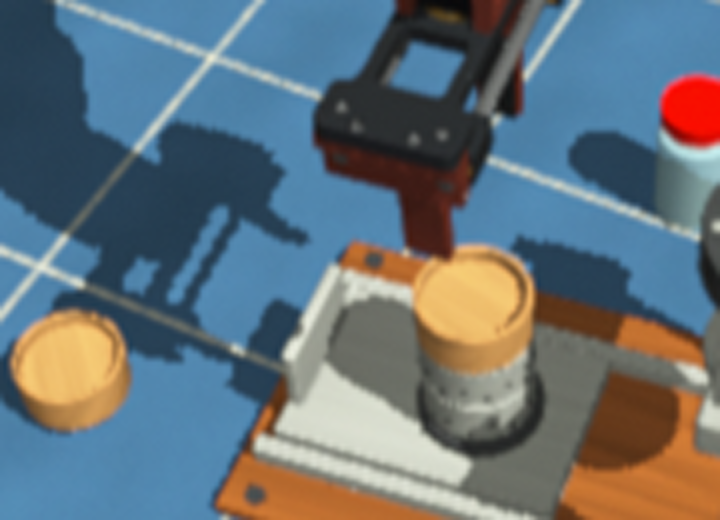

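```bash
python3 plan.py 606.8 -145.7 150 7; python3 plan.py 606.8 -145.7 26 7
```

```text
cur [588.4   3.3 196.1] yaw 7.0 gap 88.0 F [-0.6 -0.4 -0.1] t 35.7
rot [ 0.001 -0.     0.002] shift [ 0.      0.0462 -0.1501] rows 3.0
cur [588.4   3.3 196.1] yaw 7.0 gap 88.0 F [-0.6 -0.4 -0.1] t 35.7
rot [ 0.001 -0.     0.002] shift [-0.0002  0.1702 -0.1501] rows 4.0
```

Emit:
{"op": "servo_tool", "data": {"moves": "0 0 0 0 0.01 -0.06 0;0 0 0 0 0.03 -0.12 0;0 0 0 0 0.05 -0.15 0;0 0 0 0 0.05 -0.15 0;0 0 0 0 0.1 -0.15 0;0 0 0 0 0.15 -0.15 0;0 0 0 0 0.17 -0.15 0;0 0 0 0 0.17 -0.15 0;0 0 0 0 0.17 -0.15 0;0 0 0 0 0.17 -0.15 0"}}

```text
time: 36.92
tcp_pos: [607.7, -145.5, 27.4]
tcp_rot: [-1.569, -0.098, 0.093]
contact_force: [-0.3, 0.9, -1.0]
finger_gap: 0.8
```

```bash
python3 plan.py 602.4 -110 26 7;python3 - <<'E'
from h import *
s=arm.snapshot('scene');im=s['pixels'][:,:,::-1];c=cv2.resize(im[190:320,190:370],None,fx=4,fy=4,interpolation=cv2.INTER_CUBIC);cv2.imwrite('pics/c20.png',c)
E
```

```text
cur [ 607.7 -145.5   27.4] yaw 7.0 gap 0.8 F [-0.3  0.9 -1. ] t 36.9
rot [ 0.001 -0.     0.003] shift [-0.0009  0.0014  0.0359] rows 1.0
```

View pics/c20.png

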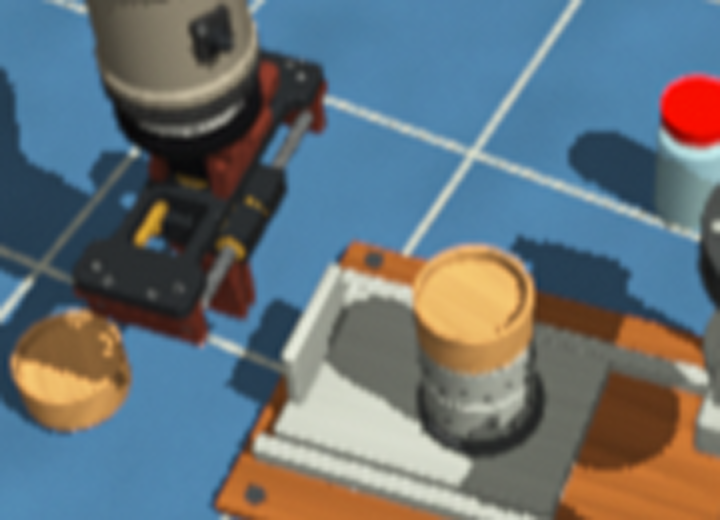

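Emit:
{"op": "servo_tool", "data": {"moves": "0 0 0 -0.001 0.001 0.012 0;0 0 0 -0.001 0.001 0.024 0;0 0 0 -0.001 0.001 0.030 0;0 0 0 -0.001 0.001 0.034 0;0 0 0 -0.001 0.001 0.039 0;0 0 0 -0.001 0.001 0.045 0;0 0 0 -0.001 0.001 0.052 0;0 0 0 -0.001 0.001 0.059 0;0 0 0 -0.001 0.001 0.066 0;0 0 0 -0.001 0.001 0.074 0;0 0 0 -0.001 0.001 0.082 0;0 0 0 -0.001 0.001 0.09 0;0 0 0 -0.001 0.001 0.098 0;0 0 0 -0.001 0.001 0.106 0;0 0 0 -0.001 0.001 0.114 0;0 0 0 -0.001 0.001 0.122 0;0 0 0 -0.001 0.001 0.128 0;0 0 0 -0.001 0.001 0.132 0;0 0 0 -0.001 0.001 0.134 0"}}

```text
time: 39.35
tcp_pos: [588.9, -12.2, 24.5]
tcp_rot: [-1.569, -0.096, 0.096]
contact_force: [0.4, -2.5, 2.2]
finger_gap: 0.6
```

```bash
python3 plan.py 581.9 55.9 26 7;python3 - <<'E'
from h import *
s=arm.snapshot('scene');im=s['pixels'][:,:,::-1];c=cv2.resize(im[180:330,230:430],None,fx=4,fy=4,interpolation=cv2.INTER_CUBIC);cv2.imwrite('pics/c21.png',c)
E
```

```text
cur [588.9 -12.2  24.5] yaw 7.0 gap 0.6 F [ 0.4 -2.5  2.2] t 39.4
rot [-0.  0.  0.] shift [ 0.0013 -0.0015  0.0685] rows 2.0
```

View pics/c21.png

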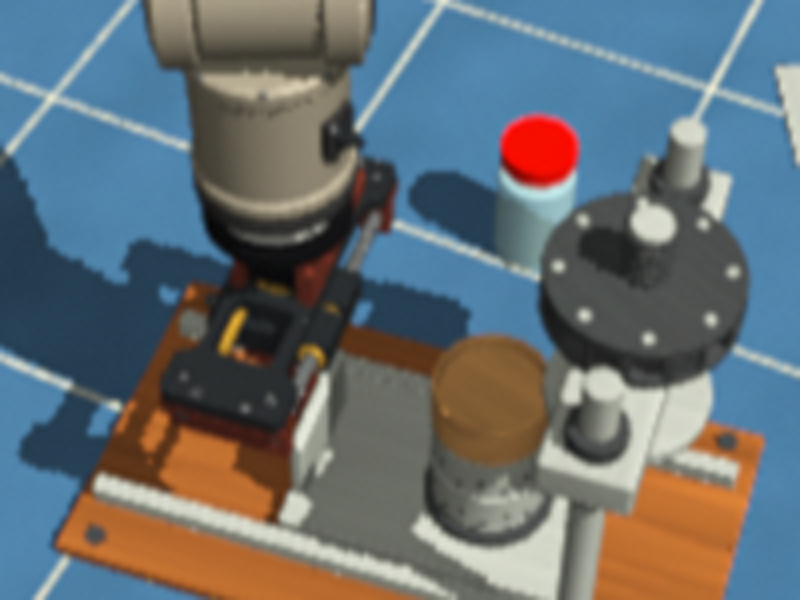

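Emit:
{"op": "servo_tool", "data": {"moves": "0 0 0 0 0 0.006 0;0 0 0 0 0 0.013 0;0 0 0 0 0 0.021 0;0 0 0 0 0 0.029 0;0 0 0 0 0 0.037 0;0 0 0 0 0 0.045 0;0 0 0 0 0 0.052 0;0 0 0 0 0 0.057 0;0 0 0 0 0 0.061 0;0 0 0 0 0 0.063 0;0 0 0 0 0 0.065 0;0 0 0 0 0 0.065 0"}}

```text
time: 40.9
tcp_pos: [580.9, 52.2, 24.4]
tcp_rot: [-1.568, -0.096, 0.096]
contact_force: [0.2, -1.3, -0.6]
finger_gap: 0.1
```

Emit:
{"op": "servo_tool", "data": {"moves": "0 0 0 0 0 0.001 0;0 0 0 0 0 0.002 0;0 0 0 0 0 0.003 0;0 0 0 0 0 0.003 0"}}

```text
time: 41.4
tcp_pos: [580.6, 54.7, 24.4]
tcp_rot: [-1.569, -0.096, 0.096]
contact_force: [-0.2, -1.7, 0.2]
finger_gap: 0.7
```

Emit:
{"op": "servo_tool", "data": {"moves": "0 0 0 0 0 0.001 0;0 0 0 0 0 0.002 0;0 0 0 0 0 0.003 0;0 0 0 0 0 0.003 0"}}

```text
time: 41.9
tcp_pos: [580.6, 54.6, 24.5]
tcp_rot: [-1.573, -0.094, 0.094]
contact_force: [-0.5, -8.8, 2.0]
finger_gap: 0.8
```

```bash
python3 -  <<'E'
from h import *
s=arm.snapshot('scene');im=s['pixels'][:,:,::-1];c=cv2.resize(im[180:330,230:430],None,fx=4,fy=4,interpolation=cv2.INTER_CUBIC);cv2.imwrite('pics/c22.png',c)
E
```

```text
(no output)
```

View pics/c22.png

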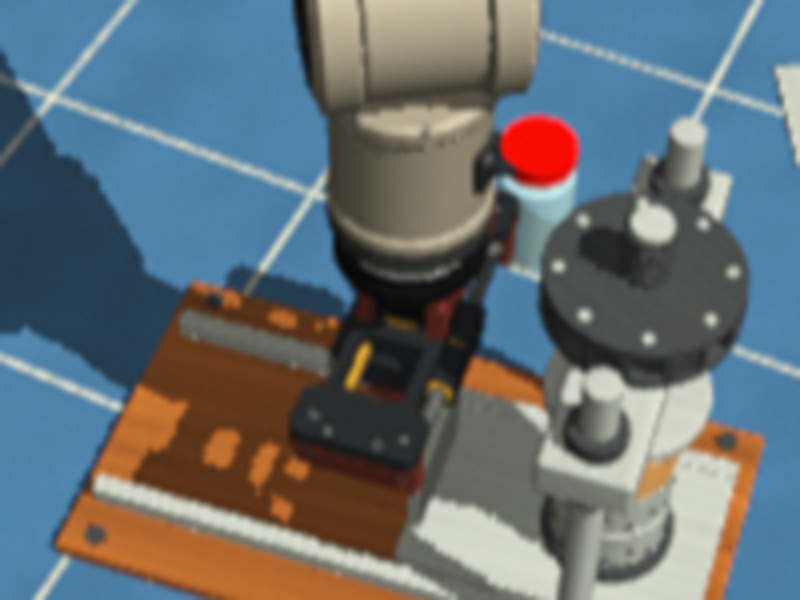

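Emit:
{"op": "servo_tool", "data": {"moves": "0 0 0 0 0 -0.02 0;0 0 0 0 0 -0.04 0;0 0 0 0 -0.06 -0.04 0;0 0 0 0 -0.12 -0.04 45;0 0 0 0 -0.18 -0.04 45;0 0 0 0 -0.24 -0.04 45;0 0 0 0 -0.25 -0.04 45;0 0 0 0 -0.25 -0.04 45;0 0 0 0 -0.25 -0.04 45;0 0 0 0 -0.25 -0.04 45"}}

```text
time: 43.2
tcp_pos: [584.4, 17.9, 272.7]
tcp_rot: [-1.568, -0.094, 0.098]
contact_force: [0.0, -0.1, -0.8]
finger_gap: 39.2
```

```bash
python3 plan.py 416.4 370.8 270 -5.4; python3 - <<'E'
from h import *
s=snap('top','t5.png')
im=s['pixels'][:,:,::-1];c=im[230:320,95:215]; cv2.imwrite('pics/c23.png',cv2.resize(c,None,fx=6,fy=6,interpolation=cv2.INTER_CUBIC))
hs=cv2.cvtColor(s['pixels'],cv2.COLOR_RGB2HSV)
m=np.zeros((480,640),np.uint8); r=hs[265:300,100:200]; m[265:300,100:200]=((r[...,0]<15)|(r[...,0]>170))&(r[...,1]>90)
pts=np.argwhere(m)[:,::-1].astype(np.float32); (c,(w,h),a)=cv2.minAreaRect(pts); print(len(pts),c,w,h,a,onz(s,*c,22))
E
```

```text
cur [584.4  17.9 272.7] yaw 7.0 gap 39.2 F [ 0.  -0.1 -0.8] t 43.2
rot [-0.     0.216 -0.003] shift [-0.1237  0.0032  0.3708] rows 7.0
237 (173.67617797851562, 284.3363037109375) 52.794673919677734 12.169620513916016 17.354022979736328 [408.39023169 345.76058208  22.        ]
```

View pics/c23.png

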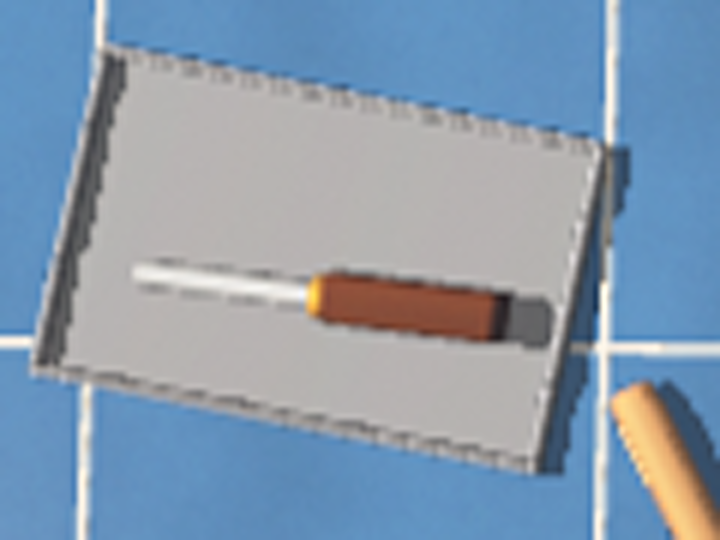

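View pics/t5.png

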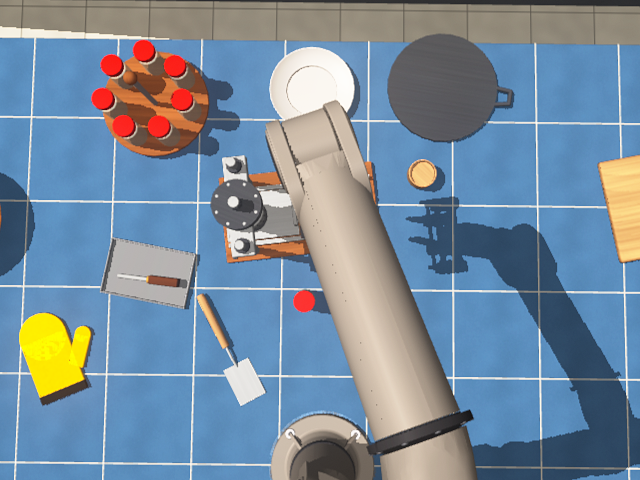

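```bash
python3 - <<'E'
from h import *
s=arm.snapshot('top'); print(onz(s,161.9,280.6,24))
E
python3 plan.py 416.5 371 270 -5.5
```

```text
[416.63928002 372.40252511  24.        ]
cur [584.7  18.1 273.3] yaw 7.0 gap 40.0 F [ 0.1 -0.2  0.3] t 43.3
rot [-0.     0.218 -0.002] shift [-0.1239  0.0037  0.3708] rows 7.0
```

Emit:
{"op": "servo_tool", "data": {"moves": "0 0.218 0 -0.124 0.0 0.371 45;0 0.218 0 -0.124 0.0 0.371 45;0 0.218 0 -0.124 0.0 0.371 45;0 0.218 0 -0.124 0.0 0.371 45;0 0.218 0 -0.124 0.0 0.371 45;0 0.218 0 -0.124 0.0 0.371 45;0 0.218 0 -0.124 0.0 0.371 45;0 0.218 0 -0.124 0.06 0.371 45;0 0.218 0 -0.124 0.12 0.371 45;0 0.218 0 -0.124 0.18 0.371 45;0 0.218 0 -0.124 0.24 0.371 45;0 0.218 0 -0.124 0.24 0.371 45;0 0.218 0 -0.124 0.24 0.371 45;0 0.218 0 -0.124 0.24 0.371 45"}}

```text
time: 45.05
tcp_pos: [418.6, 372.7, 37.2]
tcp_rot: [-1.566, 0.073, -0.079]
contact_force: [0.3, 0.9, -0.1]
finger_gap: 39.5
```

```bash
python3 plan.py 416.6 371.5 -25 -5.5; python3 - <<'E'
from h import *
s=arm.snapshot('scene');im=s['pixels'][:,:,::-1];c=cv2.resize(im[230:360,430:560],None,fx=4.6,fy=4.6,interpolation=cv2.INTER_CUBIC);cv2.imwrite('pics/c24.png',c)
E
```

```text
cur [418.6 372.7  37.2] yaw -5.5 gap 39.5 F [ 0.3  0.9 -0.1] t 45.0
rot [-0.003 -0.001  0.003] shift [-0.0021  0.0622 -0.0016] rows 1.0
```

View pics/c24.png

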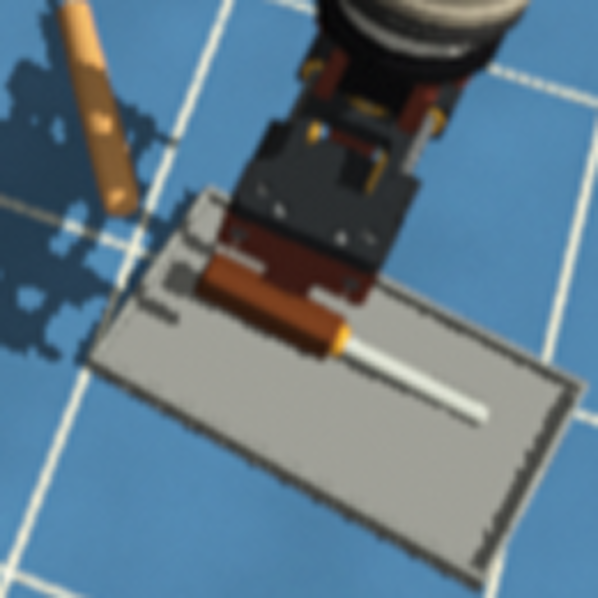

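Emit:
{"op": "servo_tool", "data": {"moves": "0 0 0 -0.002 0.03 -0.0015 45;0 0 0 -0.002 0.05 -0.0015 45;0 0 0 -0.002 0.058 -0.0015 45;0 0 0 -0.002 0.061 -0.0015 45;0 0 0 -0.002 0.061 -0.0015 45;0 0 0 -0.002 0.061 -0.0015 45"}}

```text
time: 45.85
tcp_pos: [415.2, 370.4, -26.0]
tcp_rot: [-1.569, 0.075, -0.076]
contact_force: [0.0, -0.2, 0.1]
finger_gap: 39.9
```

Emit:
{"op": "servo_tool", "data": {"moves": "0 0 0 0 0 0 0;0 0 0 0 0 0 0;0 0 0 0 0 0 0;0 0 0 0 0 0 0;0 0 0 0 0 0 0;0 0 0 0 0 0 0"}}

```text
time: 46.6
tcp_pos: [415.0, 370.0, -26.5]
tcp_rot: [-1.569, 0.075, -0.076]
contact_force: [0.2, -0.5, 2.3]
finger_gap: 20.1
```

Emit:
{"op": "servo_tool", "data": {"moves": "0 0 0 0 -0.04 0 0;0 0 0 0 -0.1 0 0;0 0 0 0 -0.15 0 0;0 0 0 0 -0.2 0 0;0 0 0 0 -0.2 0 0;0 0 0 0 -0.2 0 0"}}

```text
time: 47.35
tcp_pos: [414.4, 369.2, 172.5]
tcp_rot: [-1.571, 0.076, -0.075]
contact_force: [-0.3, -0.1, -1.2]
finger_gap: 19.8
```

```bash
cat > dots.py <<'E'
from h import *
def dots(s,C=(568,170),z=256):
    g=s['pixels'].min(2).astype(np.uint8); big=cv2.resize(g,None,fx=4,fy=4,interpolation=cv2.INTER_CUBIC)
    res=[]; u,v=proj(s,(*C,z)); 
    m=(big>105).astype('uint8'); n,l,st,ce=cv2.connectedComponentsWithStats(m)
    for k in range(1,n):
        if 20<st[k,4]<500:
            p=onz(s,(ce[k][0]+.5)/4-.5,(ce[k][1]+.5)/4-.5,z); r=np.hypot(p[0]-C[0],p[1]-C[1])
            if 35<r<45: res.append((p[0],p[1],st[k,4]))
    return np.array(res)
def fit(P):
    # circle centre+phase by least squares: dots radius 40 at 45 deg
    from scipy.optimize import least_squares
    P=P[:,:2]; a=np.arctan2(P[:,1]-P[:,1].mean(),P[:,0]-P[:,0].mean())
    def f(q):
        al=q[2]+np.round((a-q[2])/(np.pi/4))*np.pi/4
        return np.r_[P[:,0]-q[0]-q[3]*np.cos(al),P[:,1]-q[1]-q[3]*np.sin(al)]
    best=min((least_squares(f,[P[:,0].mean(),P[:,1].mean(),np.radians(d),39.7]) for d in (0,11,22,33)),key=lambda r:r.cost)
    q=best.x; return q[0],q[1],np.degrees(q[2])%45,q[3],np.sqrt(2*best.cost/len(P))
if __name__=='__main__':
    np.set_printoptions(suppress=True,precision=2)
    for n in('top','scene'):
        s=arm.snapshot(n); P=dots(s); print(n,len(P)); 
        if len(P)>3: print(np.round(fit(P),2))
E
python3 dots.py; python3 plan.py 696 120 201.5 68.5
python3 - <<'E'
from h import *
s=arm.snapshot('scene');im=s['pixels'][:,:,::-1];c=cv2.resize(im[170:320,400:550],None,fx=4,fy=4,interpolation=cv2.INTER_CUBIC);cv2.imwrite('pics/c25.png',c)
s=arm.snapshot('top');im=s['pixels'][:,:,::-1];c=cv2.resize(im[170:320,80:280],None,fx=4,fy=4,interpolation=cv2.INTER_CUBIC);cv2.imwrite('pics/c26.png',c)
E
```

```text
top 2
scene 6
[568.69 169.4   23.36  39.87   0.12]
cur [414.  368.9 171.7] yaw -5.5 gap 19.9 F [ 0.6 -0.3 -1.8] t 47.5
rot [ 1.000e-03 -1.291e+00 -3.000e-03] shift [ 0.3044 -0.0299 -0.2208] rows 7.0
```

View pics/c25.png

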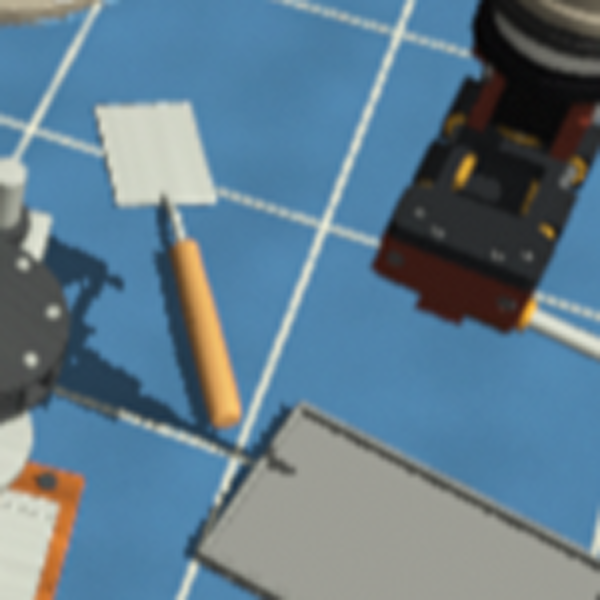

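View pics/c26.png

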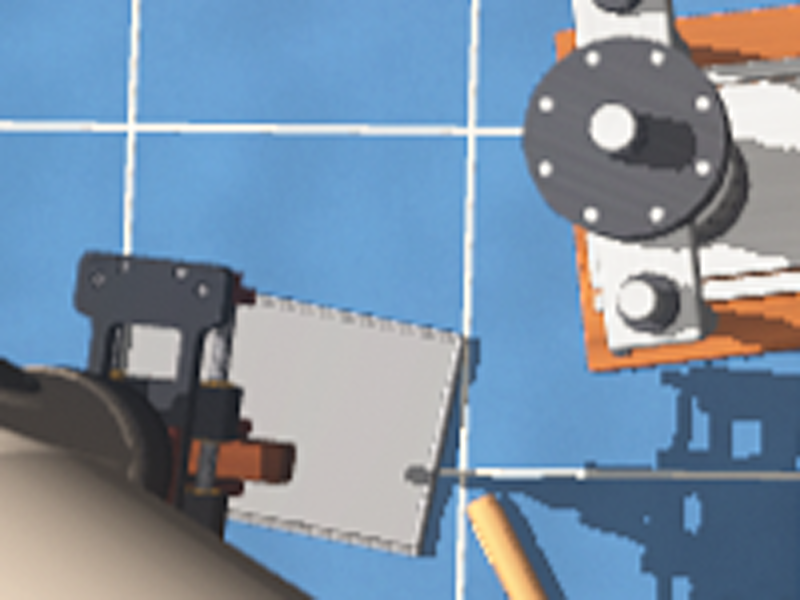

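```bash
python3 plan.py 727.8 106.7 275 68.4
```

```text
cur [414.1 369.3 171.9] yaw -5.5 gap 20.0 F [ 0.1 -1.  -1.3] t 47.5
rot [ 0.    -1.29  -0.003] shift [ 0.3371 -0.1034 -0.2315] rows 7.0
```

Emit:
{"op": "servo_tool", "data": {"moves": "0 0 0 0 -0.06 0 0;0 0 0 0 -0.11 0 0;0 -1.29 0 0.337 -0.11 -0.2315 0;0 -1.29 0 0.337 -0.11 -0.2315 0;0 -1.29 0 0.337 -0.11 -0.2315 0;0 -1.29 0 0.337 -0.11 -0.2315 0;0 -1.29 0 0.337 -0.11 -0.2315 0;0 -1.29 0 0.337 -0.11 -0.2315 0;0 -1.29 0 0.337 -0.11 -0.2315 0;0 -1.29 0 0.337 -0.11 -0.2315 0;0 -1.29 0 0.337 -0.11 -0.2315 0;0 -1.29 0 0.337 -0.11 -0.2315 0;0 -1.29 0 0.337 -0.11 -0.2315 0"}}

```text
time: 49.18
tcp_pos: [727.5, 108.5, 284.0]
tcp_rot: [-1.364, -0.929, 0.928]
contact_force: [-0.3, 0.4, -1.3]
finger_gap: 19.9
```

```bash
python3 plan.py 727.8 106.7 201.5 68.4; python3 - <<'E'
from h import *
s=arm.snapshot('scene');im=s['pixels'][:,:,::-1];c=cv2.resize(im[180:330,290:440],None,fx=4,fy=4,interpolation=cv2.INTER_CUBIC);cv2.imwrite('pics/c27.png',c)
E
```

```text
cur [727.5 108.5 284. ] yaw 68.5 gap 19.9 F [-0.3  0.4 -1.3] t 49.2
rot [ 0.001  0.002 -0.   ] shift [-0.0015  0.0825 -0.0009] rows 2.0
```

View pics/c27.png

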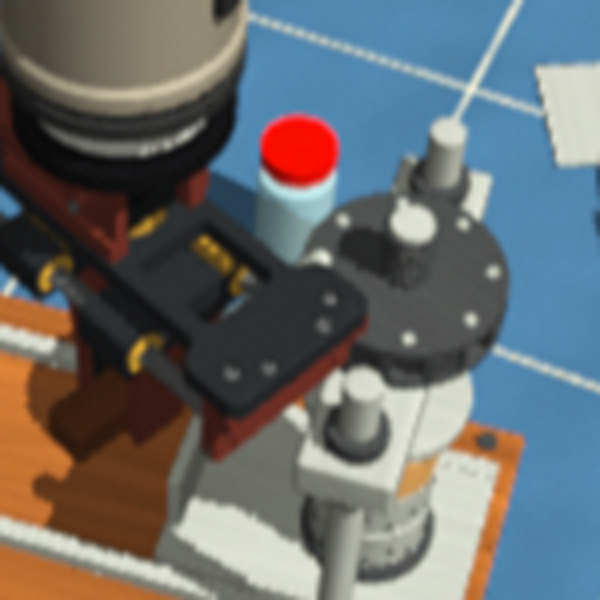

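Emit:
{"op": "servo_tool", "data": {"moves": "0 0 0 -0.001 0.03 0 0;0 0 0 -0.001 0.06 0 0;0 0 0 -0.001 0.08 0 0;0 0 0 -0.001 0.0815 0 0;0 0 0 -0.001 0.0815 0 0;0 0 0 -0.001 0.0815 0 0;0 0 0 -0.001 0.0815 0 0"}}

```text
time: 50.1
tcp_pos: [728.1, 106.6, 202.9]
tcp_rot: [-1.365, -0.928, 0.926]
contact_force: [0.3, -0.4, -0.4]
finger_gap: 19.9
```

```bash
python3 plan.py 727.8 106.7 201.5 68.4; python3 dots.py; python3 - <<'E'
from h import *
s=arm.snapshot('scene');im=s['pixels'][:,:,::-1];c=cv2.resize(im[180:330,290:440],None,fx=4,fy=4,interpolation=cv2.INTER_CUBIC);cv2.imwrite('pics/c28.png',c)
s=arm.snapshot('top');im=s['pixels'][:,:,::-1];c=cv2.resize(im[120:260,190:380],None,fx=4,fy=4,interpolation=cv2.INTER_CUBIC);cv2.imwrite('pics/c29.png',c)
E
```

```text
cur [728.1 106.6 202.9] yaw 68.4 gap 19.9 F [ 0.3 -0.4 -0.4] t 50.1
rot [0.001 0.    0.001] shift [0.     0.0014 0.0003] rows 1.0
top 11
[566.72 167.51  22.98  40.06   6.96]
scene 6
[568.65 169.39  23.32  39.85   0.1 ]
```

View pics/c28.png

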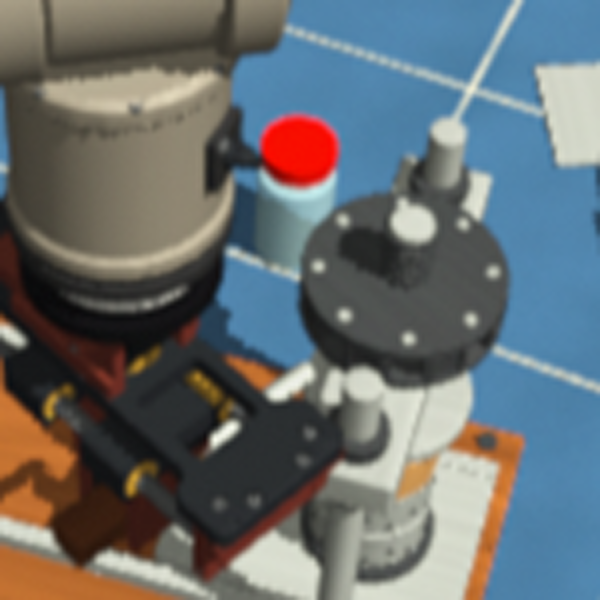

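View pics/c29.png

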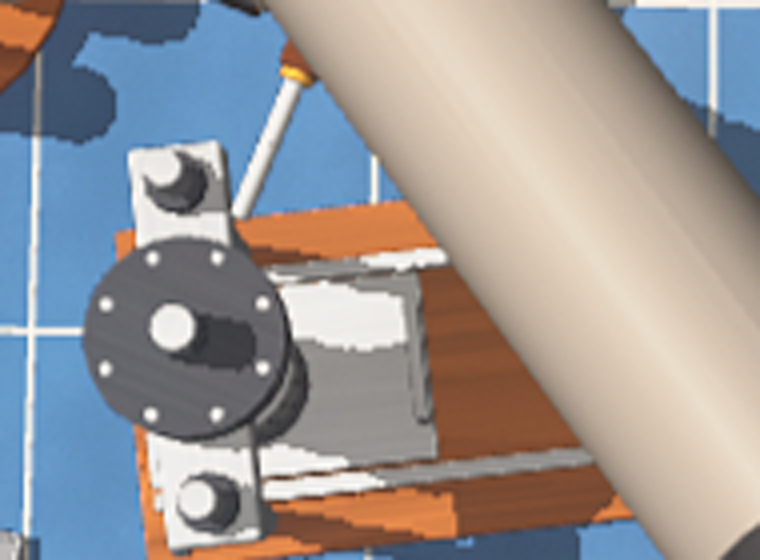

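```bash
python3 - <<'E'
from h import *
np.set_printoptions(suppress=True,precision=2)
s=arm.snapshot('top'); f=lambda x,y,z:onz(s,190+(x+.5)/4-.5,120+(y+.5)/4-.5,z)
a,b=f(241,212,242),f(292,82,242); print(a,b,np.degrees(np.arctan2(*(b-a)[1::-1])),np.linalg.norm(a-b))
e=(b-a)/np.linalg.norm(b-a)
C=np.array([568.3,169.85,242]); d=C-a; print('tip radius',np.linalg.norm(d),'lateral miss',(d-e*(d@e))[:2])
D=np.array([f(x,y,256) for x,y in [(152,258),(217,257),(262,303),(262,368),(217,413),(151,413),(106,368),(106,304)]]); print(D.mean(0))
a=np.arctan2(D[:,1]-D[:,1].mean(),D[:,0]-D[:,0].mean()); print(np.degrees(a)%45)
E
```

```text
[629.47 146.81 242.  ] [692.8  123.64 242.  ] -20.098335597292955 67.4345909435268
tip radius 65.36308497782322 lateral miss [0.21 0.58]
[568.07 170.42 256.  ]
[23.62 23.58 23.51 22.95 24.03 23.21 23.58 23.78]
```

```bash
python3 - <<'E'
from h import *
s=arm.snapshot('scene')
im=s['pixels'][:,:,::-1];c=cv2.resize(im[230:310,320:400],None,fx=7,fy=7,interpolation=cv2.INTER_CUBIC)
for z,col in((237,(0,255,0)),(242,(255,0,255)),(247,(0,0,255))):
  for k in np.linspace(0,1,12):
    p=np.array([629.5,146.8,z])*(1-k)+np.array([692.8,122.5,z])*k; u,v=proj(s,p); cv2.circle(c,(int((u-320+.5)*7),int((v-230+.5)*7)),1,col,-1)
cv2.imwrite('pics/c30.png',c)
E
```

```text
(no output)
```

View pics/c30.png

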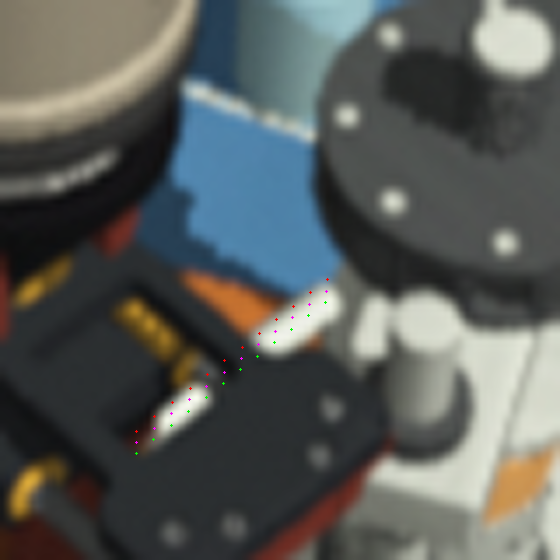

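Emit:
{"op": "servo_tool", "data": {"moves": "0 0 0 0 -0.0008 0.005 0;0 0 0 0 -0.0008 0.01 0;0 0 0 0 -0.0008 0.015 0;0 0 0 0 -0.0008 0.019 0;0 0 0 0 -0.0008 0.022 0;0 0 0 0 -0.0008 0.025 0;0 0 0 0 -0.0008 0.025 0"}}

```text
time: 51.28
tcp_pos: [707.3, 113.4, 204.2]
tcp_rot: [-1.369, -0.928, 0.921]
contact_force: [0.1, -0.1, 0.5]
finger_gap: 19.9
```

```bash
cat > look.py <<'E'
from h import *
import sys
k=sys.argv[1]
s=arm.snapshot('scene');im=s['pixels'][:,:,::-1];a=cv2.resize(im[190:320,300:430],None,fx=3,fy=3,interpolation=cv2.INTER_CUBIC)
s=arm.snapshot('top');im=s['pixels'][:,:,::-1];b=cv2.resize(im[130:260,180:310],None,fx=3,fy=3,interpolation=cv2.INTER_CUBIC)
cv2.imwrite('pics/L%s.png'%k,np.hstack([a,b])); o=arm.observe(); print(o['tcp_pos'],o['contact_force'],o['wrist_torque'],o['time'])
E
python3 look.py 1
```

```text
[704.81188751 115.33690609 203.50620832] [ 0.94615455 -0.66406949  2.09164962] [-0.06399422 -0.28326668  0.01253578] 51.375
```

View pics/L1.png

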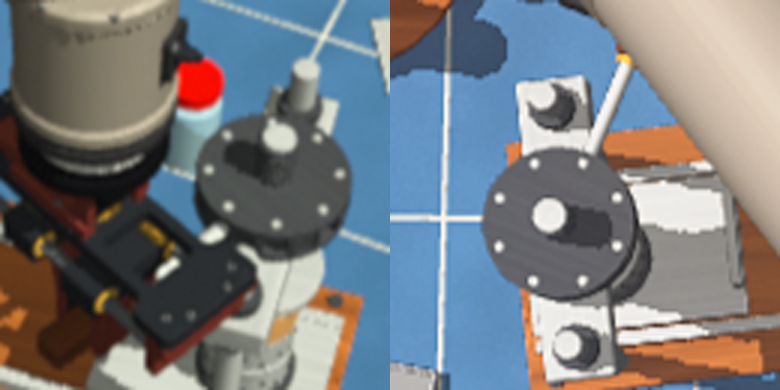

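Emit:
{"op": "servo_tool", "data": {"moves": "0 0 0 0 0 0.003 0;0 0 0 0 0 0.006 0;0 0 0 0 0 0.009 0;0 0 0 0 0 0.012 0;0 0 0 0 0 0.012 0;0 0 0 0 0 0.012 0"}}

```text
time: 52.12
tcp_pos: [692.6, 120.5, 202.6]
tcp_rot: [-1.363, -0.927, 0.928]
contact_force: [-0.6, 0.2, 2.3]
finger_gap: 19.9
```

```bash
python3 look.py 2
```

```text
[692.68049808 120.45946471 202.53852541] [-0.82657514 -0.19810852  2.65545272] [ 0.26484334  0.35913797 -0.02703046] 52.225
```

View pics/L2.png

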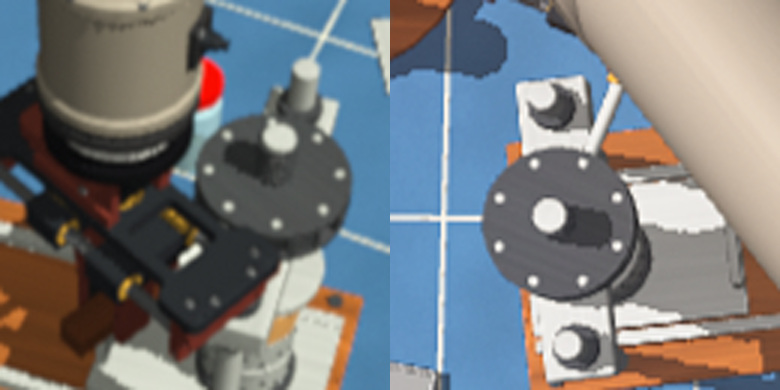

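```bash
cat > arc.py <<'E'
import numpy as np,sys
a0,a1,R=float(sys.argv[1]),float(sys.argv[2]),float(sys.argv[3])/1000; st=float(sys.argv[4]) if len(sys.argv)>4 else 5
print(';'.join('0 %.3f 0 %.4f 0 %.4f 0'%(np.radians(a),-R*np.sin(np.radians(a)),R*(1-np.cos(np.radians(a)))) for a in np.arange(a0+st,a1+.1,st)))
E
python3 arc.py 0 80 134
```

```text
0 0.087 0 -0.0117 0 0.0005 0;0 0.175 0 -0.0233 0 0.0020 0;0 0.262 0 -0.0347 0 0.0046 0;0 0.349 0 -0.0458 0 0.0081 0;0 0.436 0 -0.0566 0 0.0126 0;0 0.524 0 -0.0670 0 0.0180 0;0 0.611 0 -0.0769 0 0.0242 0;0 0.698 0 -0.0861 0 0.0314 0;0 0.785 0 -0.0948 0 0.0392 0;0 0.873 0 -0.1026 0 0.0479 0;0 0.960 0 -0.1098 0 0.0571 0;0 1.047 0 -0.1160 0 0.0670 0;0 1.134 0 -0.1214 0 0.0774 0;0 1.222 0 -0.1259 0 0.0882 0;0 1.309 0 -0.1294 0 0.0993 0;0 1.396 0 -0.1320 0 0.1107 0
```

First a short test stroke of 20°, then check.

Emit:
{"op": "servo_tool", "data": {"moves": "0 0.087 0 -0.0117 0 0.0005 0;0 0.175 0 -0.0233 0 0.002 0;0 0.262 0 -0.0347 0 0.0046 0;0 0.349 0 -0.0458 0 0.0081 0;0 0.349 0 -0.0458 0 0.0081 0"}}

```text
time: 52.85
tcp_pos: [669.7, 81.3, 203.1]
tcp_rot: [-1.467, -0.662, 0.657]
contact_force: [3.2, 3.9, 0.5]
finger_gap: 20.0
```

```bash
python3 look.py 3; python3 dots.py
```

```text
[669.91142574  81.61912288 203.11396686] [ 3.80611696  4.13736812 -0.1277247 ] [ 0.83648775 -0.83238029 -0.41487847] 52.95
top 9
[567.12 169.8    9.96  40.5    2.88]
scene 7
[568.67 169.35  11.14  39.87   0.19]
```

View pics/L3.png

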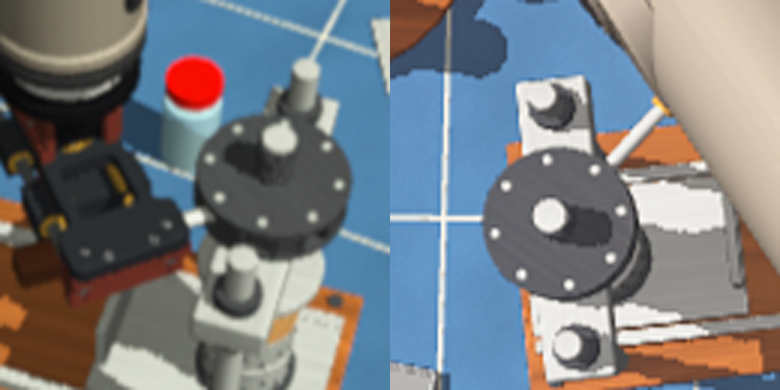

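```bash
python3 arc.py 0 95 134
```

```text
0 0.087 0 -0.0117 0 0.0005 0;0 0.175 0 -0.0233 0 0.0020 0;0 0.262 0 -0.0347 0 0.0046 0;0 0.349 0 -0.0458 0 0.0081 0;0 0.436 0 -0.0566 0 0.0126 0;0 0.524 0 -0.0670 0 0.0180 0;0 0.611 0 -0.0769 0 0.0242 0;0 0.698 0 -0.0861 0 0.0314 0;0 0.785 0 -0.0948 0 0.0392 0;0 0.873 0 -0.1026 0 0.0479 0;0 0.960 0 -0.1098 0 0.0571 0;0 1.047 0 -0.1160 0 0.0670 0;0 1.134 0 -0.1214 0 0.0774 0;0 1.222 0 -0.1259 0 0.0882 0;0 1.309 0 -0.1294 0 0.0993 0;0 1.396 0 -0.1320 0 0.1107 0;0 1.484 0 -0.1335 0 0.1223 0;0 1.571 0 -0.1340 0 0.1340 0;0 1.658 0 -0.1335 0 0.1457 0
```

Emit:
{"op": "servo_tool", "data": {"moves": "0 0.087 0 -0.0117 0 0.0005 0;0 0.175 0 -0.0233 0 0.0020 0;0 0.262 0 -0.0347 0 0.0046 0;0 0.349 0 -0.0458 0 0.0081 0;0 0.436 0 -0.0566 0 0.0126 0;0 0.524 0 -0.0670 0 0.0180 0;0 0.611 0 -0.0769 0 0.0242 0;0 0.698 0 -0.0861 0 0.0314 0;0 0.785 0 -0.0948 0 0.0392 0;0 0.785 0 -0.0948 0 0.0392 0"}}

```text
time: 54.3
tcp_pos: [577.7, 34.9, 203.2]
tcp_rot: [-1.571, -0.049, 0.045]
contact_force: [5.2, 1.3, -0.7]
finger_gap: 19.8
```

```bash
python3 look.py 4; python3 dots.py; python3 plan.py 568 169 203
```

```text
[577.98441685  34.90678818 203.05950086] [ 5.49012154  1.54783275 -0.09890496] [ 0.13077088 -1.25854826 -0.49178652] 54.4
top 9
[566.95 169.8   10.07  40.51   3.35]
scene 7
[568.67 169.39  11.42  39.92   0.08]
cur [578.   34.9 203. ] yaw 3.5 gap 19.5 F [ 5.  -0.2  0.3] t 54.5
rot [ 0.    -0.     0.002] shift [-1.700e-03 -1.000e-04  1.345e-01] rows 3.0
```

View pics/L4.png

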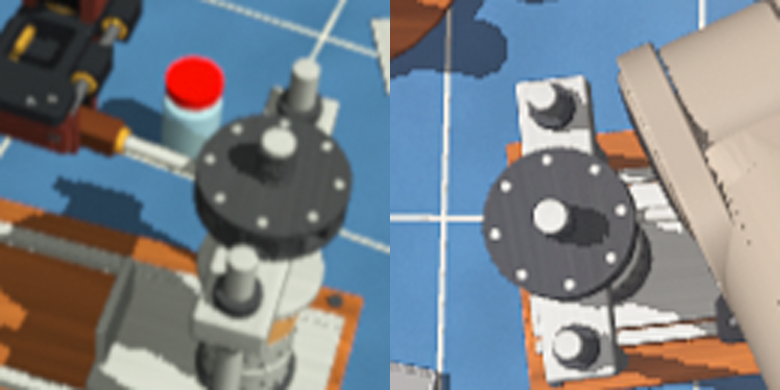

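Emit:
{"op": "servo_tool", "data": {"moves": "0 0.087 0 -0.0117 0 0.0005 0;0 0.175 0 -0.0233 0 0.0020 0;0 0.262 0 -0.0347 0 0.0046 0;0 0.349 0 -0.0458 0 0.0081 0;0 0.436 0 -0.0566 0 0.0126 0;0 0.524 0 -0.0670 0 0.0180 0;0 0.611 0 -0.0769 0 0.0242 0;0 0.698 0 -0.0861 0 0.0314 0;0 0.785 0 -0.0948 0 0.0392 0;0 0.873 0 -0.1026 0 0.0479 0;0 0.960 0 -0.1098 0 0.0571 0;0 1.047 0 -0.1160 0 0.0670 0;0 1.134 0 -0.1214 0 0.0774 0;0 1.134 0 -0.1214 0 0.0774 0"}}

```text
time: 56.25
tcp_pos: [449.6, 103.0, 202.2]
tcp_rot: [-1.41, 0.837, -0.837]
contact_force: [-1.0, -6.2, 2.1]
finger_gap: 19.9
```

```bash
python3 look.py 5; python3 dots.py; python3 plan.py 568.3 169.8 203
```

```text
[449.73386827 102.84527561 202.19162066] [-1.36878269 -5.38058643  1.85777981] [-1.09962258 -0.13274289 -0.41671383] 56.35
top 13
[563.8  166.61  37.88  39.99   9.03]
scene 7
[568.65 169.41  36.43  39.97   0.17]
cur [449.7 102.8 202.2] yaw -61.5 gap 20.1 F [-0.9 -5.4  2.2] t 56.5
rot [ 0.005 -0.     0.002] shift [-0.0024 -0.0015  0.1361] rows 3.0
```

View pics/L5.png

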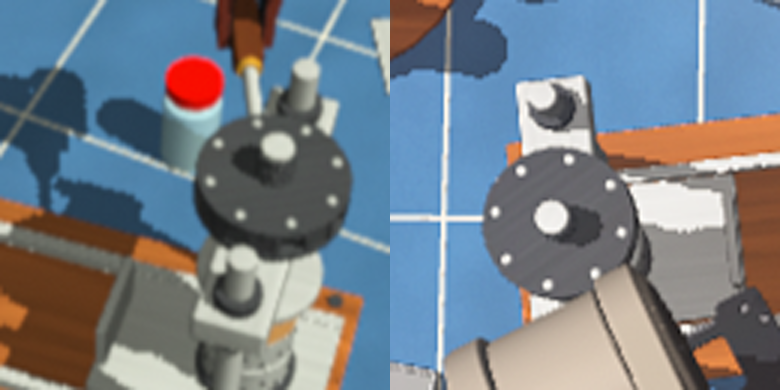

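Emit:
{"op": "servo_tool", "data": {"moves": "0 -0.052 0 0.007 0 0.0002 0;0 -0.105 0 0.014 0 0.0007 0;0 -0.105 0 0.014 0 0.0007 0;0 -0.105 0 0.015 0 -0.008 0;0 -0.105 0 0.0157 0 -0.016 0;0 -0.105 0 0.0164 0 -0.022 0;0 -0.105 0 0.0171 0 -0.028 0;0 -0.105 0 0.0171 0 -0.028 0;0 -0.105 0 0.0171 0 -0.028 0"}}

```text
time: 57.58
tcp_pos: [434.4, 77.1, 202.8]
tcp_rot: [-1.435, 0.756, -0.756]
contact_force: [-0.5, 0.1, -1.3]
finger_gap: 19.7
```

```bash
python3 look.py 6; python3 dots.py; python3 plan.py 568.3 169.8 203
```

```text
[434.51604907  77.1902696  202.76502486] [-0.130358    0.26313739 -0.70324283] [-0.04841001  0.06260571 -0.02297428] 57.675
top 12
[565.08 166.81  35.34  39.56   8.61]
scene 7
[568.65 169.42  36.43  39.97   0.16]
cur [434.5  77.2 202.7] yaw -55.5 gap 19.9 F [-0.2  0.2 -0.6] t 57.8
rot [-0. -0. -0.] shift [-0.0006 -0.0003  0.1627] rows 3.0
```

View pics/L6.png

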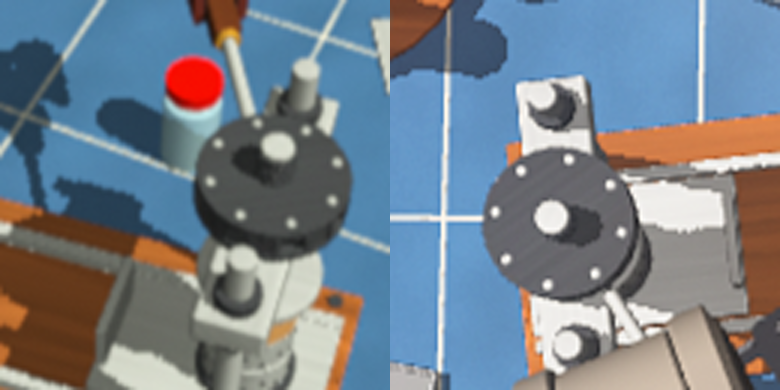

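```bash
python3 - <<'E'
import numpy as np
R=.163
print(';'.join('0 %.3f 0 %.3f 0 %.3f 0'%(-np.radians(a),R*np.sin(np.radians(a)),R*(1-np.cos(np.radians(a)))-(.006 if a<90 else 0)) for a in [8,16,24,32,40,48,56,64,72,80,88,91.9,91.9,91.9]))
E
```

```text
0 -0.140 0 0.023 0 -0.004 0;0 -0.279 0 0.045 0 0.000 0;0 -0.419 0 0.066 0 0.008 0;0 -0.559 0 0.086 0 0.019 0;0 -0.698 0 0.105 0 0.032 0;0 -0.838 0 0.121 0 0.048 0;0 -0.977 0 0.135 0 0.066 0;0 -1.117 0 0.147 0 0.086 0;0 -1.257 0 0.155 0 0.107 0;0 -1.396 0 0.161 0 0.129 0;0 -1.536 0 0.163 0 0.151 0;0 -1.604 0 0.163 0 0.168 0;0 -1.604 0 0.163 0 0.168 0;0 -1.604 0 0.163 0 0.168 0
```

Emit:
{"op": "servo_tool", "data": {"moves": "0 -0.140 0 0.023 0 -0.004 0;0 -0.279 0 0.045 0 0.000 0;0 -0.419 0 0.067 0 0.008 0;0 -0.559 0 0.088 0 0.019 0;0 -0.698 0 0.108 0 0.033 0;0 -0.838 0 0.125 0 0.050 0;0 -0.977 0 0.139 0 0.068 0;0 -1.117 0 0.151 0 0.089 0;0 -1.257 0 0.16 0 0.111 0;0 -1.396 0 0.166 0 0.134 0;0 -1.536 0 0.169 0 0.157 0;0 -1.604 0 0.169 0 0.168 0;0 -1.604 0 0.169 0 0.168 0;0 -1.604 0 0.169 0 0.168 0"}}

```text
time: 59.52
tcp_pos: [668.2, 32.5, 202.5]
tcp_rot: [-1.513, -0.495, 0.496]
contact_force: [-0.3, -1.2, -1.8]
finger_gap: 20.2
```

```bash
python3 look.py 7; python3 dots.py; python3 - <<'E'
from h import *
e=np.array([np.cos(np.radians(-53.57)),np.sin(np.radians(-53.57))]); p=np.array([568.3,169.85])+166*e; print(p)
import plan; plan.plan(p[0],p[1],203,36.43)
E
```

```text
[668.20888661  32.29499925 202.80580726] [-0.5558591  -0.05865654 -1.88350605] [-0.0757032  -0.17053254  0.02833283] 59.625
top 10
[568.71 168.96  38.73  40.73   3.66]
scene 8
[568.67 169.42  36.44  39.97   0.16]
[666.87748094  36.28922638]
cur [668.3  32.4 203. ] yaw 36.3 gap 20.0 F [ 0.7  0.4 -0.5] t 59.7
rot [ 0.001 -0.002 -0.   ] shift [ 0.0012 -0.      0.004 ] rows 1.0
```

View pics/L7.png

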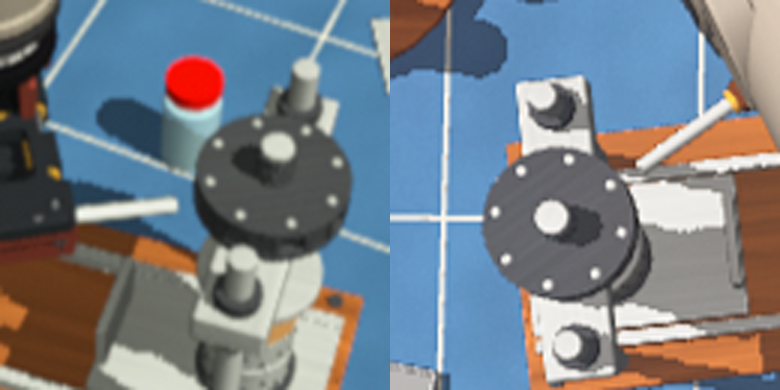

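```bash
python3 - <<'E'
from h import *
s=arm.snapshot('scene');im=s['pixels'][:,:,::-1];a=cv2.resize(im[225:285,310:390],None,fx=8,fy=8,interpolation=cv2.INTER_CUBIC);cv2.imwrite('pics/c31.png',a)
s=arm.snapshot('top');im=s['pixels'][:,:,::-1];b=cv2.resize(im[150:215,230:310],None,fx=8,fy=8,interpolation=cv2.INTER_CUBIC);cv2.imwrite('pics/c32.png',b)
E
```

```text
(no output)
```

View pics/c31.png

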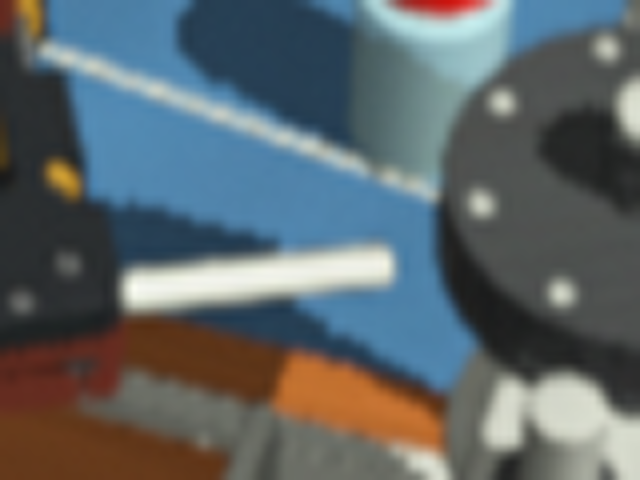

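View pics/c32.png

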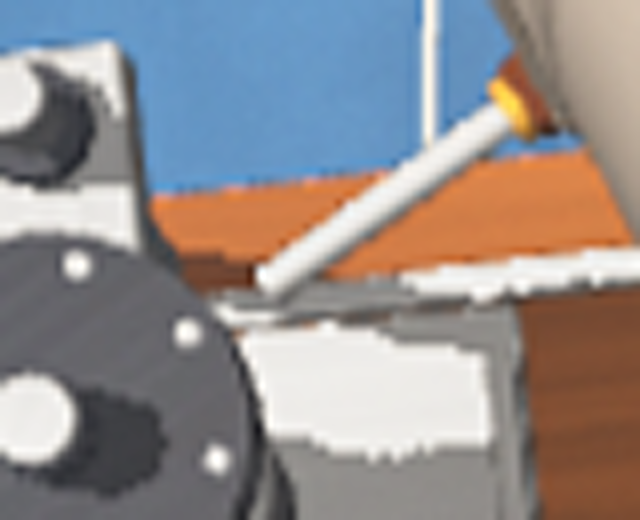

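```bash
cat > barv.py <<'E'
from h import *
np.set_printoptions(suppress=True,precision=2)
def tri2(s1,s2,sA,tA,tB,hole,oS,oT,k=8):
    """sA,(s line 2nd pt) in scene crop; tA,tB in top crop: tip & a 2nd point"""
    cs=lambda s,o,p:ray(s,o[0]+(p[0]+.5)/k-.5,o[1]+(p[1]+.5)/k-.5)
    o1,d1=cs(s1,oS,sA[0]);o2,d2=cs(s2,oT,tA)
    x=np.linalg.lstsq(np.stack([d1,-d2],1),o2-o1,rcond=None)[0]; q=(o1+d1*x[0]+o2+d2*x[1])/2
    print('tip',q,'miss',np.linalg.norm(o1+d1*x[0]-o2-d2*x[1]))
    # line: intersect plane of scene line & plane of top line
    n1=np.cross(d1,cs(s1,oS,sA[1])[1]); n2=np.cross(d2,cs(s2,oT,tB)[1]); e=np.cross(n1,n2); e/=np.linalg.norm(e)
    C=np.array([568.3,169.85,242]); 
    if e@(C-q)<0:e=-e
    print('dir',np.degrees(np.arctan2(-e[1],-e[0])),'elev',np.degrees(np.arcsin(e[2])),'tip radius',np.linalg.norm((C-q)[:2]))
    h=np.radians(hole); eh=np.array([np.cos(h),np.sin(h)]); t=np.array([-eh[1],eh[0]])
    print('tip tangential off hole line',(q-C)[:2]@t,'tip z-242',q[2]-242)
    p=np.array(arm.observe()['tcp_pos']); print('tip-tcp dist',np.linalg.norm((q-p)[:2]),'tcp',p)
if __name__=='__main__':
    a=arm.snapshot('scene');b=arm.snapshot('top')
    tri2(a,b,[(390,265),(130,291)],(265,277),(505,115),-53.56,(310,225),(230,150))
E
python3 barv.py
```

```text
tip [607.54 121.89 241.63] miss 0.053314538091713985
dir -55.349366769438944 elev -2.228152164739516 tip radius 61.96850202975376
tip tangential off hole line 3.0788565869660562 tip z-242 -0.36860366425321445
tip-tcp dist 108.04356333536195 tcp [668.5   32.68 202.9 ]
```

```bash
python3 plan.py 668.1 34.7 203.2 38.1;  python3 plan.py 656.8 50.0 203.2 38.1; python3 plan.py 649.1 60.4 203.2 38.1
```

```text
cur [668.5  32.7 202.9] yaw 36.4 gap 19.4 F [-0.5 -0.2 -1. ] t 59.9
rot [ 0.   -0.03  0.  ] shift [ 0.0009 -0.0003  0.0019] rows 1.0
cur [668.5  32.7 202.9] yaw 36.4 gap 19.4 F [-0.5 -0.2 -1. ] t 59.9
rot [ 0.   -0.03  0.  ] shift [ 0.0008 -0.0003  0.0209] rows 1.0
cur [668.5  32.7 202.9] yaw 36.4 gap 19.4 F [-0.5 -0.2 -1. ] t 59.9
rot [ 0.   -0.03  0.  ] shift [ 0.0008 -0.0003  0.0338] rows 1.0
```

Emit:
{"op": "servo_tool", "data": {"moves": "0 -0.03 0 0.001 0 0.002 0;0 -0.03 0 0.001 0 0.002 0;0 -0.03 0 0.001 0 0.007 0;0 -0.03 0 0.001 0 0.012 0;0 -0.03 0 0.001 0 0.016 0;0 -0.03 0 0.001 0 0.02 0;0 -0.03 0 0.001 0 0.02 0"}}

```text
time: 60.8
tcp_pos: [657.3, 50.1, 202.9]
tcp_rot: [-1.507, -0.521, 0.521]
contact_force: [-0.0, 0.2, -1.5]
finger_gap: 20.0
```

```bash
python3 look.py 8
```

```text
[657.53631066  49.52837857 202.80536486] [ 0.62509678  0.29406623 -0.34650329] [-0.01046538 -0.07021561  0.0386019 ] 60.9
```

View pics/L8.png

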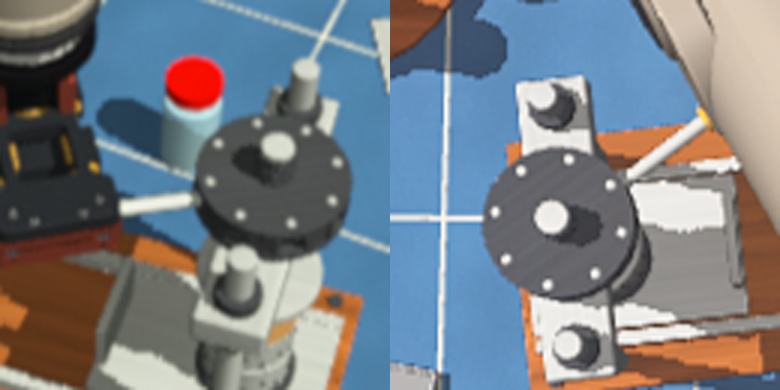

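Emit:
{"op": "servo_tool", "data": {"moves": "0 0 0 0 0 0.003 0;0 0 0 0 0 0.006 0;0 0 0 0 0 0.009 0;0 0 0 0 0 0.012 0;0 0 0 0 0 0.014 0;0 0 0 0 0 0.014 0;0 0 0 0 0 0.014 0"}}

```text
time: 61.78
tcp_pos: [648.8, 60.6, 202.8]
tcp_rot: [-1.507, -0.52, 0.521]
contact_force: [-0.6, -0.0, -0.6]
finger_gap: 20.0
```

```bash
python3 look.py 9; python3 plan.py 568.3 169.85 203
```

```text
[648.87256834  60.54383939 202.73563555] [-0.72048986  0.94217515 -0.1292113 ] [-0.00513798 -0.09465816 -0.02522918] 61.875
cur [648.9  60.5 202.7] yaw 38.1 gap 19.7 F [-0.7  0.9 -0.1] t 61.9
rot [-0.  0.  0.] shift [ 0.004  -0.0003  0.1357] rows 3.0
```

View pics/L9.png

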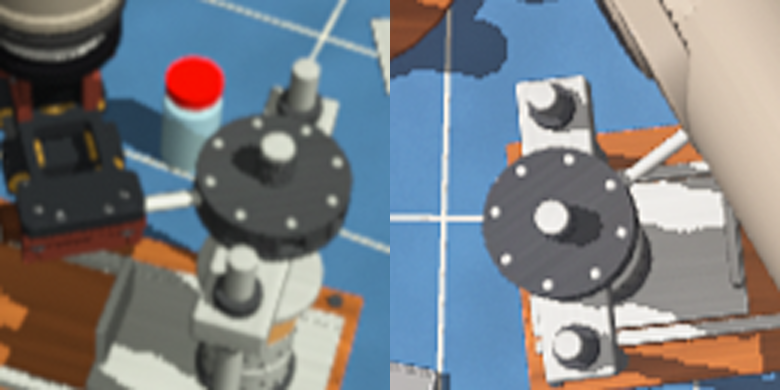

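```bash
cat > arc2.py <<'E'
import numpy as np,sys
a1,xc,zc=float(sys.argv[1]),float(sys.argv[2]),float(sys.argv[3]); st=float(sys.argv[4]) if len(sys.argv)>4 else 5
r=[]
for a in np.arange(st,a1+.1,st):
    A=np.radians(a);c,s=np.cos(A),np.sin(A); r.append('0 %.3f 0 %.4f 0 %.4f 0'%(A,xc-(xc*c+zc*s),zc-(-xc*s+zc*c)))
print(';'.join(r))
E
python3 arc2.py 60 .004 .1357
```

```text
0 0.087 0 -0.0118 0 0.0009 0;0 0.175 0 -0.0235 0 0.0028 0;0 0.262 0 -0.0350 0 0.0057 0;0 0.349 0 -0.0462 0 0.0096 0;0 0.436 0 -0.0570 0 0.0144 0;0 0.524 0 -0.0673 0 0.0202 0;0 0.611 0 -0.0771 0 0.0268 0;0 0.698 0 -0.0863 0 0.0343 0;0 0.785 0 -0.0948 0 0.0426 0;0 0.873 0 -0.1025 0 0.0515 0;0 0.960 0 -0.1095 0 0.0611 0;0 1.047 0 -0.1155 0 0.0713 0
```

Emit:
{"op": "servo_tool", "data": {"moves": "0 0.087 0 -0.0118 0 0.0009 0;0 0.175 0 -0.0235 0 0.0028 0;0 0.262 0 -0.0350 0 0.0057 0;0 0.349 0 -0.0462 0 0.0096 0;0 0.436 0 -0.0570 0 0.0144 0;0 0.524 0 -0.0673 0 0.0202 0;0 0.611 0 -0.0771 0 0.0268 0;0 0.698 0 -0.0863 0 0.0343 0;0 0.785 0 -0.0948 0 0.0426 0;0 0.873 0 -0.1025 0 0.0515 0;0 0.960 0 -0.1095 0 0.0611 0;0 1.047 0 -0.1155 0 0.0713 0;0 1.047 0 -0.1155 0 0.0713 0"}}

```text
time: 63.5
tcp_pos: [515.3, 44.2, 203.5]
tcp_rot: [-1.55, 0.298, -0.304]
contact_force: [4.1, -2.4, -1.7]
finger_gap: 19.6
```

```bash
python3 look.py 10;python3 dots.py; python3 plan.py 568.3 169.85 203;
```

```text
[515.51422669  44.12151893 203.33484624] [ 3.93470667 -2.79347115 -1.67434873] [-0.76696477 -0.95371854 -0.46572659] 63.6
top 8
[563.88 171.95  20.69  39.79   7.35]
scene 7
[568.45 169.2   26.78  40.15   0.59]
cur [515.5  44.1 203.2] yaw -21.9 gap 20.0 F [ 5.  -2.7 -0.6] t 63.7
rot [-0.     0.     0.003] shift [0.002  0.0003 0.1363] rows 3.0
```

View pics/L10.png

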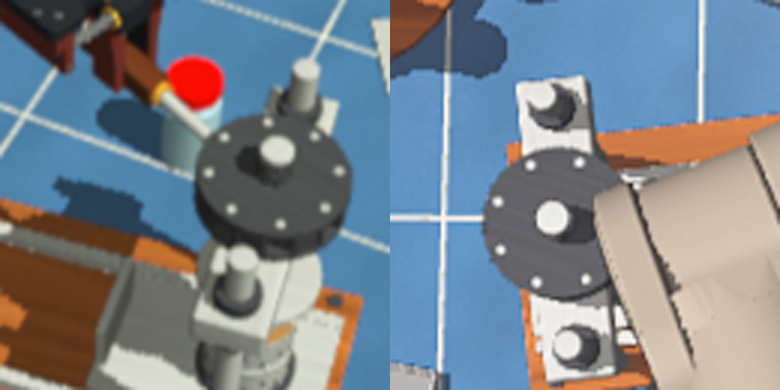

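```bash
python3 arc2.py 40 .003 .1357
```

```text
0 0.087 0 -0.0118 0 0.0008 0;0 0.175 0 -0.0235 0 0.0026 0;0 0.262 0 -0.0350 0 0.0054 0;0 0.349 0 -0.0462 0 0.0092 0;0 0.436 0 -0.0571 0 0.0140 0;0 0.524 0 -0.0674 0 0.0197 0;0 0.611 0 -0.0773 0 0.0263 0;0 0.698 0 -0.0865 0 0.0337 0
```

Emit:
{"op": "servo_tool", "data": {"moves": "0 0.087 0 -0.0118 0 0.0008 0;0 0.175 0 -0.0235 0 0.0026 0;0 0.262 0 -0.0350 0 0.0054 0;0 0.349 0 -0.0462 0 0.0092 0;0 0.436 0 -0.0571 0 0.0140 0;0 0.524 0 -0.0674 0 0.0197 0;0 0.611 0 -0.0773 0 0.0263 0;0 0.698 0 -0.0865 0 0.0337 0;0 0.698 0 -0.0865 0 0.0337 0"}}

```text
time: 64.82
tcp_pos: [446.7, 107.5, 202.9]
tcp_rot: [-1.404, 0.84, -0.843]
contact_force: [2.2, -4.9, -0.7]
finger_gap: 19.9
```

```bash
python3 look.py 11;python3 dots.py; python3 plan.py 568.3 169.85 203;
```

```text
[446.85641735 107.26020089 202.88526658] [ 1.73868448 -5.49155363 -0.28158973] [-1.10334394 -0.40667187 -0.47356815] 64.925
top 11
[565.17 166.07  31.64  39.63   9.42]
scene 6
[568.8  169.35  30.79  39.87   0.13]
cur [446.9 107.3 202.9] yaw -61.9 gap 20.0 F [ 1.3 -4.8  0.5] t 65.0
rot [ 0.    -0.     0.002] shift [ 0.002  -0.0002  0.1366] rows 3.0
```

View pics/L11.png

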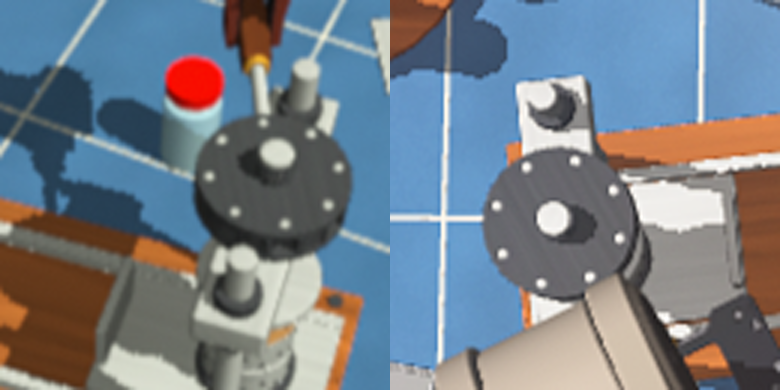

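Emit:
{"op": "servo_tool", "data": {"moves": "0 -0.052 0 0.007 0 0.0002 0;0 -0.105 0 0.014 0 0.0007 0;0 -0.105 0 0.014 0 0.0007 0;0 -0.105 0 0.015 0 -0.008 0;0 -0.105 0 0.0157 0 -0.016 0;0 -0.105 0 0.0164 0 -0.022 0;0 -0.105 0 0.0171 0 -0.028 0;0 -0.105 0 0.0171 0 -0.028 0;0 -0.105 0 0.0171 0 -0.028 0"}}

```text
time: 66.15
tcp_pos: [429.8, 80.7, 202.8]
tcp_rot: [-1.434, 0.76, -0.76]
contact_force: [0.3, 0.1, -1.6]
finger_gap: 19.8
```

```bash
python3 look.py 12;python3 dots.py; python3 plan.py 568.3 169.85 203;python3 - <<'E'
import numpy as np
R=.168
print(';'.join('0 %.3f 0 %.3f 0 %.3f 0'%(-np.radians(a),R*np.sin(np.radians(a)),-.005+R*(1-np.cos(np.radians(a)))) for a in [8,16,24,32,40,48,56,64,72,80,88,88,88]))
E
```

```text
[429.79684654  80.83216627 202.77732015] [-0.34377945  0.23892224 -0.67850781] [-0.03473514  0.07666227 -0.00681455] 66.25
top 12
[564.55 167.55  29.33  39.78   8.32]
scene 6
[568.8  169.34  30.8   39.85   0.14]
cur [429.7  80.8 202.7] yaw -55.9 gap 19.9 F [ 0.1 -0.2 -2.2] t 66.3
rot [-0. -0. -0.] shift [ 0.0041 -0.0002  0.1646] rows 3.0
0 -0.140 0 0.023 0 -0.003 0;0 -0.279 0 0.046 0 0.002 0;0 -0.419 0 0.068 0 0.010 0;0 -0.559 0 0.089 0 0.021 0;0 -0.698 0 0.108 0 0.034 0;0 -0.838 0 0.125 0 0.051 0;0 -0.977 0 0.139 0 0.069 0;0 -1.117 0 0.151 0 0.089 0;0 -1.257 0 0.160 0 0.111 0;0 -1.396 0 0.165 0 0.134 0;0 -1.536 0 0.168 0 0.157 0;0 -1.536 0 0.168 0 0.157 0;0 -1.536 0 0.168 0 0.157 0
```

View pics/L12.png

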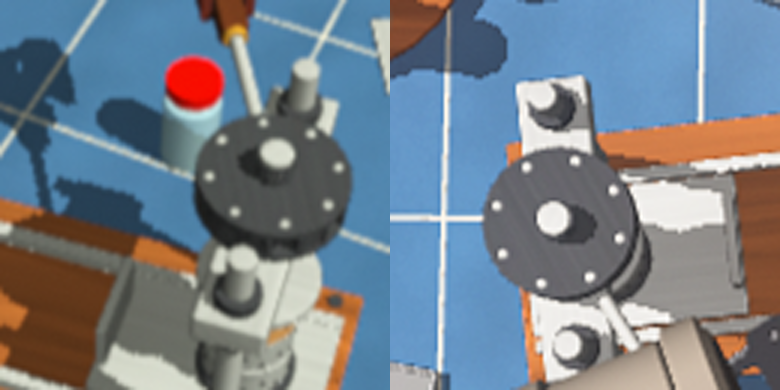

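Emit:
{"op": "servo_tool", "data": {"moves": "0 -0.140 0 0.023 0 -0.003 0;0 -0.279 0 0.046 0 0.002 0;0 -0.419 0 0.068 0 0.010 0;0 -0.559 0 0.089 0 0.021 0;0 -0.698 0 0.108 0 0.034 0;0 -0.838 0 0.126 0 0.051 0;0 -0.977 0 0.141 0 0.069 0;0 -1.117 0 0.154 0 0.089 0;0 -1.257 0 0.164 0 0.111 0;0 -1.396 0 0.17 0 0.134 0;0 -1.536 0 0.173 0 0.157 0;0 -1.543 0 0.173 0 0.161 0;0 -1.543 0 0.173 0 0.161 0;0 -1.543 0 0.173 0 0.161 0"}}

```text
time: 68.1
tcp_pos: [659.3, 27.3, 202.8]
tcp_rot: [-1.526, -0.443, 0.444]
contact_force: [-0.4, 0.1, -1.9]
finger_gap: 19.9
```

```bash
python3 dots.py; python3 - <<'E'
from h import *
h=np.radians(-59.2);e=np.array([np.cos(h),np.sin(h)]); 
import plan
for r in (168,136): p=np.array([568.3,169.85])+r*e; plan.plan(p[0],p[1],203,32.5)
s=arm.snapshot('scene');im=s['pixels'][:,:,::-1];a=cv2.resize(im[225:285,310:390],None,fx=8,fy=8,interpolation=cv2.INTER_CUBIC);cv2.imwrite('pics/c33.png',a)
s=arm.snapshot('top');im=s['pixels'][:,:,::-1];b=cv2.resize(im[150:215,230:310],None,fx=8,fy=8,interpolation=cv2.INTER_CUBIC);cv2.imwrite('pics/c34.png',b)
E
```

```text
top 12
[566.14 166.02  32.69  39.64   8.52]
scene 7
[568.76 169.35  30.77  39.88   0.15]
cur [659.5  27.3 203. ] yaw 32.5 gap 19.7 F [-0.3 -0.3 -0.6] t 68.2
rot [ 0.001 -0.001 -0.   ] shift [-0.0053 -0.      0.0014] rows 1.0
cur [659.5  27.3 203. ] yaw 32.5 gap 19.7 F [-0.3 -0.3 -0.6] t 68.2
rot [ 0.001 -0.001 -0.   ] shift [-0.0044 -0.      0.0333] rows 1.0
```

View pics/c33.png

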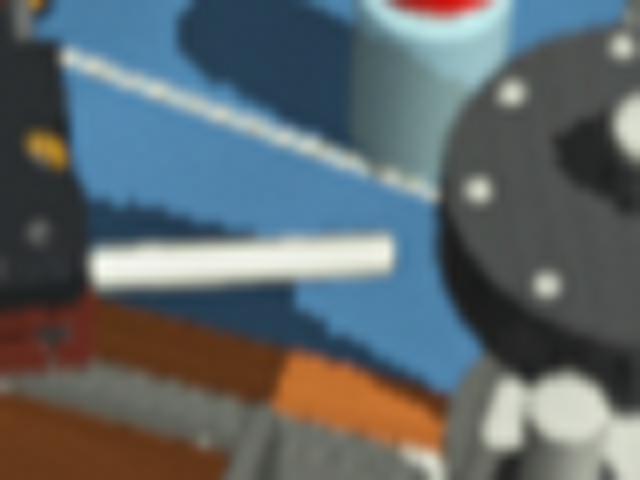

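View pics/c34.png

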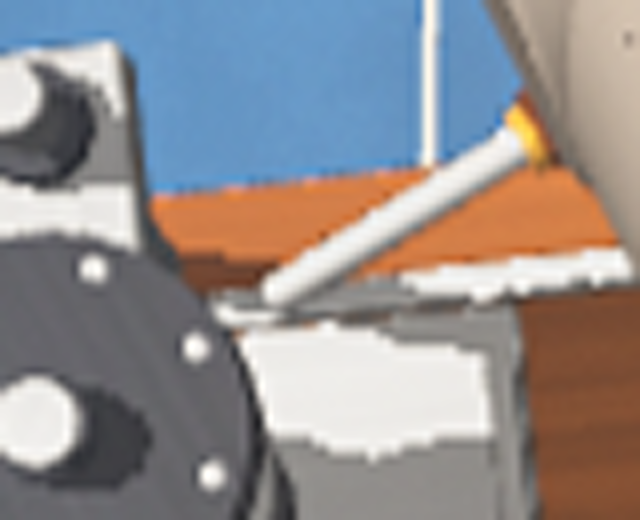

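```bash
python3 - <<'E'
from barv import *
a=arm.snapshot('scene');b=arm.snapshot('top')
tri2(a,b,[(390,254),(95,269)],(272,289),(517,142),-59.2,(310,225),(230,150))
E
```

```text
tip [604.61 120.37 241.5 ] miss 0.3775941542513901
dir -58.50754519009599 elev -2.61784285719863 tip radius 61.36867320098448
tip tangential off hole line 5.85222049385094 tip z-242 -0.5001887408445782
tip-tcp dist 107.99026104199605 tcp [659.82  27.57 202.95]
```

Emit:
{"op": "servo_tool", "data": {"moves": "0 0.008 0 -0.0057 0 0 0;0 0.008 0 -0.0057 0 0.001 0;0 0.008 0 -0.0057 0 0.002 0;0 0.008 0 -0.0055 0 0.007 0;0 0.008 0 -0.0053 0 0.012 0;0 0.008 0 -0.005 0 0.016 0;0 0.008 0 -0.005 0 0.02 0;0 0.008 0 -0.005 0 0.02 0"}}

```text
time: 69.4
tcp_pos: [644.8, 42.5, 202.8]
tcp_rot: [-1.526, -0.439, 0.439]
contact_force: [0.3, 1.2, -0.9]
finger_gap: 19.9
```

```bash
python3 look.py 13
```

```text
[645.00465344  41.93943344 202.77480669] [ 0.01099113 -0.61438881 -1.95928922] [-0.00954138 -0.12415179 -0.04329277] 69.5
```

View pics/L13.png

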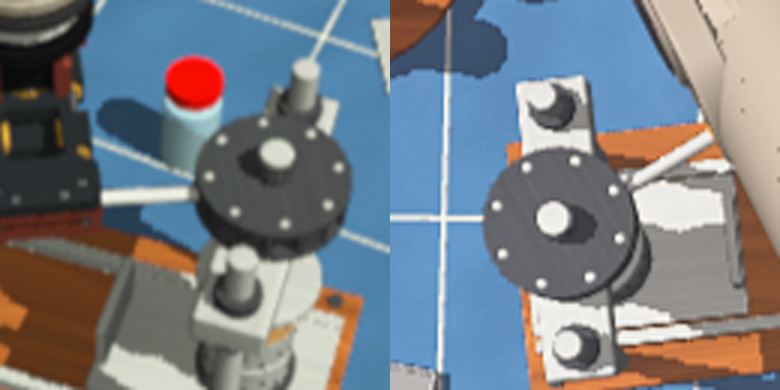

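Emit:
{"op": "servo_tool", "data": {"moves": "0 0 0 0 0 0.003 0;0 0 0 0 0 0.006 0;0 0 0 0 0 0.009 0;0 0 0 0 0 0.012 0;0 0 0 0 0 0.014 0;0 0 0 0 0 0.014 0;0 0 0 0 0 0.014 0"}}

```text
time: 70.38
tcp_pos: [637.6, 53.9, 202.7]
tcp_rot: [-1.526, -0.439, 0.439]
contact_force: [-0.2, 0.7, -1.0]
finger_gap: 19.9
```

```bash
python3 look.py 14; python3 dots.py; python3 plan.py 568.3 169.85 203;python3 arc2.py 45 .002 .136
```

```text
[637.59041086  53.7672405  202.75411828] [-0.55257249  0.92306772  0.24146767] [-0.03335499 -0.09328397 -0.06398845] 70.475
top 10
[569.05 168.8   33.87  40.63   4.67]
scene 7
[568.76 169.35  30.77  39.89   0.16]
cur [637.6  53.8 202.7] yaw 32.1 gap 19.7 F [ 0.5  0.1 -1.3] t 70.6
rot [-0. -0. -0.] shift [ 0.0029 -0.0003  0.1351] rows 3.0
0 0.087 0 -0.0118 0 0.0007 0;0 0.175 0 -0.0236 0 0.0024 0;0 0.262 0 -0.0351 0 0.0052 0;0 0.349 0 -0.0464 0 0.0089 0;0 0.436 0 -0.0573 0 0.0136 0;0 0.524 0 -0.0677 0 0.0192 0;0 0.611 0 -0.0776 0 0.0257 0;0 0.698 0 -0.0870 0 0.0331 0;0 0.785 0 -0.0956 0 0.0412 0
```

View pics/L14.png

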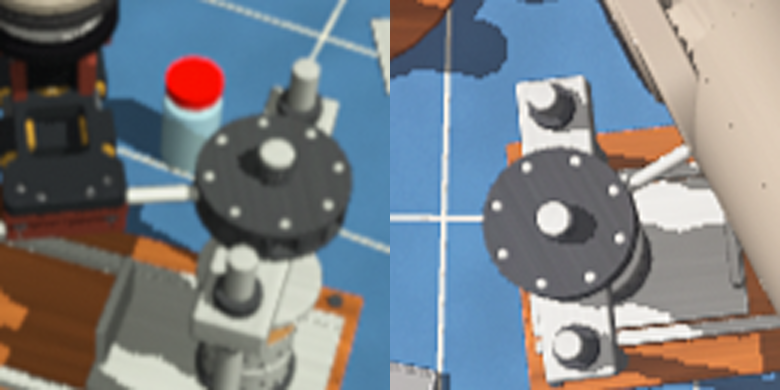

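Emit:
{"op": "servo_tool", "data": {"moves": "0 0.087 0 -0.0118 0 0.0007 0;0 0.175 0 -0.0236 0 0.0024 0;0 0.262 0 -0.0351 0 0.0052 0;0 0.349 0 -0.0464 0 0.0089 0;0 0.436 0 -0.0573 0 0.0136 0;0 0.524 0 -0.0677 0 0.0192 0;0 0.611 0 -0.0776 0 0.0257 0;0 0.698 0 -0.0870 0 0.0331 0;0 0.785 0 -0.0956 0 0.0412 0;0 0.785 0 -0.0956 0 0.0412 0"}}

```text
time: 71.82
tcp_pos: [536.7, 37.4, 203.8]
tcp_rot: [-1.563, 0.174, -0.183]
contact_force: [6.8, -1.0, -2.5]
finger_gap: 20.1
```

```bash
python3 look.py 15; python3 dots.py; python3 plan.py 568.3 169.85 203;python3 arc2.py 45 .002 .136
```

```text
[536.99617529  37.37398461 203.62796102] [ 6.36376146 -0.06611741 -2.994286  ] [-0.43048849 -1.40193183 -0.5815875 ] 71.925
top 7
[567.82 170.4   38.56  39.97   0.19]
scene 8
[568.69 169.39  38.59  39.94   0.15]
cur [537.   37.4 203.5] yaw -13.0 gap 20.0 F [ 6.7 -0.6 -3.1] t 72.0
rot [-0.001  0.     0.004] shift [0.0007 0.0007 0.1361] rows 3.0
0 0.087 0 -0.0118 0 0.0007 0;0 0.175 0 -0.0236 0 0.0024 0;0 0.262 0 -0.0351 0 0.0052 0;0 0.349 0 -0.0464 0 0.0089 0;0 0.436 0 -0.0573 0 0.0136 0;0 0.524 0 -0.0677 0 0.0192 0;0 0.611 0 -0.0776 0 0.0257 0;0 0.698 0 -0.0870 0 0.0331 0;0 0.785 0 -0.0956 0 0.0412 0
```

View pics/L15.png

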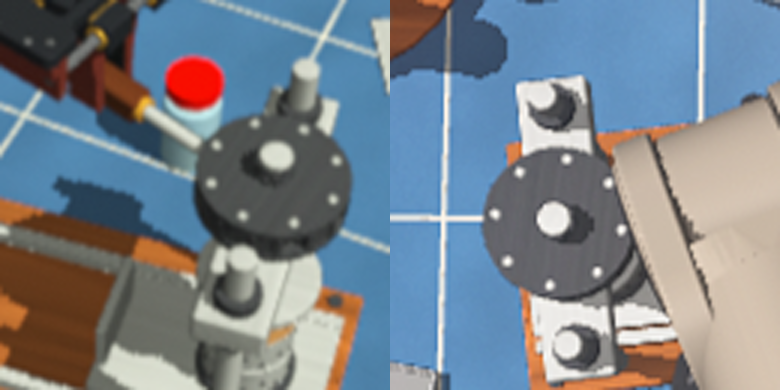

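Emit:
{"op": "servo_tool", "data": {"moves": "0 0.087 0 -0.0118 0 0.0007 0;0 0.175 0 -0.0236 0 0.0024 0;0 0.262 0 -0.0351 0 0.0052 0;0 0.349 0 -0.0464 0 0.0089 0;0 0.436 0 -0.0573 0 0.0136 0;0 0.524 0 -0.0677 0 0.0192 0;0 0.567 0 -0.0727 0 0.0224 0;0 0.567 0 -0.0727 0 0.0224 0;0 0.567 0 -0.0727 0 0.0224 0"}}

```text
time: 73.15
tcp_pos: [470.6, 74.0, 203.3]
tcp_rot: [-1.48, 0.618, -0.624]
contact_force: [5.3, -5.1, -1.3]
finger_gap: 20.0
```

```bash
python3 look.py 16; python3 dots.py; python3 plan.py 568.3 169.85 203
```

```text
[470.57424918  73.98054451 203.28856854] [ 4.27890629 -4.57579434  0.31022513] [-1.13745606 -0.9783956  -0.63154903] 73.25
top 8
[567.11 169.81   5.51  40.63   2.6 ]
scene 7
[568.66 169.32   6.57  39.89   0.08]
cur [470.6  74.  203.3] yaw -45.5 gap 19.9 F [ 5.1 -4.5 -1.6] t 73.3
rot [-0.001  0.     0.003] shift [0.     0.0004 0.1369] rows 3.0
```

View pics/L16.png

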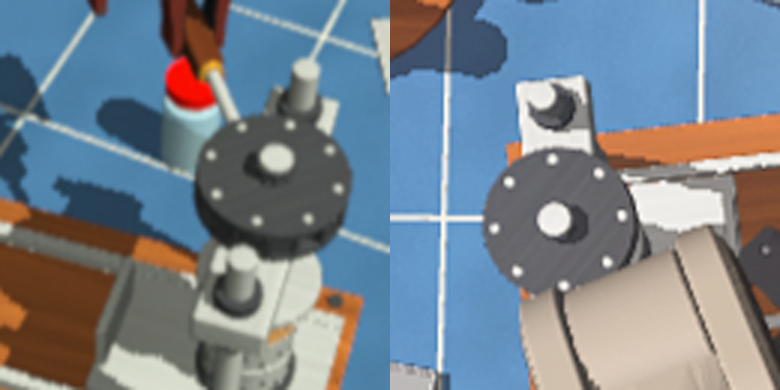

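Emit:
{"op": "servo_tool", "data": {"moves": "0 -0.052 0 0.007 0 0.0002 0;0 -0.105 0 0.014 0 0.0007 0;0 -0.105 0 0.014 0 0.0007 0;0 -0.105 0 0.015 0 -0.008 0;0 -0.105 0 0.0157 0 -0.016 0;0 -0.105 0 0.0164 0 -0.022 0;0 -0.105 0 0.0171 0 -0.028 0;0 -0.105 0 0.018 0 -0.036 0;0 -0.105 0 0.018 0 -0.036 0"}}

```text
time: 74.47
tcp_pos: [455.3, 37.3, 202.6]
tcp_rot: [-1.504, 0.539, -0.538]
contact_force: [0.1, 0.2, -1.0]
finger_gap: 20.0
```

```bash
python3 look.py 17; python3 dots.py; python3 plan.py 425 382 275 -5.5
```

```text
[455.82131046  37.94674118 202.78807728] [ 0.33096627 -0.28392499 -1.27929365] [-0.0023054  -0.05906498 -0.00725709] 74.575
top 9
[567.2  169.81   5.42  40.49   2.61]
scene 8
[568.67 169.33   6.55  39.89   0.09]
cur [456.   38.2 202.8] yaw -39.3 gap 19.8 F [-0.8 -0.1 -1.3] t 74.7
rot [-0.    -0.591  0.   ] shift [-0.2419 -0.0721  0.2463] rows 6.0
```

View pics/L17.png

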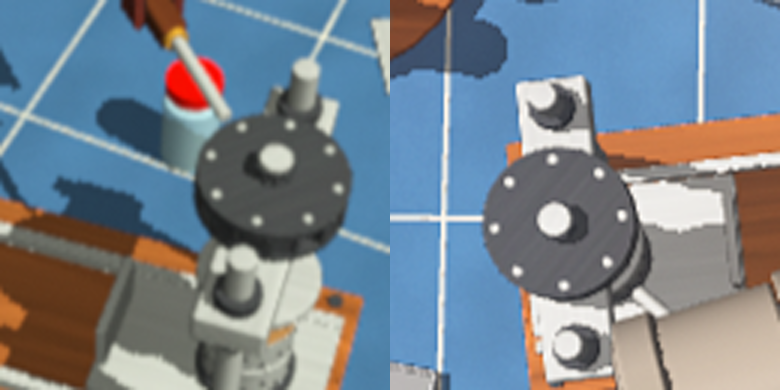

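```bash
python3 plan.py 428.2 373.4 278 -9;
```

```text
cur [456.   38.2 202.8] yaw -39.3 gap 19.8 F [-0.8 -0.1 -1.3] t 74.7
rot [-0.   -0.53  0.  ] shift [-0.234  -0.0751  0.2416] rows 6.0
```

Emit:
{"op": "servo_tool", "data": {"moves": "0 0 0 0 -0.04 -0.005 0;0 0 0 0 -0.08 -0.005 0;0 -0.53 0 -0.234 -0.08 0.2415 0;0 -0.53 0 -0.234 -0.08 0.2415 0;0 -0.53 0 -0.234 -0.08 0.2415 0;0 -0.53 0 -0.234 -0.08 0.2415 0;0 -0.53 0 -0.234 -0.08 0.2415 0;0 -0.53 0 -0.234 -0.08 0.2415 0;0 -0.53 0 -0.234 -0.08 0.2415 0;0 -0.53 0 -0.234 -0.03 0.2415 0;0 -0.53 0 -0.234 0.03 0.2415 0;0 -0.53 0 -0.234 0.09 0.2415 0;0 -0.53 0 -0.234 0.15 0.2415 0;0 -0.53 0 -0.234 0.15 0.2415 0;0 -0.53 0 -0.234 0.15 0.2415 0;0 -0.53 0 -0.234 0.15 0.2415 0"}}

```text
time: 76.68
tcp_pos: [429.8, 374.4, 55.7]
tcp_rot: [-1.564, 0.121, -0.127]
contact_force: [-0.8, 0.8, -1.6]
finger_gap: 19.8
```

```bash
python3 plan.py 428.2 373.4 -25 -9;python3 - <<'E'
from h import *
s=arm.snapshot('scene');im=s['pixels'][:,:,::-1];c=cv2.resize(im[220:360,420:560],None,fx=4.2,fy=4.2,interpolation=cv2.INTER_CUBIC);cv2.imwrite('pics/c35.png',c)
E
```

```text
cur [429.8 374.4  55.7] yaw -9.0 gap 19.8 F [-0.8  0.8 -1.6] t 76.7
rot [-0.004 -0.001  0.003] shift [-0.0017  0.0807 -0.0016] rows 2.0
```

View pics/c35.png

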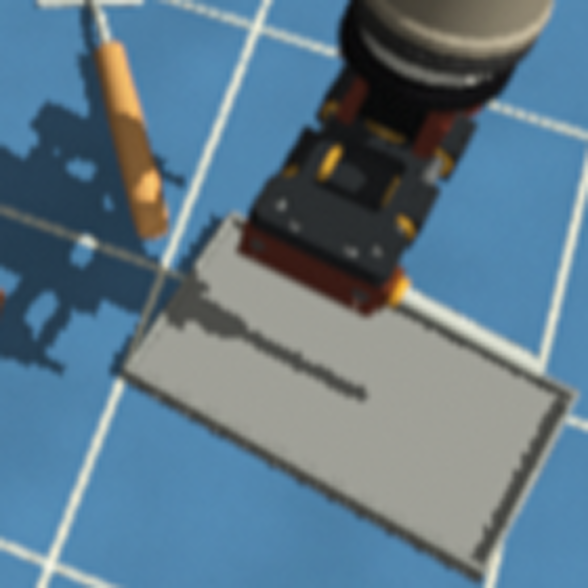

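Emit:
{"op": "servo_tool", "data": {"moves": "0 0 0 0 0.03 0 0;0 0 0 0 0.055 0 0;0 0 0 0 0.068 0 0;0 0 0 0 0.073 0 0;0 0 0 0 0.076 0 0;0 0 0 0 0.076 0 0;0 0 0 0 0.076 0 0"}}

```text
time: 77.6
tcp_pos: [428.4, 373.4, -22.7]
tcp_rot: [-1.567, 0.123, -0.124]
contact_force: [-0.1, 0.1, -1.4]
finger_gap: 19.9
```

```bash
python3 plan.py 428.2 373.4 -25 -9;python3 - <<'E'
from h import *
s=arm.snapshot('scene');im=s['pixels'][:,:,::-1];c=cv2.resize(im[220:360,420:560],None,fx=4.2,fy=4.2,interpolation=cv2.INTER_CUBIC);cv2.imwrite('pics/c36.png',c)
E
```

```text
cur [428.4 373.4 -22.7] yaw -9.0 gap 19.9 F [-0.1  0.1 -1.4] t 77.6
rot [-0.001  0.     0.001] shift [-0.0002  0.0023 -0.    ] rows 1.0
```

View pics/c36.png

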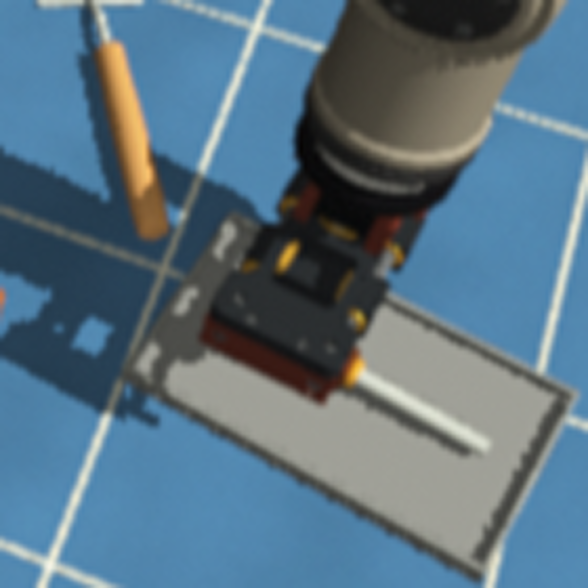

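Lower the last few mm, open partly, and lift away.

Emit:
{"op": "servo_tool", "data": {"moves": "0 0 0 0 0.001 0 0;0 0 0 0 0.002 0 0;0 0 0 0 0.003 0 0;0 0 0 0 0.003 0 0;0 0 0 0 0.003 0 45;0 0 0 0 0.003 0 45;0 0 0 0 0.003 0 45;0 0 0 0 0.003 0 45;0 0 0 0 -0.03 0 45;0 0 0 0 -0.09 0 45;0 0 0 0 -0.15 0 45;0 0 0 0 -0.21 0 45;0 0 0 0 -0.24 0 45;0 0 0 0 -0.24 0 45"}}

```text
time: 79.4
tcp_pos: [429.0, 374.3, 219.4]
tcp_rot: [-1.564, 0.12, -0.126]
contact_force: [0.1, 0.4, -1.1]
finger_gap: 39.3
```

```bash
python3 dots.py; python3 - <<'E'
from h import *
snap('scene','s9.png'); snap('top','t9.png'); o=arm.observe(); print(o['tcp_pos'],o['finger_gap'],o['contact_force'],o['time'])
E
```

```text
top 5
[573.22 164.92  10.09  38.17   5.41]
scene 8
[568.69 169.35   6.57  39.9    0.09]
[427.50462866 372.13830616 215.1497169 ] 39.33311106344627 [ 0.46037933 -0.51616722 -0.71658738] 79.6
```

View pics/s9.png

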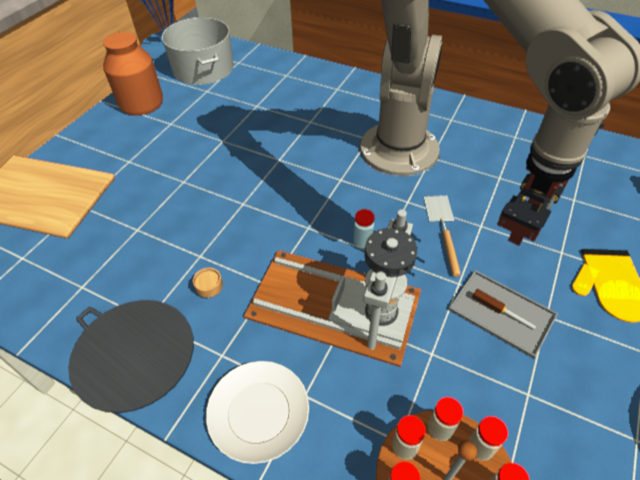

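View pics/t9.png

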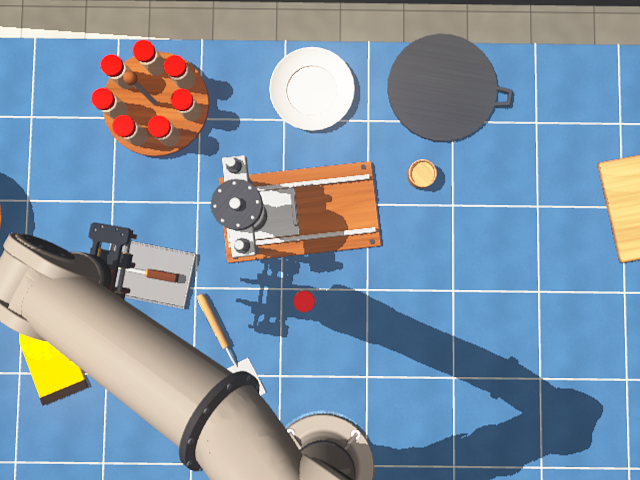

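```bash
python3 - <<'E'
from h import *
np.set_printoptions(suppress=True,precision=1)
a=arm.snapshot('scene');b=arm.snapshot('top')
c=cv2.resize(a['pixels'][200:350,320:430][:,:,::-1],None,fx=4,fy=4,interpolation=cv2.INTER_CUBIC);cv2.imwrite('pics/c37.png',c)
d=cv2.resize(b['pixels'][160:260,200:320][:,:,::-1],None,fx=5,fy=5,interpolation=cv2.INTER_CUBIC);cv2.imwrite('pics/c38.png',d)
for z in(292,271): print(z,proj(a,(568.3,169.85,z)),proj(b,(568.3,169.85,z)))
E
```

```text
292 (np.float64(393.1622033300914), np.float64(234.06655388788846)) (np.float64(232.83792350824658), np.float64(200.919482441694))
271 (np.float64(392.01805718109847), np.float64(241.5302365892516)) (np.float64(234.68703809268584), np.float64(202.36220758798515))
```

View pics/c37.png

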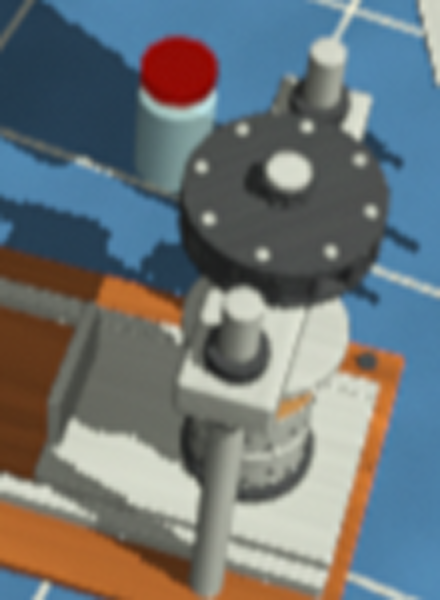

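View pics/c38.png

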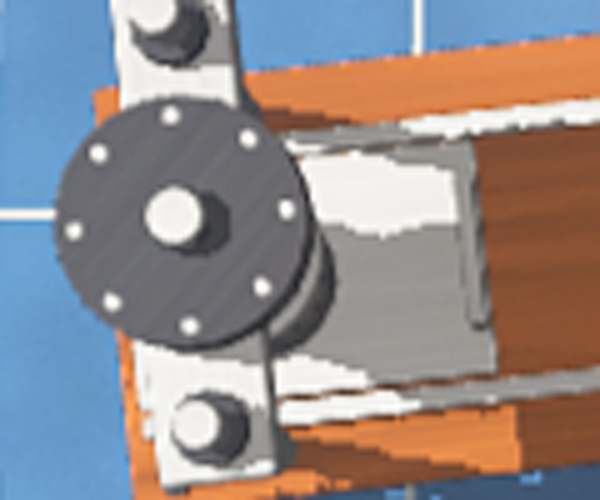

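```bash
python3 - <<'E'
from h import *
b=arm.snapshot('top'); print(onz(b,294.8,211.6,76), onz(b,303.5,300.5,95))
E
```

```text
[573.45014396  68.14968861  76.        ] [379.21962604  45.47480031  95.        ]
```

```bash
python3 - <<'E'
from h import *
a=cv2.imread('pics/top0.png'); b=cv2.imread('pics/t9.png')
f=lambda im,x,y:cv2.resize(im[y:y+80,x:x+40],None,fx=7,fy=7,interpolation=cv2.INTER_CUBIC)
cv2.imwrite('pics/c39.png',np.hstack([f(a,345,170),f(b,272,178)]))
a=cv2.imread('pics/scene0.png'); b=cv2.imread('pics/s9.png')
f=lambda im,x,y:cv2.resize(im[y:y+80,x:x+55],None,fx=7,fy=7,interpolation=cv2.INTER_CUBIC)
cv2.imwrite('pics/c40.png',np.hstack([f(a,245,245),f(b,320,270)]))
E
```

```text
(no output)
```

View pics/c39.png

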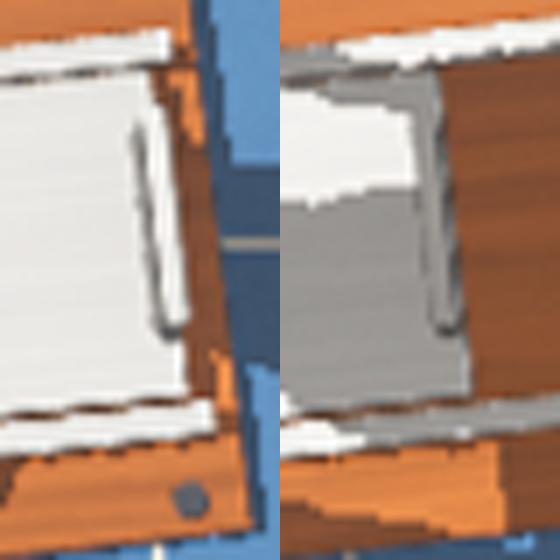

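View pics/c40.png

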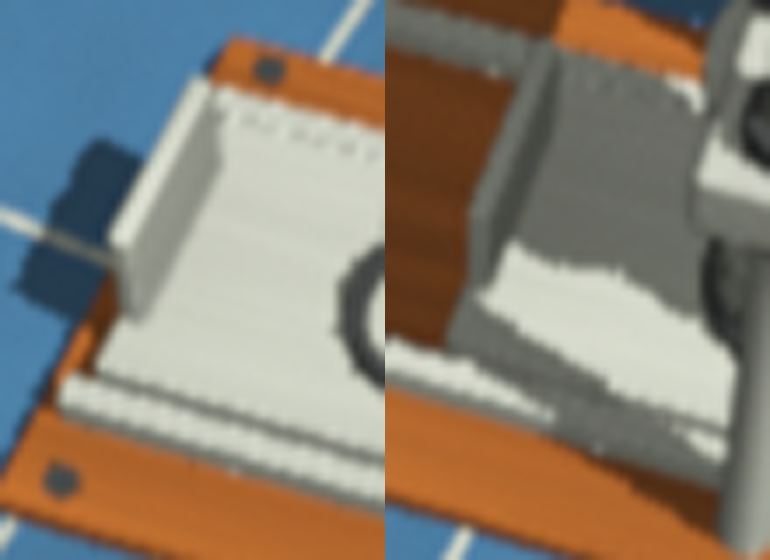

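```bash
python3 - <<'E'
from h import *
print(arm.job_done())
E
```

```text
the job is handed in; nothing more can be done
None
```

The job is handed in, at about 80 s of the 210 s; no verdict is reported.

**What I did**
- I piled the two moulds that were there and one filler cup, three high, in the dish.
- I pushed the bed in by its tab until the force rose from about 2 N to 8.8 N with no further movement.
- I wound the collar with the bar in three strokes, each in a fresh hole, about 287° clockwise in all.
- I laid the bar back in its tray and lifted the gripper clear. The spice jar was not touched.

**Last checks**
- **Spring:** the collar dots give an angle of about 5.5 rad, so a squeeze of about 5.0 mm. The screw's top sits where a height of 271 mm would put it, which agrees. I could not see the spring itself.
- **Pile:** it looked upright with all three nested before the bed went in. Afterwards the press hides most of it, but what shows is centred under the foot.
- **Bar and gripper:** the bar lies in the tray and the gripper touches nothing.

**What disagreed**
- **Fingertips:** contact showed them about 32 mm above the reported TCP, not at it. I worked with that offset throughout, and the grasps and fits came out right with it.
- **Bed:** the plate corner moved 167 mm against 168 mm measured at the start, so the bed should be fully in. Reading the tab's top edge instead suggested 2 to 6 mm short, and the limit is 6 mm. I trusted the plate corner and the force at the stop, and did not push again.

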